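# Load a battery cell from the storage pod into a work lamp

### The arm

A 7-joint arm with a two-finger parallel gripper is mounted at the origin on the work surface. World frame = base frame: x ahead of the robot, y to its left, z up, the work surface at z = 0. Lengths are in mm, angles in rad, forces in N, time in s.
With the tool pointing down it reaches from about 425 to 950 mm from the base axis. Payload 4.7 kg.
Tool frame: the origin (TCP) lies between the finger pads; the fingertips stand 22 mm ahead of it and the grasp point (between the pads) lies 3 mm ahead of it; z points along the fingers, x is the direction in which the jaws open and shut, and the axes are right-handed (so a half turn about z gives the same grasp; the last joint's range is limited). The gripper opens to 87 mm and grips with 3 to 60 N. Pads are 19 mm wide; open, the fingers measure 117 mm over their backs; the gripper's body (75 mm by 190 mm) begins 51 mm behind the grasp point.
Start: joints at [-1.377, 0.469, -0.049, 1.532, 0.024, 1.141, -0.082], TCP at [149.106, 658.342, 244.573] pointing down, gripper open.
Joint ranges: [-2.59, 2.59], [-0.33, 1.99], [-1.39, 1.29], [0.1, 2.45], [-1.04, 4.18], [0.21, 1.99], [-2.66, 2.66]. Speed limits (rad/s): [2.57, 2.57, 3.14, 3.14, 3.14, 3.14, 3.14].

### API

Orientations are given as a unit quaternion [x, y, z, w].
In Python, from bench import manip gives the robot as it stands.
- The arm moves only by the tool send_rows, never from a script. Its argument "deltas" is a list of rows, each an object of numbers: "dx", "dy", "dz": the shift along the tool's x, y, z in m; "turn": the turn about the tool's z in rad; "fingers": the opening, from 0 (shut) to 1 (fully open). A call has exactly 5 rows; each row is the pose to reach, as a shift and turn from the pose commanded when the call began, along the tool's axes at that moment; what a row does not reach only later rows make up. A row lasts 1/8 s, in which the tool goes at most 62.5 mm and 10.7 degrees, less where a joint would pass 70% of its speed; a pose out of reach is approached as far as the arm can. A call with a gripper value outside its range is refused whole. The fingers move at their own pace and stop on an object; "squeeze" is the grip in N (left out, the last holds). Time passes only in rows, so rows that repeat a pose let the fingers close, or fill a call up. It gives the time, the measured TCP pose, the force and the opening at its end, in the units of the state.
- manip.get_state(): the state, without advancing time (a new reading comes with each control period).
- manip.snapshot(name): name is "side" or "top"; returns a dict with "pixels" (384x512x3 uint8, red, green, blue), "fovy" (degrees; the focal length in pixels is half the picture's height over the tangent of half this angle, whatever the lens; pixels are square), "cx", "cy" (the principal point, pixels), "eye" and "rotation" of the camera in the world. Camera axes: x right, y down, z forward; pixel columns grow to the right and rows downward; lengths in mm; the calibration is good to about 2 mm. A picture is of the moment at which its call begins. There is no depth.
- manip.hand_in(): hands the job in, once; it reports no verdict.
The state is a dict: "time_s": time; "joint_positions": joint angles; "dq": joint speeds; "effort": joint torques, N m; "tcp_pos": TCP position; "tcp_rot": TCP orientation; "contact_force": force on the tool from outside, world axes, zero at the start; "wrist_torque": the same for the moment, N m; "gripper_width": finger opening in mm.
Only numpy, scipy, OpenCV 4.12 (cv2) and the standard library are available. Lean on these libraries where they do the work, as an engineer would, in place of code of your own. Each camera call takes 0.05 s, during which the arm holds its last target.

### The job

Take the long battery cell off its pedestal inside the storage pod, out through the round port, and load it into the open battery bay of the work lamp: tilt it with the button end held up, press its flat base end against the coil spring, and swing the button end down past the retaining lip so that the cell lies level in the bay, fully home under the lip with the spring holding it there, and released. Leave the spray can and the short cell where they stand.

Things in the scene. Friction and masses are not known exactly. Their poses are not given: they have to be found in the camera images.
- cell_mid (a point): Centre of the long battery cell: a grey cylinder, diameter 34 mm, 110 mm long in all, about 0.2 kg, steel button (diameter 14 mm, 3 mm proud, included in the 110 mm) at one end, flat base at the other. Its x axis runs along the cell from base to button. It starts lying level on the pedestal in the pod, along the pod's y axis, button towards the pod's +y, its axis 120 mm above the table.
- cell_button (a point): Tip of the cell's button, 55 mm from cell_mid along the cell's x axis.
- pod: Storage pod, fixed: grey steel box, 220 mm wide (y), 185 mm deep, 100 mm high in front (-x), 200 mm at the back. Origin on the table below the pedestal point; x points from low front to high back, y left, z up. Its upper wall slopes up to the back: outward normal (-0.5, 0, 0.866) in the pod's frame, 30 degrees from vertical. All other walls are closed.
- port (a point): Centre of the round port in the pod's sloping wall, on the outer face; diameter 156 mm, wall 6 mm thick. Axes as the pod's. The port's axis is the wall's normal and goes through the pedestal point, 42 mm further in; a tool reaching in along it is tilted 30 degrees.
- pedestal (a point): Point in the pod, 120 mm above its origin, where the cell's axis rests. The pedestal is two cheeks, each 10 mm thick, 39 mm either side of the middle (along the pod's y), with V notches that carry the cell; between them (68 mm apart) nothing stands until 100 mm below the cell's axis.
- lamp: Work lamp lying on the bench, fixed, battery bay open at top and sides. Origin on the table below the seated cell's middle; x runs along the bay from spring end to lip end, z up. Base plate 96 mm wide, 8 mm thick, x = -120 to 130 mm. Spring end: block 50 mm wide, 66 mm high, its face at x = -82 mm. Lamp head: 120 mm wide, 61 mm high, x = 75 to 130 mm.
- seat (a point): Where the centre of the seated cell must be: 47 mm above the table over the lamp's origin, axes as the lamp's. Button tip then at x = +55 mm, base at -55 mm. Two saddles, 8 mm thick at x = -36 and +36 mm, 39 mm wide, carry the cell's underside 30 mm above the table; between them fingers may reach down to the base plate.
- lip (a point): Middle of the lower inner edge of the retaining lip, 46 mm from the seat along the lamp's x, 68 mm above the table. The lip is 40 mm wide, 5.5 mm thick, and reaches on to the end wall (inner face at x = +55 mm, 50 mm wide). The button end must come down at x < 46 mm, then slides 9 mm under the lip.
- plunger (a joint): Compression of the coil spring in m: 0 relaxed, at most 0.028. It ends in a steel disc, diameter 20 mm, 47 mm above the table, its face looking to the lamp's +x, at x = -47 mm when relaxed; it moves to -x when pressed. 500 N/m with 1.5 N preload (cell home: 8 mm, 5.5 N; at 20 mm about 11.5 N).
- spray_can: Standing spray can, diameter 52 mm, 190 mm tall, loose. Origin at the centre of its underside.
- short_cell: Short cell standing on end, diameter 33 mm, 60 mm tall, loose, not part of the job. Origin at the centre of its underside.
Not all that is in view belongs to the job. What is meant by the part that bears cell_mid is not green or orange, and is the larger of those in its own colour.

How it is judged:
By the outcome, as a careful person would: the job done as asked, in the order asked, and still so for the second after the job is handed in, with the robot touching nothing.
It also fails if it takes over 56 s, if anything falls off the work surface, if the arm or the gripper's body presses on something with over 40 N, if the wrist force passes 120 N, or if a joint passes its speed limit or range.

## Working session

There is one attempt and no reset: what is moved stays moved. The work goes in short steps, Python scripts to look and compute and a tool call to move; the robot and the scene stay as the last step left them, time stands still between calls to the robot, and variables do not carry over. Pictures are saved under pics/ and viewed, and the job is handed in when it is done.

Besides the shell and the picture viewer there is one more tool, called after "Call:" by a JSON object that holds its "name" and its "arguments". send_rows: Moves the arm, as the interface text tells. Its arguments: {"type":"object","properties":{"deltas":{"type":"array"},"squeeze":{"type":"number"}},"required":["deltas"]}

```bash
ls -la; mkdir -p pics; cat > h.py <<'E'
import numpy as np, cv2
from bench import manip
def snap(n,f):
    s=manip.snapshot(n); cv2.imwrite('pics/'+f,cv2.cvtColor(s['pixels'],cv2.COLOR_RGB2BGR)); return s
E
python3 - <<'E'
from h import *
print(manip.get_state())
for n in('side','top'):
    s=snap(n,n+'0.png'); print({k:s[k] for k in s if k!='pixels'})
    np.save(n+'0.npy',s,allow_pickle=True)
E
```

```text
total 12
drwxr-xr-x  3 agent agent 4096 Dec  7 14:34 .
drwxr-xr-x 23 root  root  4096 Dec  7 14:34 ..
drwxr-xr-x  2 agent agent 4096 Dec  7 14:34 pics
{'time_s': 0.0, 'joint_positions': array([-1.37690611,  0.46944725, -0.048588  ,  1.53371969,  0.02410856,
        1.14101214, -0.08228675]), 'dq': array([ 2.02661426e-03,  4.62698518e-04,  5.02468847e-05,  1.91284846e-03,
       -8.92747691e-04,  8.74819539e-04, -9.58985291e-05]), 'effort': array([ 1.82647280e-03, -5.07965505e+01, -8.05489859e-02, -2.36157739e+01,
       -6.14875322e-02,  3.77085444e-02,  1.50517085e-04]), 'tcp_pos': array([149.01125166, 657.75691674, 243.48456337]), 'tcp_rot': array([ 7.81315798e-01,  6.24135101e-01, -7.53901550e-04,  6.57321723e-04]), 'contact_force': array([ 0.42086658,  0.30805366, -0.17151282]), 'wrist_torque': array([ 0.01835275,  0.00242783, -0.01649295]), 'gripper_width': 87.18712033442682}
{'fovy': 51.18417017366529, 'cx': 252.9602229689336, 'cy': 190.22561803399577, 'eye': array([ -11.65064829, -611.06265595,  709.88103467]), 'rotation': array([ 0.82949587, -0.28171481,  0.16854379, -0.45184771])}
{'fovy': 44.413940818008285, 'cx': 257.63370585748515, 'cy': 197.28647089532848, 'eye': array([ 438.78927866,  106.13518628, 1184.22687299]), 'rotation': array([ 0.71234292, -0.69857896,  0.05578398, -0.03798883])}
```

```bash
cat >> h.py <<'E'
from scipy.spatial.transform import Rotation as R
class Cam:
    def __init__(s,d):
        s.f=d['pixels'].shape[0]/2/np.tan(np.radians(d['fovy'])/2); s.c=np.array([d['cx'],d['cy']]); s.e=np.array(d['eye']); s.R=R.from_quat(d['rotation']).as_matrix(); s.im=d['pixels']
    def ray(s,p):
        p=np.atleast_2d(p).astype(float); r=np.c_[(p-s.c)/s.f,np.ones(len(p))]@s.R.T; return r/np.linalg.norm(r,axis=1)[:,None]
    def plane(s,p,z,n=(0,0,1)):
        # plane n.x = z
        n=np.array(n,float); r=s.ray(p); return s.e+r*((z-n@s.e)/(r@n))[:,None]
    def proj(s,P):
        q=(np.atleast_2d(P)-s.e)@s.R; return q[:,:2]/q[:,2:]*s.f+s.c
def load(n): return Cam(np.load(n+'.npy',allow_pickle=True).item())
def tri(c1,p1,c2,p2):
    a=c1.ray(p1)[0];b=c2.ray(p2)[0]
    M=np.c_[a,-b];t=np.linalg.lstsq(M,c2.e-c1.e,rcond=None)[0]
    A=c1.e+a*t[0];B=c2.e+b*t[1];return (A+B)/2,np.linalg.norm(A-B)
def crop(c,x0,y0,x1,y1,k,f):
    cv2.imwrite('pics/'+f,cv2.cvtColor(cv2.resize(c.im[y0:y1,x0:x1],None,fx=k,fy=k,interpolation=cv2.INTER_CUBIC),cv2.COLOR_RGB2BGR))
E
python3 - <<'E'
from h import *
t=load('top0');s=load('side0')
print(t.ray([[257,192]]),s.ray([[257,192]]))
print(t.plane([[190,190],[295,213],[285,160],[390,195],[204,132]],0))
crop(t,125,130,255,245,6,'ctop.png');crop(s,175,120,305,230,6,'cside.png')
crop(t,325,155,455,235,6,'ltop.png');crop(s,290,230,430,335,5,'lside.png')
E
```

```text
[[ 0.14365715 -0.02223169 -0.98937777]] [[ 0.54067518  0.64644891 -0.53830675]]
[[ 612.19505031  249.58385272    0.        ]
 [ 559.03688818  -17.78382622    0.        ]
 [ 695.44369236    8.98767993    0.        ]
 [ 610.32881776 -261.38257865    0.        ]
 [ 764.22336329  219.13549001    0.        ]]
```

```bash
python3 - <<'E'
from h import *
t=load('top0');s=load('side0')
T=lambda x,y:[125+x/6,130+y/6]; S=lambda x,y:[175+x/6,120+y/6]
names=['FL','FR','BR','BL']
tc=[T(72,598),T(650,655),T(690,135),T(72,85)]; sc=[S(70,290),S(283,490),S(607,205),S(352,40)]
for n,a,b,z in zip(names,tc,sc,[100,100,200,200]):
    print(n,tri(t,a,s,b),t.plane(a,z),s.plane(b,z))
# port: dark rim ellipse
g=cv2.cvtColor(t.im,cv2.COLOR_RGB2HSV)[:,:,2].astype(float)
# radial search for darkest along rays from centre
cen=np.array([187,192.]);pts=[]
for a in np.arange(0,2*np.pi,np.pi/45):
    r=np.arange(28,45,0.25);q=cen+np.c_[r*np.cos(a),r*np.sin(a)]
    v=cv2.remap(g.astype(np.float32),q[:,0].astype(np.float32)[None],q[:,1].astype(np.float32)[None],cv2.INTER_LINEAR)[0]
    i=v.argmin();pts.append(q[i])
pts=np.array(pts,np.float32);print('ell',cv2.fitEllipse(pts))
for yaw in np.radians([-7,-5,-3]):
    n=np.array([-.5*np.cos(yaw),-.5*np.sin(yaw),.866]);u=np.array([.866*np.cos(yaw),.866*np.sin(yaw),.5]);v=np.cross(n,u)
    P=t.plane(cen,156.4)[0]
    for k in range(10):
        X=t.plane(pts,n@P,n)-P
        A=np.c_[2*X@u,2*X@v,np.ones(len(X))];c=np.linalg.lstsq(A,(X**2).sum(1),rcond=None)[0]
        r=np.sqrt(c[2]+c[0]**2+c[1]**2); C=P+u*c[0]+v*c[1]
        P=t.plane(t.proj(C),156.4)[0]
    print(np.degrees(yaw),P,r,P+21*np.array([np.cos(yaw),np.sin(yaw),0]))
# cell ends in top
for p in [T(262,330),T(525,350)]: print('cell',t.plane(p,120))
L=lambda x,y:[325+x/6,155+y/6]; M=lambda x,y:[290+x/5,230+y/5]
print('plate corners z8',t.plane([L(620,73),L(668,288),L(258,368),L(215,150)],8), s.plane([M(632,388),M(553,517),M(165,298)],8))
print('block top z66',t.plane([L(553,135),L(668,105),L(693,215),L(580,247)],66),s.plane([M(570,290),M(630,318),M(605,380),M(540,355)],66))
print('head z61',t.plane([L(95,135),L(193,112),L(245,375),L(135,400)],61),s.plane([M(198,65),M(280,105),M(160,205),M(72,175)],61))
E
```

```text
FL (array([505.56594948, 352.87837232, 102.52994855]), np.float64(5.974637963590461)) [[503.15772422 355.01421857 100.        ]] [[510.13428513 355.06801863 100.        ]]
FR (array([487.15484532, 132.84814381, 105.97668043]), np.float64(4.223897865945105)) [[485.64282443 134.15523187 100.        ]] [[493.91618069 139.10305692 100.        ]]
BR (array([666.06757314, 121.95515017, 200.04574463]), np.float64(0.2551057528396366)) [[666.18264352 121.87941134 200.        ]] [[665.99998215 122.06646381 200.        ]]
BL (array([678.83955679, 340.95331355, 201.56019591]), np.float64(0.3370621720904705)) [[679.07880774 341.41835978 200.        ]] [[681.11356474 343.80143981 200.        ]]
ell ((186.16702270507812, 191.92953491210938), (66.64624786376953, 73.61759185791016), 112.32148742675781)
-7.0 [582.63402484 238.94506573 156.4       ] 80.17163905611902 [603.47749402 236.38580952 156.4       ]
-5.0 [582.62145058 238.83171257 156.4       ] 80.05904210180776 [603.54153924 237.00144197 156.4       ]
-3.0000000000000004 [582.612174   238.71856369 156.4       ] 79.9516960233175 [603.58339423 2
[... 502 characters left out ...]
66.        ]
 [ 658.69587789 -355.97646234   66.        ]
 [ 613.63881272 -364.71159847   66.        ]
 [ 599.56851159 -318.15330892   66.        ]] [[ 651.16040891 -333.25320514   66.        ]
 [ 657.84446576 -358.71886787   66.        ]
 [ 618.47154568 -372.13711829   66.        ]
 [ 608.29828372 -347.45404521   66.        ]]
head z61 [[ 641.95990736 -122.64275678   61.        ]
 [ 652.35156686 -162.74908548   61.        ]
 [ 545.43419526 -182.65484033   61.        ]
 [ 534.48084999 -138.14231122   61.        ]] [[ 638.6880528  -126.17951572   61.        ]
 [ 648.50304266 -171.42798271   61.        ]
 [ 549.34894973 -184.45178958   61.        ]
 [ 530.75709793 -145.59077607   61.        ]]
```

Call:
{"name": "send_rows", "arguments": {"deltas": [{"dx": -0.033, "dy": 0.05, "dz": -0.01, "turn": 0.18, "fingers": 1}, {"dx": -0.066, "dy": 0.1, "dz": -0.02, "turn": 0.36, "fingers": 1}, {"dx": -0.099, "dy": 0.15, "dz": -0.03, "turn": 0.54, "fingers": 1}, {"dx": -0.132, "dy": 0.2, "dz": -0.04, "turn": 0.72, "fingers": 1}, {"dx": -0.165, "dy": 0.25, "dz": -0.05, "turn": 0.9, "fingers": 1}]}}

```text
time_s: 0.72
tcp_pos: [357.5, 440.4, 294.6]
tcp_rot: [0.976, 0.219, -0.0, 0.0]
contact_force: [0.3, 1.3, 0.6]
gripper_width: 87.2
```

```bash
cat >st.py <<'E'
from h import *
import json
np.set_printoptions(precision=4,suppress=True)
s=manip.get_state()
M=R.from_quat(s['tcp_rot']).as_matrix()
print('t',round(s['time_s'],3),'tcp',s['tcp_pos'],'w',s['gripper_width'],'F',s['contact_force'],'\nq',s['joint_positions'],'\nxt',M[:,0],'zt',M[:,2],'Tq',s['wrist_torque'])
open('log.jsonl','a').write(json.dumps({k:(v.tolist() if hasattr(v,'tolist') else v) for k,v in s.items()})+'\n')
E
python3 st.py
```

```text
t 0.725 tcp [357.4703 440.3793 294.6044] w 87.23992838987715 F [0.331  1.3236 0.5894] 
q [-1.1395  0.2503  0.2167  1.7414 -0.0584  1.1565 -0.4637] 
xt [ 0.9038  0.4279 -0.0004] zt [-0.0003 -0.0002 -1.    ] Tq [-0.0559  0.0262 -0.0389]
```

Call:
{"name": "send_rows", "arguments": {"deltas": [{"dx": 0.02, "dy": 0.05, "dz": -0.02, "turn": 0.12}, {"dx": 0.04, "dy": 0.1, "dz": -0.04, "turn": 0.24}, {"dx": 0.06, "dy": 0.15, "dz": -0.06, "turn": 0.36}, {"dx": 0.08, "dy": 0.2, "dz": -0.08, "turn": 0.48}, {"dx": 0.1, "dy": 0.25, "dz": -0.1, "turn": 0.506}]}}

```text
schema error: expected keys dx, dy, dz, turn, fingers
```

```bash
python3 st.py
```

```text
t 0.725 tcp [357.4703 440.3793 294.6044] w 87.23992838987715 F [0.331  1.3236 0.5894] 
q [-1.1395  0.2503  0.2167  1.7414 -0.0584  1.1565 -0.4637] 
xt [ 0.9038  0.4279 -0.0004] zt [-0.0003 -0.0002 -1.    ] Tq [-0.0559  0.0262 -0.0389]
```

Call:
{"name": "send_rows", "arguments": {"deltas": [{"dx": 0.02, "dy": 0.05, "dz": -0.02, "turn": 0.12, "fingers": 1}, {"dx": 0.04, "dy": 0.1, "dz": -0.04, "turn": 0.24, "fingers": 1}, {"dx": 0.06, "dy": 0.15, "dz": -0.06, "turn": 0.36, "fingers": 1}, {"dx": 0.08, "dy": 0.2, "dz": -0.08, "turn": 0.48, "fingers": 1}, {"dx": 0.1, "dy": 0.25, "dz": -0.1, "turn": 0.506, "fingers": 1}]}}

```text
time_s: 1.35
tcp_pos: [555.7, 258.9, 394.9]
tcp_rot: [1.0, -0.029, -0.0, 0.0]
contact_force: [0.9, 0.5, -0.4]
gripper_width: 86.9
```

```bash
python3 st.py
```

```text
t 1.35 tcp [555.6964 258.9185 394.8804] w 86.91576728683256 F [ 0.9403  0.4966 -0.4007] 
q [-0.8383  0.2873  0.4431  1.4909 -0.124   1.3917 -0.4479] 
xt [ 0.9983 -0.059  -0.0005] zt [-0.0005 -0.     -1.    ] Tq [-0.0555  0.0113  0.0149]
```

Call:
{"name": "send_rows", "arguments": {"deltas": [{"dx": 0, "dy": 0, "dz": -0.06, "turn": 0, "fingers": 1}, {"dx": 0, "dy": 0, "dz": -0.12, "turn": 0, "fingers": 1}, {"dx": 0, "dy": 0, "dz": -0.18, "turn": 0, "fingers": 1}, {"dx": 0, "dy": 0, "dz": -0.24, "turn": 0, "fingers": 1}, {"dx": 0, "dy": 0, "dz": -0.3, "turn": 0, "fingers": 1}]}}

```text
time_s: 1.98
tcp_pos: [549.4, 257.1, 673.6]
tcp_rot: [0.999, -0.03, 0.014, -0.006]
contact_force: [-20.0, -8.7, -1.4]
gripper_width: 87.1
```

```bash
python3 st.py
```

```text
t 1.975 tcp [549.3559 257.1479 673.5611] w 87.10976067484557 F [-19.9877  -8.6823  -1.4221] 
q [-0.6705  0.323   0.2866  0.8117 -0.0974  1.9869 -0.5004] 
xt [ 0.9978 -0.0604  0.0277] zt [ 0.0284  0.0111 -0.9995] Tq [-1.1799  2.3654  0.2996]
```

Call:
{"name": "send_rows", "arguments": {"deltas": [{"dx": 0, "dy": 0, "dz": -0.03, "turn": 0, "fingers": 1}, {"dx": 0, "dy": 0, "dz": -0.06, "turn": 0, "fingers": 1}, {"dx": 0, "dy": 0, "dz": -0.09, "turn": 0, "fingers": 1}, {"dx": 0, "dy": 0, "dz": -0.12, "turn": 0, "fingers": 1}, {"dx": 0, "dy": 0, "dz": -0.12, "turn": 0, "fingers": 1}]}}

```text
time_s: 2.6
tcp_pos: [486.2, 240.2, 783.5]
tcp_rot: [0.992, -0.037, 0.102, -0.068]
contact_force: [-0.2, 1.2, 1.1]
gripper_width: 87.1
```

```bash
python3 st.py
```

```text
t 2.6 tcp [486.2426 240.1947 783.5424] w 87.0764693989225 F [-0.1839  1.2129  1.084 ] 
q [-1.0664  0.2021  0.8222  0.7677 -0.2345  1.9856 -0.4676] 
xt [ 0.9767 -0.0864  0.1965] zt [ 0.2065  0.1268 -0.9702] Tq [-0.1387  0.3378  0.021 ]
```

Call:
{"name": "send_rows", "arguments": {"deltas": [{"dx": 0, "dy": 0, "dz": 0.03, "turn": 0, "fingers": 1}, {"dx": 0, "dy": 0, "dz": 0.06, "turn": 0, "fingers": 1}, {"dx": 0, "dy": 0, "dz": 0.09, "turn": 0, "fingers": 1}, {"dx": 0, "dy": 0, "dz": 0.12, "turn": 0, "fingers": 1}, {"dx": 0, "dy": 0, "dz": 0.12, "turn": 0, "fingers": 1}]}}

```text
time_s: 3.22
tcp_pos: [510.4, 255.0, 666.1]
tcp_rot: [0.992, -0.036, 0.1, -0.067]
contact_force: [-0.0, 0.3, 0.0]
gripper_width: 86.7
```

```bash
python3 st.py
```

```text
t 3.225 tcp [510.4294 254.9575 666.0773] w 86.72881512185997 F [-0.0237  0.3176  0.0118] 
q [-1.1873  0.1108  0.7821  1.1396 -0.1113  1.6816 -0.5153] 
xt [ 0.9773 -0.0842  0.1943] zt [ 0.2038  0.1262 -0.9708] Tq [-0.2474  0.2306  0.0035]
```

```bash
cat > fk.py <<'E'
from h import *
import json,itertools
from scipy.optimize import least_squares
def rz(a): c,s=np.cos(a),np.sin(a); return np.array([[c,-s,0],[s,c,0],[0,0,1]])
def ry(a): c,s=np.cos(a),np.sin(a); return np.array([[c,0,s],[0,1,0],[-s,0,c]])
def fk(q,p,sg):
    # p: base yaw,d1,a1, d3,a3, d5,a5, a6,d7, yaw7 , y3,y5
    q=np.array(q)*sg
    M=rz(p[0]+q[0]); X=M@[p[2],p[10],p[1]]
    M=M@ry(q[1])@rz(q[2]); X=X+M@[p[4],p[11],p[3]]
    M=M@ry(q[3])@rz(q[4]); X=X+M@[p[6],p[12],p[5]]
    M=M@ry(q[5]); X=X+M@[p[7],0,p[8]]
    M=M@rz(q[6]+p[9])
    return X,M
E
python3 - <<'E'
from fk import *
D=[json.loads(l) for l in open('log.jsonl')]
D.append(dict(joint_positions=[-1.37690611,0.46944725,-0.048588,1.53371969,0.02410856,1.14101214,-0.08228675],tcp_pos=[149.01,657.757,243.48],tcp_rot=[7.81315798e-01,6.24135101e-01,-7.53901550e-04,6.57321723e-04]))
best=[]
for sg in itertools.product([1,-1],[1],[1,-1],[1],[1,-1],[1],[1,-1]):
  sg=np.array(sg)
  def f(p):
    r=[]
    for d in D:
        X,M=fk(d['joint_positions'],p,sg); T=R.from_quat(d['tcp_rot']).as_matrix()
        r+=list((X-d['tcp_pos'])/1000)+list((M-T).ravel())
    return r
  for y in(0,np.pi):
   for y7 in (0,np.pi/2,np.pi,-np.pi/2):
    s=least_squares(f,[y,300,0,400,0,400,0,50,200,y7,0,0,0]); best.append((s.cost,tuple(sg),s.x))
best.sort(key=lambda b:b[0])
for b in best[:4]: print(b[0],b[1],np.round(b[2],3))
json.dump([list(map(int,best[0][1])),best[0][2].tolist()],open('fk.json','w'))
E
```

```text
2.132437699775182e-12 (np.int64(-1), np.int64(1), np.int64(-1), np.int64(1), np.int64(-1), np.int64(1), np.int64(-1)) [ 0.00000e+00  2.37699e+02 -1.00000e-03  5.54179e+02  1.10000e-02
  4.66787e+02  0.00000e+00  1.30000e-02  2.92756e+02  3.14200e+00
 -2.64010e+01 -1.54090e+01 -3.41000e-01]
2.132437700080978e-12 (np.int64(-1), np.int64(1), np.int64(-1), np.int64(1), np.int64(-1), np.int64(1), np.int64(-1)) [ 0.00000e+00  2.37699e+02 -1.00000e-03  5.54179e+02  1.10000e-02
  4.66787e+02  0.00000e+00  1.30000e-02  2.92756e+02 -3.14200e+00
 -2.64010e+01 -1.54090e+01 -3.41000e-01]
2.132437705758194e-12 (np.int64(-1), np.int64(1), np.int64(-1), np.int64(1), np.int64(-1), np.int64(1), np.int64(-1)) [ 6.28300e+00  2.37699e+02 -1.00000e-03  5.54179e+02  1.10000e-02
  4.66787e+02  0.00000e+00  1.30000e-02  2.92756e+02  3.14200e+00
 -2.64010e+01 -1.54090e+01 -3.41000e-01]
2.132437706972574e-12 (np.int64(-1), np.int64(1), np.int64(-1), np.int64(1), np.int64(-1), np.int64(1), np.int64(-1)) [ 6.28300e+00  2.37699e+02 -1.00000e-03  5.54179e+02  1.10000e-02
  4.66787e+02  0.00000e+00  1.30000e-02  2.92756e+02  3.14200e+00
 -2.64010e+01 -1.54090e+01 -3.41000e-01]
```

```bash
cat >> fk.py <<'E'
sg,P=json.load(open('fk.json')); sg=np.array(sg);P=np.array(P)
LO=np.array([-2.59,-.33,-1.39,.1,-1.04,.21,-2.66]);HI=np.array([2.59,1.99,1.29,2.45,4.18,1.99,2.66])
mg=0.004
def ik(Xt,Mt,q0,L=300.,reg=1e-2):
    q0=np.clip(q0,LO+mg*1.01,HI-mg*1.01)
    def f(q):
        X,M=fk(q,P,sg)
        return np.r_[(X-Xt),L*R.from_matrix(Mt@M.T).as_rotvec(),reg*(q-q0)]
    return least_squares(f,q0,bounds=(LO+mg,HI-mg)).x
E
python3 - <<'E'
from fk import *
np.set_printoptions(precision=3,suppress=True)
D=[json.loads(l) for l in open('log.jsonl')]
a=D[3];q=a['joint_positions'];M=R.from_quat(a['tcp_rot']).as_matrix()
for name,X0,M0 in [('vert',np.array([557,257,694.]),R.from_quat(D[2]['tcp_rot']).as_matrix()),('tilt',np.array(a['tcp_pos']),M)]:
  for L in(100,200,300,500,1000):
    X1=X0-120*M0[:,2]; qq=np.array(q)
    for k in range(1,6): qq=ik(X0-24*k*M0[:,2],M0,qq,L)
    X,Mm=fk(qq,P,sg);print(name,L,X1,X,Mm[:,2],qq)
print(D[4]['tcp_pos'],D[4]['joint_positions'])
E
```

```text
vert 100 [557.066 257.002 814.   ] [554.737 255.929 806.17 ] [ 0.295  0.137 -0.945] [-0.664  0.318  0.341  0.518 -0.143  1.986 -0.495]
vert 200 [557.066 257.002 814.   ] [549.588 253.557 787.672] [ 0.255  0.118 -0.96 ] [-0.674  0.304  0.337  0.579 -0.129  1.986 -0.495]
vert 300 [557.066 257.002 814.   ] [544.152 251.052 766.524] [ 0.208  0.097 -0.973] [-0.685  0.291  0.333  0.644 -0.118  1.986 -0.495]
vert 500 [557.066 257.002 814.   ] [535.782 247.197 731.62 ] [ 0.133  0.062 -0.989] [-0.697  0.277  0.33   0.743 -0.105  1.986 -0.495]
vert 1000 [557.066 257.002 814.   ] [526.648 242.99  692.451] [ 0.05   0.023 -0.999] [-0.706  0.268  0.324  0.844 -0.095  1.986 -0.495]
tilt 100 [545.944 255.813 793.505] [544.352 255.058 787.712] [ 0.253  0.116 -0.961] [-0.691  0.296  0.347  0.591 -0.127  1.986 -0.5  ]
tilt 200 [545.944 255.813 793.505] [540.684 253.316 773.768] [ 0.222  0.102 -0.97 ] [-0.699  0.287  0.346  0.634 -0.119  1.986 -0.5  ]
tilt 300 [545.944 255.813 793.505] [536.658 251.404 757.605] [ 0.187  0.086 -0.979] [-0.706  0.279  0.345  0.682 -0.112  1.986 -0.5  ]
tilt 500 [545.944 255.813 793.505] [530.333 248.395 730.852] [ 0.13   0.059 -0.99 ] [-0.716  0.269  0.343  0.756 -0.103  1.986 -0.5  ]
tilt 1000 [545.944 255.813 793.505] [523.486 245.136 701.002] [ 0.066  0.029 -0.997] [-0.724  0.262  0.339  0.834 -0.095  1.986 -0.5  ]
[486.24261739147005, 240.1947241123607, 783.5424349156015] [-1.0664487317283817, 0.20214100630246734, 0.8221807381219608, 0.7676654896123077, -0.23447599232314323, 1.9855841680626447, -0.46759881062742353]
```

```bash
cat > go.py <<'E'
import sys
from fk import *
np.set_printoptions(precision=4,suppress=True)
# usage: go.py x y z  [using measured pose] prints tool-frame delta
s=manip.get_state();M=R.from_quat(s['tcp_rot']).as_matrix()
d=np.array([float(v) for v in sys.argv[1:4]])-s['tcp_pos']
print('delta tool mm',d@M,'norm',np.linalg.norm(d),'rows',np.linalg.norm(d)/62.5)
Zt=R.from_euler('z',-3.7,degrees=True).as_matrix()@[.5,0,-.866]
Xt=R.from_euler('z',-3.7,degrees=True).as_matrix()@[.866,0,.5]
print('zt err deg',np.degrees(np.arccos(M[:,2]@Zt)),'xt err',np.degrees(np.arccos(M[:,0]@Xt)),'turn to fix',np.arctan2(Xt@M[:,1],Xt@M[:,0]))
E
python3 go.py 480 -250 640
```

```text
delta tool mm [  7.7086 504.5191 -44.6002] norm 506.54525428989473 rows 8.104724068638316
zt err deg 20.218703309055336 xt err 18.837777491710746 turn to fix -0.06799975256905685
```

Call:
{"name": "send_rows", "arguments": {"deltas": [{"dx": 0.0, "dy": 0.06, "dz": 0, "turn": 0, "fingers": 1}, {"dx": 0, "dy": 0.12, "dz": -0.01, "turn": 0, "fingers": 1}, {"dx": 0, "dy": 0.18, "dz": -0.02, "turn": 0, "fingers": 1}, {"dx": 0, "dy": 0.24, "dz": -0.025, "turn": 0, "fingers": 1}, {"dx": 0, "dy": 0.3, "dz": -0.03, "turn": 0, "fingers": 1}]}}

```text
time_s: 3.85
tcp_pos: [487.5, -48.4, 656.1]
tcp_rot: [0.991, -0.036, 0.104, -0.07]
contact_force: [0.5, -0.1, 0.3]
gripper_width: 86.9
```

Call:
{"name": "send_rows", "arguments": {"deltas": [{"dx": 0.0, "dy": 0.06, "dz": 0, "turn": 0, "fingers": 1}, {"dx": 0, "dy": 0.12, "dz": -0.01, "turn": 0, "fingers": 1}, {"dx": 0, "dy": 0.18, "dz": -0.04, "turn": 0, "fingers": 1}, {"dx": 0, "dy": 0.19, "dz": -0.09, "turn": 0, "fingers": 1}, {"dx": 0, "dy": 0.2, "dz": -0.15, "turn": 0, "fingers": 1}]}}

```text
time_s: 4.47
tcp_pos: [466.3, -239.4, 701.5]
tcp_rot: [0.993, -0.044, 0.094, -0.063]
contact_force: [1.2, 0.9, -1.1]
gripper_width: 87.0
```

```bash
python3 st.py; python3 go.py 480 -250 640
```

```text
t 4.475 tcp [ 466.3114 -239.3537  701.5324] w 87.01715508841134 F [ 1.1639  0.8828 -1.1068] 
q [-0.2874  0.1526  1.0193  1.0449 -0.3699  1.9227  0.4891] 
xt [ 0.9785 -0.0987  0.1812] zt [ 0.1922  0.1168 -0.9744] Tq [-0.1732  0.2911  0.0158]
delta tool mm [ 3.2969 17.6953 61.343 ] norm 63.929335896166435 rows 1.022869374338663
zt err deg 20.620141413234887 xt err 19.66025384046263 turn to fix -0.08072573502671546
```

Call:
{"name": "send_rows", "arguments": {"deltas": [{"dx": 0.0, "dy": 0, "dz": -0.04, "turn": 0, "fingers": 1}, {"dx": 0, "dy": 0, "dz": -0.08, "turn": 0, "fingers": 1}, {"dx": 0, "dy": 0, "dz": -0.12, "turn": 0, "fingers": 1}, {"dx": 0, "dy": 0, "dz": -0.16, "turn": 0, "fingers": 1}, {"dx": 0, "dy": 0, "dz": -0.2, "turn": 0, "fingers": 1}]}}

```text
time_s: 5.1
tcp_pos: [465.1, -240.0, 739.9]
tcp_rot: [0.993, -0.036, 0.097, -0.062]
contact_force: [0.6, 0.1, -0.3]
gripper_width: 86.9
```

```bash
python3 st.py; python3 go.py 480 -250 640
```

```text
t 5.1 tcp [ 465.0587 -239.9662  739.9179] w 86.91091323845482 F [ 0.5987  0.1063 -0.2529] 
q [ 0.7692  0.1823 -0.3718  0.8512 -0.1314  1.9808  0.2738] 
xt [ 0.9787 -0.084   0.1876] zt [ 0.1966  0.1169 -0.9735] Tq [-0.2483  0.2678 -0.007 ]
delta tool mm [-3.2749 22.1189 99.033 ] norm 101.52588078080171 rows 1.6244140924928274
zt err deg 20.38707487302943 xt err 19.227011217330553 turn to fix -0.06542595895159403
```

Call:
{"name": "send_rows", "arguments": {"deltas": [{"dx": 0.0, "dy": 0, "dz": -0.05, "turn": 0, "fingers": 1}, {"dx": 0, "dy": 0, "dz": -0.1, "turn": 0, "fingers": 1}, {"dx": 0, "dy": 0, "dz": -0.15, "turn": 0, "fingers": 1}, {"dx": 0, "dy": 0, "dz": -0.2, "turn": 0, "fingers": 1}, {"dx": 0, "dy": 0, "dz": -0.2, "turn": 0, "fingers": 1}]}}

```text
time_s: 5.72
tcp_pos: [427.7, -235.1, 779.6]
tcp_rot: [0.989, -0.04, 0.133, -0.051]
contact_force: [-0.1, -0.1, -0.5]
gripper_width: 87.0
```

```bash
python3 st.py; python3 go.py 480 -250 640
```

```text
t 5.725 tcp [ 427.7244 -235.0732  779.6098] w 87.00944950644646 F [-0.0882 -0.1095 -0.4794] 
q [ 1.0873  0.1499 -0.7231  0.8207 -0.0929  1.9868  0.2537] 
xt [ 0.9613 -0.0918  0.2597] zt [ 0.2677  0.0898 -0.9593] Tq [-0.1747  0.4103  0.0167]
delta tool mm [ 15.3703  26.9085 146.5815] norm 149.8213624295286 rows 2.3971417988724575
zt err deg 15.964331213386126 xt err 15.04133737284693 turn to fix -0.05793138350586475
```

Call:
{"name": "send_rows", "arguments": {"deltas": [{"dx": 0.02, "dy": 0.02, "dz": -0.05, "turn": 0, "fingers": 1}, {"dx": 0.04, "dy": 0.04, "dz": -0.1, "turn": 0, "fingers": 1}, {"dx": 0.06, "dy": 0.06, "dz": -0.15, "turn": 0, "fingers": 1}, {"dx": 0.08, "dy": 0.08, "dz": -0.2, "turn": 0, "fingers": 1}, {"dx": 0.08, "dy": 0.08, "dz": -0.2, "turn": 0, "fingers": 1}]}}

```text
time_s: 6.35
tcp_pos: [436.2, -288.2, 800.3]
tcp_rot: [0.984, -0.042, 0.167, -0.038]
contact_force: [0.2, 0.8, -0.2]
gripper_width: 87.1
```

```bash
python3 st.py; python3 go.py 480 -250 640
```

```text
t 6.35 tcp [ 436.2002 -288.1821  800.2912] w 87.0833081072568 F [ 0.2284  0.8299 -0.194 ] 
q [ 1.0033  0.1998 -0.5601  0.7073 -0.1092  1.986   0.3226] 
xt [ 0.9408 -0.0964  0.325 ] zt [ 0.3315  0.0615 -0.9415] Tq [-0.1824  0.4516 -0.0266]
delta tool mm [-14.5636 -26.64   167.773 ] norm 170.49794895848427 rows 2.7279671833357484
zt err deg 11.84232779849493 xt err 11.21474548291268 turn to fix -0.05148219373333372
```

Working well; repeat.

Call:
{"name": "send_rows", "arguments": {"deltas": [{"dx": 0.02, "dy": 0.02, "dz": -0.05, "turn": 0, "fingers": 1}, {"dx": 0.04, "dy": 0.04, "dz": -0.1, "turn": 0, "fingers": 1}, {"dx": 0.06, "dy": 0.06, "dz": -0.15, "turn": 0, "fingers": 1}, {"dx": 0.08, "dy": 0.08, "dz": -0.2, "turn": 0, "fingers": 1}, {"dx": 0.08, "dy": 0.08, "dz": -0.2, "turn": 0, "fingers": 1}]}}

```text
time_s: 6.98
tcp_pos: [428.8, -330.8, 822.7]
tcp_rot: [0.979, -0.046, 0.2, -0.024]
contact_force: [-0.3, 0.2, 1.0]
gripper_width: 87.3
```

```bash
python3 st.py; python3 go.py 480 -250 640
```

```text
t 6.975 tcp [ 428.8094 -330.8209  822.6994] w 87.29101626758452 F [-0.2587  0.1618  0.9814] 
q [ 1.0289  0.2358 -0.5233  0.6122 -0.1204  1.9859  0.3763] 
xt [ 0.9161 -0.0994  0.3883] zt [ 0.3927  0.028  -0.9192] Tq [-0.1225  0.4798 -0.0249]
delta tool mm [-32.0817 -72.6858 190.3131] norm 206.23180315292225 rows 3.299708850446756
zt err deg 7.651557727568575 xt err 7.498129473276582 turn to fix -0.046658154759608314
```

Call:
{"name": "send_rows", "arguments": {"deltas": [{"dx": 0.02, "dy": 0.02, "dz": -0.05, "turn": 0, "fingers": 1}, {"dx": 0.04, "dy": 0.04, "dz": -0.1, "turn": 0, "fingers": 1}, {"dx": 0.06, "dy": 0.06, "dz": -0.15, "turn": 0, "fingers": 1}, {"dx": 0.08, "dy": 0.08, "dz": -0.2, "turn": 0, "fingers": 1}, {"dx": 0.08, "dy": 0.08, "dz": -0.2, "turn": 0, "fingers": 1}]}}

```text
time_s: 7.6
tcp_pos: [410.0, -364.3, 845.9]
tcp_rot: [0.972, -0.05, 0.231, -0.008]
contact_force: [1.1, 0.2, -0.6]
gripper_width: 86.9
```

```bash
python3 st.py; python3 go.py 480 -250 640
```

```text
t 7.6 tcp [ 410.0131 -364.3127  845.9494] w 86.93913854610014 F [ 1.0593  0.1561 -0.6268] 
q [ 1.0957  0.258  -0.538   0.5352 -0.1292  1.9859  0.4207] 
xt [ 0.8886 -0.1     0.4476] zt [ 0.4491 -0.0078 -0.8934] Tq [-0.0403  0.5681 -0.0657]
delta tool mm [ -41.4155 -112.4104  214.5445] norm 245.72488011849921 rows 3.9315980818959875
zt err deg 3.5685769568819263 xt err 4.183999007490943 turn to fix -0.043663425298360675
```

Call:
{"name": "send_rows", "arguments": {"deltas": [{"dx": 0.02, "dy": 0.02, "dz": -0.05, "turn": -0.04, "fingers": 1}, {"dx": 0.04, "dy": 0.03, "dz": -0.1, "turn": -0.04, "fingers": 1}, {"dx": 0.06, "dy": 0.05, "dz": -0.15, "turn": -0.04, "fingers": 1}, {"dx": 0.07, "dy": 0.07, "dz": -0.18, "turn": -0.04, "fingers": 1}, {"dx": 0.07, "dy": 0.07, "dz": -0.18, "turn": -0.04, "fingers": 1}]}}

```text
time_s: 8.22
tcp_pos: [383.2, -385.6, 870.8]
tcp_rot: [0.965, -0.034, 0.26, 0.014]
contact_force: [-0.6, 0.0, -0.5]
gripper_width: 86.9
```

```bash
python3 st.py; python3 go.py 460 0 500; python3 go.py 480 244 330
```

```text
t 8.225 tcp [ 383.1505 -385.6136  870.8251] w 86.94256449635259 F [-0.5581  0.044  -0.542 ] 
q [ 1.1758  0.2628 -0.5641  0.4774 -0.1482  1.9858  0.497 ] 
xt [ 0.8625 -0.0589  0.5026] zt [ 0.5007 -0.0448 -0.8644] Tq [-0.0148  0.6429 -0.0271]
delta tool mm [-142.8389 -393.5709  341.7805] norm 540.476573742936 rows 8.647625179886976
zt err deg 0.8214962658642623 xt err 0.4556403166063202 turn to fix -0.0031991352208572093
delta tool mm [-225.4199 -639.9158  487.8303] norm 835.6344084401758 rows 13.370150535042812
zt err deg 0.8214962658642623 xt err 0.4556403166063202 turn to fix -0.0031991352208572093
```

```bash
python3 - <<'E'
from fk import *
np.set_printoptions(precision=3,suppress=True)
s=manip.get_state();M=R.from_quat(s['tcp_rot']).as_matrix();q=s['joint_positions']
A=s['tcp_pos'];Pd=np.array([603.5,236.5,120])
B=Pd-203*M[:,2];C=Pd-3*M[:,2]
for X in list(np.linspace(A,B,8))+list(np.linspace(B,C,4)):
    q=ik(X,M,q,reg=1);x,m=fk(q,P,sg);print(X,np.linalg.norm(x-X).round(1),np.degrees(np.arccos(min(1,m[:,2]@M[:,2]))).round(1),q)
E
python3 go.py 504 245 295
```

```text
[ 383.151 -385.614  870.825] 0.0 0.0 [ 1.176  0.263 -0.564  0.477 -0.148  1.986  0.497]
[ 400.108 -295.442  788.633] 0.0 0.0 [ 1.26  -0.007 -0.516  1.012 -0.317  1.697  0.562]
[ 417.065 -205.271  706.442] 0.0 0.0 [ 1.242 -0.186 -0.54   1.343 -0.383  1.507  0.553]
[ 434.023 -115.1    624.25 ] 0.0 0.0 [ 1.213 -0.321 -0.624  1.59  -0.431  1.341  0.496]
[450.98  -24.928 542.058] 0.0 0.0 [ 0.756 -0.326 -0.554  1.786 -0.24   1.113  0.158]
[467.938  65.243 459.866] 0.0 0.0 [ 0.795 -0.323 -0.82   1.914 -0.198  0.93  -0.056]
[484.895 155.414 377.675] 0.0 0.0 [ 1.066 -0.326 -1.271  1.983 -0.194  0.758 -0.234]
[501.853 245.586 295.483] 0.0 0.0 [ 0.241  0.188 -1.061  2.004  0.79   0.843 -1.338]
[501.853 245.586 295.483] 0.0 0.0 [ 0.24   0.188 -1.061  2.004  0.79   0.843 -1.338]
[535.234 242.602 237.853] 0.0 0.0 [ 0.148  0.318 -0.969  2.027  0.982  0.803 -1.489]
[568.616 239.618 180.223] 0.0 0.0 [ 0.081  0.44  -0.879  2.03   1.159  0.768 -1.618]
[601.998 236.634 122.593] 0.0 0.0 [ 0.034  0.56  -0.799  2.014  1.324  0.739 -1.729]
delta tool mm [-222.3716 -642.994   530.0587] norm 862.468911527825 rows 13.7995025844452
zt err deg 0.8214962658642623 xt err 0.4556403166063202 turn to fix -0.0031991352208572093
```

```bash
python3 go.py 500 -150 680;python3 go.py 545 100 520;
```

```text
delta tool mm [  -9.023  -245.2843  212.9224] norm 324.93348855657956 rows 5.198935816905273
zt err deg 0.8214962658642623 xt err 0.4556403166063202 turn to fix -0.0031991352208572093
delta tool mm [ -65.3692 -499.3582  362.5774] norm 620.559459706742 rows 9.928951355307872
zt err deg 0.8214962658642623 xt err 0.4556403166063202 turn to fix -0.0031991352208572093
```

Call:
{"name": "send_rows", "arguments": {"deltas": [{"dx": 0, "dy": -0.045, "dz": 0.04, "turn": 0, "fingers": 1}, {"dx": 0, "dy": -0.09, "dz": 0.08, "turn": 0, "fingers": 1}, {"dx": 0, "dy": -0.135, "dz": 0.12, "turn": 0, "fingers": 1}, {"dx": 0, "dy": -0.18, "dz": 0.16, "turn": 0, "fingers": 1}, {"dx": -0.005, "dy": -0.225, "dz": 0.2, "turn": 0, "fingers": 1}]}}

```text
time_s: 8.85
tcp_pos: [496.2, -167.9, 691.9]
tcp_rot: [0.965, -0.034, 0.26, 0.014]
contact_force: [0.9, 0.3, -0.2]
gripper_width: 87.1
```

Call:
{"name": "send_rows", "arguments": {"deltas": [{"dx": -0.01, "dy": -0.05, "dz": 0.035, "turn": 0, "fingers": 1}, {"dx": -0.02, "dy": -0.1, "dz": 0.07, "turn": 0, "fingers": 1}, {"dx": -0.03, "dy": -0.15, "dz": 0.1, "turn": 0, "fingers": 1}, {"dx": -0.04, "dy": -0.2, "dz": 0.13, "turn": 0, "fingers": 1}, {"dx": -0.05, "dy": -0.25, "dz": 0.16, "turn": 0, "fingers": 1}]}}

```text
time_s: 9.48
tcp_pos: [550.8, 77.4, 526.1]
tcp_rot: [0.965, -0.034, 0.26, 0.015]
contact_force: [0.6, -1.1, -0.9]
gripper_width: 86.8
```

```bash
python3 st.py; python3 go.py 504 245 295
```

```text
t 9.475 tcp [550.7806  77.3585 526.1254] w 86.83650316633461 F [ 0.6157 -1.1405 -0.8789] 
q [ 1.1475 -0.1699 -1.2228  1.6449 -0.0662  1.0359 -0.1646] 
xt [ 0.8625 -0.0576  0.5028] zt [ 0.5008 -0.0462 -0.8644] Tq [-0.0364  0.5826 -0.0622]
delta tool mm [-166.2086 -166.3069  168.6054] norm 289.3286207678389 rows 4.629257932285423
zt err deg 0.8948243940677548 xt err 0.4344055255317758 turn to fix -0.0018868409736826084
```

Call:
{"name": "send_rows", "arguments": {"deltas": [{"dx": -0.036, "dy": -0.036, "dz": 0.03, "turn": 0, "fingers": 0.8}, {"dx": -0.072, "dy": -0.072, "dz": 0.06, "turn": 0, "fingers": 0.8}, {"dx": -0.108, "dy": -0.108, "dz": 0.09, "turn": 0, "fingers": 0.8}, {"dx": -0.144, "dy": -0.144, "dz": 0.12, "turn": 0, "fingers": 0.8}, {"dx": -0.164, "dy": -0.166, "dz": 0.15, "turn": 0, "fingers": 0.8}]}}

```text
time_s: 10.1
tcp_pos: [457.3, 215.7, 337.8]
tcp_rot: [0.963, -0.031, 0.267, 0.004]
contact_force: [0.3, 0.4, 0.5]
gripper_width: 70.1
```

```bash
python3 st.py; python3 go.py 601.5 237.6 122.6
python3 - <<'E'
from h import *
for n in('side','top'):
    s=snap(n,n+'1.png'); np.save(n+'1.npy',s,allow_pickle=True)
t=load('top1');s=load('side1')
a=cv2.resize(t.im[110:260,110:260],(500,500));b=cv2.resize(s.im[90:240,160:310],(500,500))
cv2.imwrite('pics/both1.png',cv2.cvtColor(np.hstack([a,b])[:, :],cv2.COLOR_RGB2BGR)[::1,::1] if 0 else cv2.resize(cv2.cvtColor(np.hstack([a,b]),cv2.COLOR_RGB2BGR),(800,400)))
E
```

```text
t 10.1 tcp [457.304  215.7192 337.7683] w 70.07913858491735 F [0.2562 0.3644 0.5496] 
q [ 1.0083 -0.3336 -1.3856  2.0478 -0.1312  0.6692 -0.4299] 
xt [ 0.8558 -0.0571  0.5142] zt [ 0.5138 -0.0231 -0.8576] Tq [-0.0617  0.6461  0.0103]
delta tool mm [ 11.5133 -28.5567 258.1097] norm 259.9397140329336 rows 4.159035424526937
zt err deg 1.1702294566430302 xt err 1.0211857574912213 turn to fix -0.0015460889129997378
```

Call:
{"name": "send_rows", "arguments": {"deltas": [{"dx": 0.006, "dy": -0.012, "dz": 0.03, "turn": 0, "fingers": 0.8}, {"dx": 0.011, "dy": -0.024, "dz": 0.06, "turn": 0, "fingers": 0.8}, {"dx": 0.0115, "dy": -0.0285, "dz": 0.09, "turn": 0, "fingers": 0.8}, {"dx": 0.0115, "dy": -0.0285, "dz": 0.12, "turn": 0, "fingers": 0.8}, {"dx": 0.0115, "dy": -0.0285, "dz": 0.135, "turn": 0, "fingers": 0.8}]}}

```text
time_s: 10.82
tcp_pos: [455.6, 190.1, 301.6]
tcp_rot: [0.961, -0.028, 0.275, -0.008]
contact_force: [-0.4, -0.1, -0.6]
gripper_width: 69.9
```

```bash
python3 st.py; python3 go.py 601.5 237.6 122.6
python3 - <<'E'
from h import *
for n in('side','top'):
    s=snap(n,n+'2.png'); np.save(n+'2.npy',s,allow_pickle=True)
t=load('top2');s=load('side2')
a=cv2.resize(t.im[110:260,110:260],(500,500));b=cv2.resize(s.im[90:240,160:310],(500,500))
cv2.imwrite('pics/both2.png',cv2.resize(cv2.cvtColor(np.hstack([a,b]),cv2.COLOR_RGB2BGR),(800,400)))
E
```

```text
t 10.825 tcp [455.5536 190.121  301.6129] w 69.90316564045789 F [-0.4036 -0.13   -0.6228] 
q [ 1.0489 -0.3329 -1.3845  2.1462 -0.2202  0.5416 -0.3126] 
xt [ 0.8473 -0.0584  0.5279] zt [ 0.5288 -0.0001 -0.8488] Tq [-0.052   0.7042 -0.0461]
delta tool mm [ 26.3945 -49.1166 229.1094] norm 235.79698646565288 rows 3.7727517834504463
zt err deg 2.7286585150015044 xt err 1.9110158583912151 turn to fix -0.0024430576774130876
```

```bash
cat > fam.py <<'E'
from fk import *
np.set_printoptions(precision=2,suppress=True)
Rp=R.from_euler('z',-3.7,degrees=True).as_matrix()
z=Rp@[.5,0,-.866];x=Rp@[.866,0,.5];M=np.c_[x,np.cross(z,x),z]
def family(X,M,n=60):
    out=[]
    rng=np.random.default_rng(0)
    for i in range(n):
        q0=rng.uniform(LO,HI);q=ik(X,M,q0,reg=1e-3);xx,m=fk(q,P,sg)
        if np.linalg.norm(xx-X)<1 and np.arccos(np.clip((np.trace(m.T@M)-1)/2,-1,1))<.01: out.append(q)
    return np.array(sorted(out,key=lambda v:v[2]))
if __name__=='__main__':
    Pd=np.array([603,237.5,120])
    for back in (3,120,200,350):
      for fl in (1,-1):
        Mm=M@np.diag([fl,fl,1]);F=family(Pd-back*z,Mm)
        print(back,fl,len(F));print(F[::max(1,len(F)//8)])
E
python3 fam.py
```

```text
3 1 41
[[ 0.35  0.93 -1.38  2.    1.59  1.22 -1.76]
 [ 0.27  0.77 -1.19  2.01  1.49  1.02 -1.76]
 [ 0.15  0.63 -0.97  2.01  1.39  0.83 -1.74]
 [ 0.01  0.54 -0.75  2.02  1.3   0.7  -1.71]
 [-0.3   0.45 -0.35  2.04  1.13  0.51 -1.62]
 [-0.58  0.42 -0.    2.05  0.94  0.38 -1.48]
 [-0.75  0.43  0.22  2.06  0.76  0.31 -1.33]
 [-1.07  0.49  0.63  2.08  0.06  0.22 -0.68]
 [-1.35  0.69  1.09  2.09 -1.04  0.37  0.34]]
3 -1 35
[[ 0.35  0.93 -1.39  2.    1.59  1.22  1.39]
 [ 0.32  0.86 -1.31  2.    1.55  1.13  1.38]
 [ 0.29  0.79 -1.22  2.01  1.51  1.05  1.38]
 [ 0.21  0.69 -1.07  2.01  1.44  0.91  1.39]
 [-0.04  0.52 -0.69  2.02  1.28  0.66  1.44]
 [-0.44  0.43 -0.17  2.04  1.04  0.44  1.58]
 [-0.51  0.43 -0.09  2.05  0.99  0.41  1.62]
 [-0.63  0.42  0.06  2.05  0.89  0.36  1.7 ]
 [-0.86  0.44  0.36  2.07  0.6   0.27  1.96]]
120 1 39
[[ 0.39  0.59 -1.39  2.02  1.25  1.06 -1.65]
 [ 0.35  0.51 -1.28  2.03  1.19  0.97 -1.62]
 [ 0.24  0.4  -1.09  2.03  1.08  0.84 -1.55]
 [ 0.12  0.34 -0.92  2.03  1.01  0.77 -1.5 ]
 [ 0.05  0.31 -0.83  2.04  0.97  0.73 -1.47]
 [-0.    0.29 -0.76  2.04  0.94  0.71 -
[... 1519 characters left out ...]
  0.92 -0.62]
 [ 0.62 -0.26 -1.17  1.9   0.09  0.92 -0.69]
 [ 0.46 -0.19 -1.08  1.9   0.2   0.94 -0.8 ]
 [ 0.03 -0.13 -0.76  1.91  0.34  0.98 -0.95]
 [-0.18 -0.12 -0.59  1.92  0.38  1.   -0.99]
 [-0.66 -0.12 -0.17  1.93  0.45  1.03 -1.07]
 [-1.24 -0.16  0.34  1.96  0.55  1.09 -1.16]
 [-1.93 -0.33  0.83  1.98  0.76  1.25 -1.36]]
350 -1 32
[[ 0.5  -0.21 -1.11  1.9   0.18  0.94  2.36]
 [ 0.28 -0.16 -0.96  1.9   0.27  0.96  2.26]
 [ 0.24 -0.15 -0.93  1.9   0.29  0.96  2.25]
 [ 0.15 -0.14 -0.86  1.91  0.31  0.97  2.22]
 [-0.51 -0.12 -0.3   1.93  0.43  1.02  2.1 ]
 [-0.92 -0.14  0.06  1.95  0.49  1.05  2.03]
 [-1.16 -0.16  0.27  1.96  0.53  1.08  1.99]
 [-1.28 -0.17  0.37  1.96  0.55  1.09  1.97]]
```

```bash
cat > sim.py <<'E'
from fk import *
np.set_printoptions(precision=2,suppress=True)
def dls(X,M,q,it=60):
    # simple clipped pseudo-inverse IK
    for k in range(it):
        x,m=fk(q,P,sg);e=np.r_[(X-x)/1000,R.from_matrix(M@m.T).as_rotvec()]
        if np.linalg.norm(e)<1e-5: break
        J=np.zeros((6,7))
        for i in range(7):
            d=q.copy();d[i]+=1e-5;xx,mm=fk(d,P,sg);J[:,i]=np.r_[(xx-x)/1000,R.from_matrix(mm@m.T).as_rotvec()]/1e-5
        q=np.clip(q+J.T@np.linalg.solve(J@J.T+1e-4*np.eye(6),e),LO+mg,HI-mg)
    return q
def walk(q,M,pts,step=30):
    X,_=fk(q,P,sg)
    for T in pts:
        T=np.array(T,float);n=int(np.ceil(np.linalg.norm(T-X)/step))
        for Y in np.linspace(X,T,n+1)[1:]:
            q=dls(Y,M,q)
        x,m=fk(q,P,sg);print(T,'err',np.linalg.norm(x-T).round(1),np.degrees(np.arccos(min(1,m[:,2]@M[:,2]))).round(1),q);X=T
    return q
E
python3 - <<'E'
from sim import *
s=manip.get_state();q=s['joint_positions'];M=R.from_quat(s['tcp_rot']).as_matrix()
# validate with earlier
D=[json.loads(l) for l in open('log.jsonl')]
for d in D[-5:]: print(d['time_s'],d['joint_positions'])
d=D[-4];print('validate');walk(np.array(d['joint_positions']),R.from_quat(d['tcp_rot']).as_matrix(),[[496,-168,692],[551,77,526],[504,245,295]])
print('plan')
walk(q,M,[[600,190,450],[600,450,450],[504,245,300],[601.5,237.6,122.6]])
print('plan2')
walk(q,M,[[620,240,400],[504,245,300],[601.5,237.6,122.6]])
E
```

```text
7.6 [1.0957247368481233, 0.2580035293496647, -0.538012835327058, 0.5351969217671593, -0.12917816898334508, 1.98585386767389, 0.4207039305859133]
8.225 [1.1757844533532598, 0.2627894321165138, -0.5640964616721641, 0.47743758931054325, -0.14820678917000446, 1.9857804808104977, 0.4970388518534005]
9.475 [1.147457197397403, -0.16988327141982684, -1.222845452156881, 1.6448564896458016, -0.06624682615667542, 1.035934399998133, -0.16463617094243327]
10.1 [1.0082709065874327, -0.33364095868881205, -1.3856290387348689, 2.047830203782662, -0.13124552389533675, 0.66915985741869, -0.4299258684623882]
10.825 [1.0489461374489286, -0.33287626002913623, -1.384537820415039, 2.1461523908635125, -0.22015444553063093, 0.5415662921467134, -0.3125578161341539]
validate
[ 496. -168.  692.] err 0.0 0.0 [ 1.17 -0.1  -0.72  1.31 -0.24  1.41  0.34]
[551.  77. 526.] err 0.0 0.0 [ 1.15 -0.17 -1.22  1.64 -0.07  1.04 -0.16]
[504. 245. 295.] err 174.5 5.9 [ 1.31 -0.33 -1.39  2.05 -0.19  0.59 -0.42]
plan
[600. 190. 450.] err 143.8 3.8 [ 1.57 -0.33 -1.39  1.71 -0.44  0.89 -0.01]
[600. 450. 450.] err 0.0 0.0 [-0.12  0.56 -1.2   1.36  1.05  1.41 -1.37]
[504. 245. 300.] err 0.0 0.0 [ 0.51  0.28 -1.39  2.02  0.94  0.88 -1.44]
[601.5 237.6 122.6] err 0.0 0.0 [ 0.18  0.64 -1.    2.04  1.47  0.81 -1.81]
plan2
[620. 240. 400.] err 0.0 0.0 [-0.68  0.13  0.14  1.74  0.36  0.82 -0.79]
[504. 245. 300.] err 0.0 0.0 [-0.79  0.04  0.09  2.08  0.58  0.67 -1.17]
[601.5 237.6 122.6] err 0.0 0.0 [-0.78  0.42  0.27  2.09  0.86  0.24 -1.43]
```

```bash
python3 go.py 620 240 410; python3 - <<'E'
from sim import *
s=manip.get_state();q=s['joint_positions'];M=R.from_quat(s['tcp_rot']).as_matrix()
X=s['tcp_pos']
walk(q,M,[X+(np.array([620,240,410])-X)*k/5 for k in range(1,6)],60)
E
```

```text
delta tool mm [193.9184 -61.6121  -5.259 ] norm 203.5387868281633 rows 3.2566205892506126
zt err deg 2.6733308060322085 xt err 1.8680120438174037 turn to fix -0.0029589038203471116
[488.23 199.92 323.14] err 51.4 1.9 [ 1.19 -0.33 -1.39  2.06 -0.26  0.59 -0.26]
[521.17 209.94 344.85] err 99.5 3.3 [ 1.31 -0.33 -1.39  1.98 -0.31  0.65 -0.2 ]
[554.12 219.96 366.57] err 145.2 4.6 [ 1.42 -0.33 -1.39  1.9  -0.36  0.7  -0.15]
[587.06 229.98 388.28] err 118.3 2.0 [ 1.38 -0.33 -1.39  1.88 -0.4   0.75 -0.11]
[620. 240. 410.] err 0.0 0.0 [ 0.46  0.4  -1.34  1.67  0.89  1.09 -1.16]
```

```bash
python3 - <<'E'
from sim import *
s=manip.get_state();q=s['joint_positions']
M=R.from_quat(s['tcp_rot']).as_matrix()
for pts in ([[551,77,526],[680,90,500],[650,250,450],[504,245,300],[601.5,237.6,122.6]],[[500,60,500],[640,60,500],[640,250,450],[504,245,300],[601.5,237.6,122.6]],[[540,0,400],[650,60,400],[640,250,400],[504,245,300],[601.5,237.6,122.6]],[[560,-40,450],[670,0,450],[650,240,400],[504,245,300],[601.5,237.6,122.6]]):
    print();walk(q,M,pts,40)
E
```

```text
[551.  77. 526.] err 0.0 0.0 [ 1.01 -0.16 -1.08  1.67 -0.1   0.99 -0.14]
[680.  90. 500.] err 0.0 0.0 [ 0.71  0.32 -1.25  1.49  0.61  1.08 -0.67]
[650. 250. 450.] err 0.0 0.0 [ 0.32  0.36 -1.15  1.54  0.78  1.11 -1.04]
[504. 245. 300.] err 0.0 0.0 [ 0.37  0.19 -1.17  2.03  0.82  0.79 -1.35]
[601.5 237.6 122.6] err 0.0 0.0 [ 0.09  0.57 -0.86  2.04  1.42  0.72 -1.8 ]

[500.  60. 500.] err 0.0 0.0 [ 0.83 -0.27 -0.82  1.81 -0.22  0.96 -0.02]
[640.  60. 500.] err 0.0 0.0 [ 0.82  0.16 -1.16  1.58  0.37  0.98 -0.48]
[640. 250. 450.] err 0.0 0.0 [ 0.29  0.31 -1.08  1.56  0.72  1.07 -1.01]
[504. 245. 300.] err 0.0 0.0 [ 0.3   0.16 -1.09  2.03  0.78  0.76 -1.32]
[601.5 237.6 122.6] err 0.0 0.0 [ 0.05  0.55 -0.8   2.05  1.4   0.68 -1.8 ]

[540.   0. 400.] err 0.0 0.0 [ 0.99 -0.12 -0.97  1.95 -0.15  0.71  0.02]
[650.  60. 400.] err 0.0 0.0 [ 0.75  0.24 -1.12  1.74  0.53  0.81 -0.63]
[640. 250. 400.] err 0.0 0.0 [ 0.26  0.33 -1.03  1.65  0.77  0.99 -1.08]
[504. 245. 300.] err 0.0 0.0 [ 0.28  0.15 -1.07  2.03  0.78  0.76 -1.31]
[601.5 237.6 122.6] err 0.0 0.0 [ 0.04  0.54 -0.78  2.05  1.4   0.67 -1.79]

[560. -40. 450.] err 0.0 0.0 [ 0.99 -0.09 -0.9   1.82 -0.15  0.82  0.09]
[670.   0. 450.] err 0.0 0.0 [ 0.78  0.22 -1.02  1.62  0.37  0.87 -0.4 ]
[650. 240. 400.] err 0.0 0.0 [ 0.22  0.31 -0.95  1.64  0.73  0.96 -1.03]
[504. 245. 300.] err 0.0 0.0 [ 0.21  0.14 -0.98  2.03  0.75  0.74 -1.29]
[601.5 237.6 122.6] err 0.0 0.0 [-0.01  0.52 -0.72  2.05  1.38  0.64 -1.79]
```

```bash
python3 go.py 540 0 400
```

```text
delta tool mm [134.9533 182.3005 -38.8709] norm 230.12346512227526 rows 3.6819754419564044
zt err deg 2.6733308060322085 xt err 1.8680120438174037 turn to fix -0.0029589038203471116
```

Call:
{"name": "send_rows", "arguments": {"deltas": [{"dx": 0.03, "dy": 0.045, "dz": -0.01, "turn": 0, "fingers": 0.8}, {"dx": 0.06, "dy": 0.09, "dz": -0.02, "turn": 0, "fingers": 0.8}, {"dx": 0.09, "dy": 0.13, "dz": -0.03, "turn": 0, "fingers": 0.8}, {"dx": 0.12, "dy": 0.17, "dz": -0.04, "turn": 0, "fingers": 0.8}, {"dx": 0.135, "dy": 0.18, "dz": -0.04, "turn": 0, "fingers": 0.8}]}}

```text
time_s: 11.55
tcp_pos: [541.5, 0.1, 403.3]
tcp_rot: [0.961, -0.03, 0.276, -0.008]
contact_force: [0.6, 0.7, 0.2]
gripper_width: 69.3
```

```bash
python3 st.py; python3 go.py 650 60 400;python3 go.py 640 250 400;  python3 - <<'E'
from sim import *
s=manip.get_state();q=s['joint_positions']
M=R.from_quat(s['tcp_rot']).as_matrix()
walk(q,M,[[650,60,400],[640,250,400],[504,245,300],[601.5,237.6,122.6]],40)
E
```

```text
t 11.55 tcp [541.5369   0.1312 403.3464] w 69.3140223204332 F [0.5964 0.7376 0.1979] 
q [ 0.9535 -0.117  -0.9383  1.9419 -0.1358  0.7115  0.0064] 
xt [ 0.8457 -0.0622  0.53  ] zt [ 0.531  -0.0012 -0.8474] Tq [-0.0705  0.639   0.029 ]
delta tool mm [ 86.2301 -65.433   60.354 ] norm 123.93433132565274 rows 1.9829493012104438
zt err deg 2.7953736363164525 xt err 2.08639766875683 turn to fix -0.006348170220275113
delta tool mm [  65.952  -254.5312   54.816 ] norm 268.5900368461528 rows 4.2974405895384455
zt err deg 2.7953736363164525 xt err 2.08639766875683 turn to fix -0.006348170220275113
[650.  60. 400.] err 0.0 0.0 [ 0.72  0.23 -1.08  1.74  0.51  0.8  -0.63]
[640. 250. 400.] err 0.0 0.0 [ 0.24  0.32 -1.01  1.65  0.76  0.98 -1.08]
[504. 245. 300.] err 0.0 0.0 [ 0.26  0.15 -1.04  2.03  0.77  0.75 -1.32]
[601.5 237.6 122.6] err 0.0 0.0 [ 0.03  0.54 -0.77  2.05  1.4   0.66 -1.8 ]
```

Call:
{"name": "send_rows", "arguments": {"deltas": [{"dx": 0.043, "dy": -0.03, "dz": 0.03, "turn": 0, "fingers": 0.8}, {"dx": 0.086, "dy": -0.065, "dz": 0.06, "turn": 0, "fingers": 0.8}, {"dx": 0.082, "dy": -0.12, "dz": 0.058, "turn": 0, "fingers": 0.8}, {"dx": 0.076, "dy": -0.18, "dz": 0.056, "turn": 0, "fingers": 0.8}, {"dx": 0.07, "dy": -0.235, "dz": 0.055, "turn": 0, "fingers": 0.8}]}}

```text
time_s: 12.18
tcp_pos: [640.2, 233.2, 399.2]
tcp_rot: [0.961, -0.028, 0.275, -0.009]
contact_force: [1.5, 0.3, -0.3]
gripper_width: 69.5
```

```bash
python3 st.py; python3 go.py 508 245 289
```

```text
t 12.175 tcp [640.2242 233.1806 399.1691] w 69.53245899850558 F [ 1.5493  0.3035 -0.3345] 
q [ 0.3047  0.3142 -1.0438  1.663   0.7499  0.9648 -1.0451] 
xt [ 0.8473 -0.0587  0.5279] zt [ 0.5289  0.002  -0.8487] Tq [-0.093   0.6169 -0.0139]
delta tool mm [-170.8812   -1.7499   23.5951] norm 172.51138057925132 rows 2.7601820892680213
zt err deg 2.814789179119546 xt err 1.9117275921818262 turn to fix -0.0026896660332302895
```

```bash
python3 go.py 506.3 237.2 275.4
```

```text
delta tool mm [-179.0429    6.5647   34.2227] norm 182.40242926133226 rows 2.9184388681813163
zt err deg 2.814789179119546 xt err 1.9117275921818262 turn to fix -0.0026896660332302895
```

Call:
{"name": "send_rows", "arguments": {"deltas": [{"dx": -0.05, "dy": 0, "dz": 0, "turn": 0, "fingers": 0.8}, {"dx": -0.1, "dy": 0.002, "dz": 0.005, "turn": 0, "fingers": 0.8}, {"dx": -0.15, "dy": 0.004, "dz": 0.015, "turn": 0, "fingers": 0.8}, {"dx": -0.179, "dy": 0.0066, "dz": 0.03, "turn": 0, "fingers": 0.8}, {"dx": -0.179, "dy": 0.0066, "dz": 0.034, "turn": 0, "fingers": 0.8}]}}

```text
time_s: 12.8
tcp_pos: [504.2, 234.7, 274.4]
tcp_rot: [0.961, -0.026, 0.274, -0.008]
contact_force: [0.4, -0.3, 0.3]
gripper_width: 69.7
```

```bash
python3 st.py; python3 go.py 601.5 237.6 122.6
cat > both.py <<'E'
import sys
from h import *
k=sys.argv[1]
for n in('side','top'):
    s=snap(n,n+k+'.png'); np.save(n+k+'.npy',s,allow_pickle=True)
b=[int(v) for v in sys.argv[2:10]]
t=load('top'+k);s=load('side'+k)
a=cv2.resize(t.im[b[1]:b[3],b[0]:b[2]],(400,400));c=cv2.resize(s.im[b[5]:b[7],b[4]:b[6]],(400,400))
cv2.imwrite('pics/both'+k+'.png',cv2.cvtColor(np.hstack([a,c]),cv2.COLOR_RGB2BGR))
E
python3 both.py 3 110 110 260 260 160 90 310 240
```

```text
t 12.8 tcp [504.1559 234.6583 274.37  ] w 69.720608613219 F [ 0.4389 -0.2862  0.3433] 
q [ 0.2746  0.1802 -1.0492  2.073   0.846   0.7197 -1.3717] 
xt [ 0.8485 -0.054   0.5265] zt [ 0.5273  0.0002 -0.8497] Tq [-0.1166  0.618   0.0215]
delta tool mm [  2.5245  -3.0437 180.2859] norm 180.32925561688305 rows 2.8852680898701286
zt err deg 2.6679372397631655 xt err 1.8104062381181116 turn to fix 0.001951485778677981
```

Call:
{"name": "send_rows", "arguments": {"deltas": [{"dx": 0.0025, "dy": -0.003, "dz": 0.03, "turn": 0, "fingers": 0.8}, {"dx": 0.0025, "dy": -0.003, "dz": 0.06, "turn": 0, "fingers": 0.8}, {"dx": 0.0025, "dy": -0.003, "dz": 0.09, "turn": 0, "fingers": 0.8}, {"dx": 0.0025, "dy": -0.003, "dz": 0.12, "turn": 0, "fingers": 0.8}, {"dx": 0.0025, "dy": -0.003, "dz": 0.13, "turn": 0, "fingers": 0.8}]}}

```text
time_s: 13.52
tcp_pos: [579.1, 236.9, 166.3]
tcp_rot: [0.961, -0.029, 0.275, -0.008]
contact_force: [-0.2, 0.2, -0.2]
gripper_width: 69.4
```

```bash
python3 st.py; python3 go.py 601.5 237.6 122.6
python3 both.py 4 110 110 260 260 160 90 310 240
```

```text
t 13.525 tcp [579.1079 236.933  166.3013] w 69.44811419114826 F [-0.229   0.1558 -0.2235] 
q [ 0.0884  0.4539 -0.851   2.0593  1.2636  0.6875 -1.6938] 
xt [ 0.8474 -0.0604  0.5275] zt [ 0.5285  0.0001 -0.8489] Tq [-0.1119  0.674  -0.0097]
delta tool mm [-4.1185 -0.4151 48.9338] norm 49.10856721691971 rows 0.7857370754707154
zt err deg 2.7200470400236156 xt err 1.9036411100445474 turn to fix -0.0044811065437301316
```

Call:
{"name": "send_rows", "arguments": {"deltas": [{"dx": -0.002, "dy": 0, "dz": 0.02, "turn": 0, "fingers": 0.8}, {"dx": -0.004, "dy": 0, "dz": 0.035, "turn": 0, "fingers": 0.8}, {"dx": -0.004, "dy": 0, "dz": 0.045, "turn": 0, "fingers": 0.8}, {"dx": -0.004, "dy": 0, "dz": 0.046, "turn": 0, "fingers": 0.8}, {"dx": -0.004, "dy": 0, "dz": 0.046, "turn": 0, "fingers": 0.7}]}}

```text
time_s: 14.25
tcp_pos: [598.3, 237.8, 126.7]
tcp_rot: [0.961, -0.028, 0.276, -0.008]
contact_force: [0.8, 0.1, 0.2]
gripper_width: 65.5
```

```bash
python3 st.py; python3 go.py 601.5 237.6 122.6
```

```text
t 14.25 tcp [598.2576 237.8072 126.6777] w 65.52590577390778 F [0.7939 0.096  0.2351] 
q [ 0.0461  0.5352 -0.7933  2.0525  1.3935  0.6747 -1.7923] 
xt [ 0.8466 -0.0578  0.5291] zt [ 0.53   0.001 -0.848] Tq [-0.0781  0.6977  0.0043]
delta tool mm [0.5997 0.1782 5.1761] norm 5.2137880892387525 rows 0.08342060942782004
zt err deg 2.830701672513742 xt err 1.9855742597514687 turn to fix -0.0018930652037390712
```

No contact so far. Close the gripper.

Call:
{"name": "send_rows", "arguments": {"deltas": [{"dx": 0, "dy": 0, "dz": 0, "turn": 0, "fingers": 0.5}, {"dx": 0, "dy": 0, "dz": 0, "turn": 0, "fingers": 0.3}, {"dx": 0, "dy": 0, "dz": 0, "turn": 0, "fingers": 0.2}, {"dx": 0, "dy": 0, "dz": 0, "turn": 0, "fingers": 0.2}, {"dx": 0, "dy": 0, "dz": 0, "turn": 0, "fingers": 0.2}], "squeeze": 30}}

```text
time_s: 14.88
tcp_pos: [599.5, 237.4, 126.9]
tcp_rot: [0.961, -0.028, 0.276, -0.008]
contact_force: [3.9, -0.2, 2.3]
gripper_width: 33.2
```

```bash
python3 st.py
```

```text
t 14.875 tcp [599.4805 237.3855 126.9129] w 33.21573908394188 F [ 3.9253 -0.1698  2.3323] 
q [ 0.046   0.5357 -0.792   2.0511  1.3953  0.6751 -1.7927] 
xt [ 0.8457 -0.0582  0.5305] zt [ 0.5314  0.0002 -0.8471] Tq [-0.1957 -0.3765  0.0155]
```

Call:
{"name": "send_rows", "arguments": {"deltas": [{"dx": 0, "dy": 0, "dz": -0.015, "turn": 0, "fingers": 0.2}, {"dx": 0, "dy": 0, "dz": -0.045, "turn": 0, "fingers": 0.2}, {"dx": 0, "dy": 0, "dz": -0.085, "turn": 0, "fingers": 0.2}, {"dx": 0, "dy": 0, "dz": -0.125, "turn": 0, "fingers": 0.2}, {"dx": 0, "dy": 0, "dz": -0.16, "turn": 0, "fingers": 0.2}], "squeeze": 30}}

```text
time_s: 15.5
tcp_pos: [511.3, 237.3, 261.1]
tcp_rot: [0.961, -0.027, 0.274, -0.008]
contact_force: [0.6, -0.4, -0.5]
gripper_width: 33.1
```

```bash
python3 st.py;python3 both.py 5 110 110 260 260 160 90 310 240
```

```text
t 15.5 tcp [511.3281 237.3132 261.1268] w 33.14222610374985 F [ 0.5513 -0.4457 -0.4637] 
q [ 0.2339  0.2159 -1.0196  2.0757  0.9038  0.7189 -1.4277] 
xt [ 0.8487 -0.0569  0.5258] zt [ 0.5267  0.0002 -0.8501] Tq [-0.1451  0.7871  0.0019]
```

```bash
cat >> sim.py <<'E'
def call(q,d,n=5,it=60,fn=None):
    fn=fn or dls
    X,M=fk(q,P,sg);d=np.array(d,float)*1000
    for k in range(1,n+1): q=fn(X+M@d*min(1,k/4),M,q,it)
    return q
E
python3 - <<'E'
from sim import *
D=[json.loads(l) for l in open('log.jsonl')]
by={round(d['time_s'],2):d for d in D}
for d in D: print(round(d['time_s'],2),end=' ')
def g(t): return np.array(min(D,key=lambda d:abs(d['time_s']-t))['joint_positions'])
for t0,t1,dd in [(5.725,6.35,(.08,.08,-.2)),(6.35,6.975,(.08,.08,-.2)),(6.975,7.6,(.08,.08,-.2)),(1.975,2.6,(0,0,-.12))]:
    print('\nreal',g(t1),fk(g(t1),P,sg)[0],fk(g(t1),P,sg)[1][:,2])
    for it in (1,3,10,30,100):
        q=call(g(t0),dd,it=it);x,m=fk(q,P,sg);print(it,q,x,m[:,2])
E
```

```text
0.72 0.72 1.35 1.98 2.6 3.23 4.47 5.1 5.72 6.35 6.97 7.6 8.22 9.47 10.1 10.82 11.55 12.18 12.8 13.53 14.25 14.88 15.5 
real [ 1.    0.2  -0.56  0.71 -0.11  1.99  0.32] [ 436.2  -288.18  800.29] [ 0.33  0.06 -0.94]
1 [-2.59  0.47  1.29  2.1   1.23  1.99 -0.25] [206.81 280.07 590.41] [ 0.63 -0.67  0.39]
3 [ 0.58 -0.33 -1.39  2.03 -1.04  0.21  2.66] [362.07 516.07 446.59] [ 0.59  0.63 -0.51]
10 [ 1.78 -0.13 -1.39  0.97  0.33  1.99  0.72] [ 347.16 -185.53  798.07] [ 0.   -0.45 -0.89]
30 [-2.59 -0.33  1.29  0.1   4.18  1.99 -2.66] [  37.07 -175.62 1161.78] [-0.96 -0.24 -0.14]
100 [-2.59 -0.15  1.29  0.1   4.18  0.74 -2.66] [  19.98  -64.54 1489.04] [-0.52 -0.17  0.84]

real [ 1.03  0.24 -0.52  0.61 -0.12  1.99  0.38] [ 428.81 -330.82  822.7 ] [ 0.39  0.03 -0.92]
1 [-2.59  0.62  1.29  1.95  1.38  1.99 -0.17] [148.58 375.46 651.  ] [ 0.6  -0.57  0.57]
3 [-2.59 -0.33  1.29  0.65 -0.37  1.99  2.66] [239.25 318.42 945.06] [-0.41  0.64 -0.65]
10 [-2.59 -0.33  1.29  0.1   4.18  1.99  0.45] [  37.07 -175.62 1161.78] [-0.96 -0.24 -0.14]
30 [-2.59  0.08  1.29  0.1   3.01  1.99  1.39] [ -66.47 -169.
[... 524 characters left out ...]
1   4.18  1.99 -2.66] [-122.77 -130.93 1161.78] [-0.74  0.65 -0.14]
100 [-2.59 -0.33  1.29  2.45  4.18  1.99  0.16] [  9.7  324.83 687.67] [-0.53  0.18  0.83]

real [-1.07  0.2   0.82  0.77 -0.23  1.99 -0.47] [486.24 240.19 783.54] [ 0.21  0.13 -0.97]
1 [-0.38  0.87  0.26  0.1  -0.37  1.99 -0.65] [805.43 299.71 577.11] [ 0.13  0.18 -0.98]
3 [-0.35  0.88  0.29  0.1  -0.43  1.99 -0.66] [814.67 284.85 567.61] [ 0.11  0.19 -0.98]
10 [-0.5   0.61  0.42  0.1  -0.38  1.99 -0.5 ] [681.9  297.53 787.88] [ 0.39  0.19 -0.9 ]
30 [-0.65  0.44  0.37  0.41 -0.16  1.99 -0.43] [608.82 288.05 776.84] [ 0.3   0.1  -0.95]
100 [-0.85 -0.16 -0.04  1.02 -0.28  1.99 -0.89] [186.51 286.89 818.4 ] [-0.02  0.37 -0.93]
```

```bash
python3 - <<'E'
from sim import *
D=[json.loads(l) for l in open('log.jsonl')]
def g(t): return np.array(min(D,key=lambda d:abs(d['time_s']-t))['joint_positions'])
for t0,t1,dd in [(5.725,6.35,(.08,.08,-.2)),(6.975,7.6,(.08,.08,-.2)),(1.975,2.6,(0,0,-.12)),(10.1,10.825,(.0115,-.0285,.135))]:
    print('\nreal',g(t1),fk(g(t1),P,sg)[0],fk(g(t1),P,sg)[1][:,2])
    for L in (200,500,1000,2000):
        q=call(g(t0),dd,fn=lambda X,M,q,it:ik(X,M,q,L=L,reg=1));x,m=fk(q,P,sg);print(L,q,x,m[:,2])
E
```

```text
real [ 1.    0.2  -0.56  0.71 -0.11  1.99  0.32] [ 436.2  -288.18  800.29] [ 0.33  0.06 -0.94]
200 [ 0.81  0.28 -0.19  0.27 -0.27  1.99  0.33] [ 439.27 -327.42  937.57] [ 0.61 -0.09 -0.79]
500 [ 0.94  0.22 -0.45  0.54 -0.14  1.99  0.34] [ 436.08 -309.37  857.55] [ 0.45 -0.   -0.89]
1000 [ 1.    0.21 -0.54  0.69 -0.11  1.99  0.34] [ 435.66 -297.57  801.93] [ 0.34  0.06 -0.94]
2000 [ 1.02  0.2  -0.57  0.76 -0.1   1.99  0.34] [ 435.37 -292.35  777.52] [ 0.29  0.08 -0.95]

real [ 1.1   0.26 -0.54  0.54 -0.13  1.99  0.42] [ 410.01 -364.31  845.95] [ 0.45 -0.01 -0.89]
200 [ 0.87  0.37  0.61  0.1  -1.04  1.98  0.45] [ 404.18 -401.57  971.95] [ 0.69 -0.19 -0.7 ]
500 [ 1.03  0.29 -0.38  0.36 -0.2   1.99  0.43] [ 404.96 -383.37  899.28] [ 0.55 -0.08 -0.83]
1000 [ 1.1   0.26 -0.52  0.53 -0.14  1.99  0.43] [ 406.36 -370.85  847.61] [ 0.45 -0.01 -0.89]
2000 [ 1.13  0.25 -0.56  0.59 -0.12  1.99  0.43] [ 407.08 -365.33  824.62] [ 0.41  0.02 -0.91]

real [-1.07  0.2   0.82  0.77 -0.23  1.99 -0.47] [486.24 240.19 783.54] [ 0.21  0.13 -0.97]
200 [-0.7   0.29  0.35  0.63 -0.12  1.99 -0.5 ] [540.68 253.32 773.77] [ 0.22  0.1  -0.97]
500 [-0.72  0.27  0.34  0.76 -0.1   1.99 -0.5 ] [530.33 248.4  730.85] [ 0.13  0.06 -0.99]
1000 [-0.72  0.26  0.34  0.83 -0.1   1.99 -0.5 ] [523.49 245.14 701.  ] [ 0.07  0.03 -1.  ]
2000 [-0.73  0.26  0.34  0.87 -0.09  1.99 -0.5 ] [520.56 243.74 688.27] [ 0.04  0.02 -1.  ]

real [ 1.05 -0.33 -1.38  2.15 -0.22  0.54 -0.31] [455.55 190.13 301.61] [ 0.53 -0.   -0.85]
200 [ 1.09 -0.33 -1.39  2.23 -0.7   0.35  0.17] [469.75 202.99 288.75] [ 0.61  0.15 -0.78]
500 [ 1.05 -0.33 -1.39  2.17 -0.28  0.48 -0.25] [457.16 190.86 293.96] [ 0.55  0.03 -0.84]
1000 [ 1.04 -0.33 -1.39  2.16 -0.2   0.54 -0.33] [452.01 186.09 296.34] [ 0.52 -0.01 -0.85]
2000 [ 1.04 -0.33 -1.39  2.15 -0.17  0.55 -0.35] [450.31 184.53 297.14] [ 0.52 -0.02 -0.86]
```

```bash
cat > plan.py <<'E'
from sim import *
rng=np.random.default_rng(1)
f=lambda X,M,q,it:ik(X,M,q,L=1000,reg=1)
def ok(X,M):
    r=np.hypot(X[0],X[1]); return X[2]>330 and X[0]<800 and r>230 and X[0]>0
def greedy(q,goal,K=6,N=70):
    seq=[]
    for k in range(K):
        best=None
        for i in range(N):
            d=rng.normal(size=3);d=d/np.linalg.norm(d)*.24
            if seq and i==0: d=seq[-1]
            qq=call(q,d,n=4,fn=f);X,M=fk(qq,P,sg)
            if not ok(X,M): continue
            # allow progress by orientation; lookahead via same dir again
            q3=call(qq,d,n=4,fn=f);X3,M3=fk(q3,P,sg)
            a=np.degrees(np.arccos(np.clip(M[:,2]@goal,-1,1)));a3=np.degrees(np.arccos(np.clip(M3[:,2]@goal,-1,1))) if ok(X3,M3) else 99
            c=min(a,a3)
            if best is None or c<best[0]: best=(c,d,qq,a,X,M[:,2])
        c,d,q,a,X,z=best;seq.append(d);print('d',d,'err',a.round(1),'X',X,'z',z,'q',q,flush=True)
        if a<2.5: break
    return seq
E
python3 - <<'E' 
from plan import *
import time
D=[json.loads(l) for l in open('log.jsonl')];q=np.array(D[-1]['joint_positions'])
t=time.time();call(q,[0,0,-.2],fn=f);print(time.time()-t)
E
(timeout 550 python3 - <<'E'
from plan import *
D=[json.loads(l) for l in open('log.jsonl')];q=np.array(D[-1]['joint_positions'])
print('vertical');greedy(q,np.array([0,0,-1.]))
E
) & (timeout 550 python3 - <<'E' >p2.txt
from plan import *
D=[json.loads(l) for l in open('log.jsonl')];q=np.array(D[-1]['joint_positions'])
th=np.radians(22);a=np.radians(101.7)
print('tilt22');greedy(q,np.array([np.cos(a)*np.sin(th),np.sin(a)*np.sin(th),-np.cos(th)]))
E
) ; wait; cat p2.txt
```

```text
0.0683138370513916
vertical
d [-0.02  0.1  -0.22] err 31.6 X [389.02 148.56 424.72] z [ 0.52 -0.   -0.85] q [-0.42 -0.33 -0.21  2.08  0.31  0.94 -0.81]
d [-0.06  0.11 -0.2 ] err 29.1 X [374.4  143.79 599.25] z [ 0.49 -0.03 -0.87] q [-0.44 -0.33 -0.18  1.69  0.26  1.37 -0.68]
d [-0.15  0.14 -0.11] err 26.4 X [320.55 115.63 717.93] z [ 0.44 -0.06 -0.9 ] q [-0.46 -0.33 -0.17  1.41  0.26  1.71 -0.62]
d [-0.16  0.16  0.07] err 23.2 X [364.   -90.95 648.83] z [ 0.39 -0.05 -0.92] q [ 0.45 -0.33 -0.17  1.55 -0.12  1.51  0.18]
d [-0.22 -0.05  0.07] err 20.1 X [380.61 -73.41 500.8 ] z [ 0.34 -0.03 -0.94] q [ 0.37 -0.33 -0.19  1.87 -0.09  1.25  0.12]
d [-0.23 -0.01 -0.07] err 17.5 X [ 300.82 -191.16  491.29] z [ 0.3   0.01 -0.95] q [ 0.88 -0.33 -0.19  1.88 -0.27  1.36  0.66]
tilt22
d [-0.02  0.1  -0.22] err 41.5 X [389.02 148.56 424.72] z [ 0.52 -0.   -0.85] q [-0.42 -0.33 -0.21  2.08  0.31  0.94 -0.81]
d [-0.07  0.16 -0.16] err 39.0 X [425.63 -27.19 540.37] z [ 0.48  0.   -0.88] q [ 0.25 -0.33 -0.19  1.82 -0.1   1.14  0.01]
d [-0.23  0.03 -0.07] err 35.9 X [ 332.77 -191.52  486.22] z [ 0.45  0.05 -0.89] q [ 0.94 -0.33 -0.19  1.93 -0.43  1.24  0.78]
d [-0.12 -0.15 -0.14] err 32.7 X [ 271.5  -200.51  615.96] z [ 0.42  0.09 -0.9 ] q [ 1.14 -0.33 -0.18  1.64 -0.46  1.64  0.85]
d [-0.15 -0.19 -0.  ] err 29.6 X [ 221.03 -195.74  648.97] z [ 0.38  0.15 -0.91] q [ 1.29 -0.33 -0.17  1.56 -0.5   1.83  0.96]
d [-0.12 -0.17  0.12] err 26.3 X [ 305.3  -143.18  543.06] z [ 0.34  0.19 -0.92] q [ 0.92 -0.33 -0.18  1.79 -0.44  1.54  0.71]
```

```bash
nproc; cat > p3.py <<'E'
import sys
from plan import *
from multiprocessing import Pool
D=[json.loads(l) for l in open('log.jsonl')]
th=np.radians(float(sys.argv[1]));a=np.radians(101.7);K=int(sys.argv[2])
goal=np.array([np.cos(a)*np.sin(th),np.sin(a)*np.sin(th),-np.cos(th)])
def okk(X): r=np.hypot(X[0],X[1]); return 320<X[2]<900 and X[0]<750 and r>300 and X[0]>-50
def ev(a):
    q,d,n=a
    qq=call(q,d,n=4,fn=f);X,M=fk(qq,P,sg)
    return qq,X,np.degrees(np.arccos(np.clip(M[:,2]@goal,-1,1))),M[:,2]
if __name__=='__main__':
    q0=np.array(D[-1]['joint_positions'])
    beam=[(99,q0,[])]
    with Pool() as pool:
      for k in range(K):
        jobs=[];
        for b in beam:
            for i in range(60):
                d=rng.normal(size=3);d=d/np.linalg.norm(d)*(.3 if i%4 else .2)
                jobs.append((b,d))
        res=pool.map(ev,[(b[1],d,4) for b,d in jobs],chunksize=8)
        new=[(r[2],r[0],b[2]+[(d,r[1],r[3],r[2])]) for (b,d),r in zip(jobs,res) if okk(r[1])]
        new.sort(key=lambda v:v[0]);beam=new[:12]
        print(k,beam[0][0],flush=True)
    for d,X,z,e in beam[0][2]: print('d',d,'X',X,'z',z,'e',e.round(1))
E
timeout 570 python3 p3.py 0 8; timeout 200 python3 p3.py 22 10
```

```text
4
0 31.033519751300418
1 28.16908858884858
2 25.364061873412975
3 23.34238285328579
4 19.924844531315085
5 17.27070100924937
6 14.319715197398937
7 12.932646443977298
d [-0.03  0.13 -0.27] X [393.02 147.62 463.73] z [ 0.52 -0.01 -0.86] e 31.0
d [-0.08  0.14 -0.26] X [332.67 105.19 735.52] z [ 0.47 -0.04 -0.88] e 28.2
d [-0.23  0.16  0.11] X [ 337.36 -187.63  553.37] z [ 0.43  0.01 -0.9 ] e 25.4
d [-0.21 -0.21  0.02] X [325.63 175.35 410.06] z [ 0.39 -0.03 -0.92] e 23.3
d [-0.11  0.19 -0.2 ] X [337.73 100.66 622.03] z [ 0.33 -0.06 -0.94] e 19.9
d [-0.23  0.2  -0.  ] X [ 139.99 -269.23  610.61] z [ 0.32 -0.01 -0.95] e 18.8
d [-0.04 -0.29  0.08] X [338.44  95.71 562.35] z [ 0.27 -0.03 -0.96] e 15.6
d [-0.15  0.13 -0.02] X [337.35 -55.05 579.01] z [ 0.22 -0.02 -0.97] e 12.9
0 41.27237310745325
1 38.968638129351284
2 36.43397698436516
3 33.71670551540212
4 30.58718538913987
5 27.558440621688153
6 24.72699653933582
7 23.10264181022001
8 21.550265593380164
9 20.4562085389685
d [-0.19 -0.07 -0.22] X [236.3  321.32 346.56] z [ 0.53  0.   -0.85] e 41.6
d [-0.09 -0.22 -0.18] X [ 92.93 434.44 478.46] z [ 0.52  0.03 -0.85] e 40.1
d [-0.19 -0.18 -0.15] X [-46.68 419.65 538.85] z [ 0.5   0.09 -0.86] e 37.2
d [-0.13 -0.18  0.19] X [  2.57 428.91 400.05] z [ 0.47  0.15 -0.87] e 34.2
d [-0.16 -0.21  0.14] X [ -0.5  428.72 350.73] z [ 0.43  0.21 -0.88] e 30.9
d [-0.19 -0.2   0.12] X [-32.48 430.76 335.92] z [ 0.39  0.27 -0.88] e 27.6
d [-0.14 -0.2   0.17] X [-23.3  445.98 321.62] z [ 0.35  0.32 -0.88] e 24.7
d [-0.01 -0.19  0.06] X [  4.46 495.32 382.76] z [ 0.33  0.35 -0.88] e 23.5
d [-0.12 -0.16  0.22] X [  0.68 484.79 331.66] z [ 0.3   0.4  -0.87] e 21.8
d [-0.12 -0.24  0.13] X [-32.24 515.51 380.88] z [ 0.26  0.45 -0.85] e 20.5
```

```bash
cat > p4.py <<'E'
from plan import *
D=[json.loads(l) for l in open('log.jsonl')]
def runp(q,dirs,pr=True):
    for w,m in dirs:
        X,M=fk(q,P,sg);w=np.array(w,float);w=w/np.linalg.norm(w)*m
        q=call(q,w@M,n=5,fn=f);X,M=fk(q,P,sg)
        if pr:print(w,(w@np.array(M)).round(2),X,'z',M[:,2],'q',q)
    return q
if __name__=='__main__':
    q=np.array(D[-1]['joint_positions'])
    for name,push in [('-x',[-1,0,0]),('-x+y',[-1,.3,0]),('-x-z',[-1,0,-.5]),('-x+z',[-1,0,.5]),('-x-y',[-1,-.5,0])]:
        print(name);runp(q,[([-100,-100,200],.25),([-100,-130,0],.15)]+[(push,.31)]*4)
E
python3 p4.py
```

```text
-x
[-0.1 -0.1  0.2] [ 0.03  0.1  -0.23] [409.27 135.24 465.24] z [ 0.53  0.   -0.85] q [-0.08 -0.33 -0.37  1.99  0.15  0.97 -0.58]
[-0.09 -0.12  0.  ] [-0.07  0.12 -0.05] [430.03  27.75 450.89] z [ 0.5  -0.   -0.86] q [ 0.05 -0.33 -0.2   2.02  0.03  0.92 -0.23]
[-0.31  0.    0.  ] [-0.26  0.02 -0.17] [-24.18 184.9  391.22] z [ 0.54 -0.05 -0.84] q [-2.17 -0.33 -0.21  2.17  0.29  1.74 -2.44]
[-0.31  0.    0.  ] [-0.26  0.02 -0.16] [-229.43  149.51  423.11] z [ 0.52 -0.04 -0.86] q [-1.25 -0.16 -1.39  1.85  0.09  1.81 -2.66]
[-0.31  0.    0.  ] [-0.28  0.02 -0.14] [-285.83   90.72  472.06] z [ 0.45 -0.02 -0.89] q [-1.2  -0.33 -1.39  1.71 -0.07  1.9  -2.58]
[-0.31  0.    0.  ] [-0.29  0.02 -0.12] [-319.01   59.08  503.04] z [ 0.38 -0.01 -0.92] q [-1.26 -0.33 -1.39  1.62 -0.13  1.93 -2.66]
-x+y
[-0.1 -0.1  0.2] [ 0.03  0.1  -0.23] [409.27 135.24 465.24] z [ 0.53  0.   -0.85] q [-0.08 -0.33 -0.37  1.99  0.15  0.97 -0.58]
[-0.09 -0.12  0.  ] [-0.07  0.12 -0.05] [430.03  27.75 450.89] z [ 0.5  -0.   -0.86] q [ 0.05 -0.33 -0.2   2.02  0.03  0.92 -0.23]
[-0.3   0.09  0.  ] [-0.26 -0.07 -0.16] [
[... 2179 characters left out ...]
33 -0.37  1.99  0.15  0.97 -0.58]
[-0.09 -0.12  0.  ] [-0.07  0.12 -0.05] [430.03  27.75 450.89] z [ 0.5  -0.   -0.86] q [ 0.05 -0.33 -0.2   2.02  0.03  0.92 -0.23]
[-0.28 -0.14  0.  ] [-0.23  0.15 -0.15] [ 158.41 -266.16  420.28] z [ 0.51  0.04 -0.86] q [ 1.68 -0.33 -0.21  2.09 -0.61  1.41  1.55]
[-0.28 -0.14  0.  ] [-0.23  0.15 -0.15] [-118.86 -404.8   420.28] z [ 0.51  0.04 -0.86] q [ 1.91  0.07  0.16  1.76 -0.45  1.62  2.07]
[-0.28 -0.14  0.  ] [-0.23  0.15 -0.15] [-396.13 -543.43  420.28] z [ 0.51  0.04 -0.86] q [ 2.17  0.6   0.24  1.04 -0.49  1.93  2.28]
[-0.28 -0.14  0.  ] [-0.24  0.15 -0.13] [-561.24 -606.02  332.  ] z [ 0.47 -0.01 -0.88] q [ 2.46  0.98 -0.3   0.5  -0.15  1.99  2.15]
```

```bash
cat > p5.py <<'E'
from plan import *
D=[json.loads(l) for l in open('log.jsonl')]
S=np.array([0,0,P[1]])
def wrist(q):
    X,M=fk(q,P,sg); return X-P[8]*M[:,2]
def walkq(q,M,pts,step=40):
    X,_=fk(q,P,sg)
    for T in pts:
        T=np.array(T,float);n=int(np.ceil(np.linalg.norm(T-X)/step))
        for Y in np.linspace(X,T,n+1)[1:]: q=ik(Y,M,q,L=1000,reg=1)
        x,m=fk(q,P,sg);print('go',T,'err',np.linalg.norm(x-T).round(1),'z',m[:,2],q);X=T
    return q
if __name__=='__main__':
    q0=np.array(D[-1]['joint_positions']);X0,M0=fk(q0,P,sg)
    for az in (-25,-40,-50):
        a=np.radians(az);u=np.array([np.cos(a),np.sin(a),0])
        W=S+380*(np.sin(.95)*u+np.array([0,0,np.cos(.95)]))
        print('az',az,'W',W,'TCP',W+P[8]*M0[:,2])
        q=walkq(q0,M0,[[520,150,330],W+P[8]*M0[:,2]+[0,0,120],W+P[8]*M0[:,2]])
        for k in range(7):
            w=wrist(q);d=(S-w);d[2]*=1.0;d/=np.linalg.norm(d);X,M=fk(q,P,sg)
            q=call(q,.3*d@M,n=5,fn=f);X,M=fk(q,P,sg)
            print('push',d,X,'z',M[:,2],'q',q)
E
python3 p5.py
```

```text
az -25 W [ 280.14 -130.63  458.74] TCP [ 434.32 -130.57  209.87]
go [520. 150. 330.] err 0.0 z [ 0.53  0.   -0.85] [ 0.52  0.   -0.99  2.04  0.42  0.63 -0.8 ]
go [ 434.32 -130.57  329.87] err 0.0 z [ 0.53  0.   -0.85] [ 0.48 -0.2  -0.15  2.22 -0.35  0.62  0.5 ]
go [ 434.32 -130.57  209.87] err 0.0 z [ 0.53  0.   -0.85] [ 0.42 -0.03 -0.11  2.4  -0.59  0.29  0.78]
push [-0.74  0.34 -0.58] [ 387.53 -107.97  173.9 ] z [ 0.47  0.02 -0.88] q [ 1.73  0.02 -1.39  2.45 -0.62  0.29  0.86]
push [-0.74  0.34 -0.58] [374.14 -98.57 157.45] z [ 0.4   0.05 -0.91] q [ 1.66  0.11 -1.39  2.45 -0.21  0.3   0.44]
push [-0.76  0.34 -0.56] [366.23 -90.6  131.96] z [ 0.33  0.08 -0.94] q [ 1.54  0.28 -1.39  2.45  0.39  0.34 -0.18]
push [-0.8   0.34 -0.5 ] [360.43 -82.56  99.51] z [ 0.26  0.1  -0.96] q [ 1.43  0.47 -1.39  2.45  0.81  0.46 -0.61]
push [-0.84  0.33 -0.42] [352.03 -73.76  66.72] z [ 0.19  0.13 -0.97] q [ 1.35  0.65 -1.39  2.45  1.01  0.59 -0.82]
push [-0.88  0.33 -0.34] [340.34 -64.3   35.55] z [ 0.11  0.15 -0.98] q [ 1.29  0.8  -1.39  2.45  1.12  0.72 -0.94]
push [-0.91  0.32 -0.25] [325.63 -54
[... 1766 characters left out ...]
5  0.62 -0.55] [ 328.32 -181.95  142.08] z [ 0.43  0.09 -0.9 ] q [ 1.93  0.29 -1.39  2.45 -0.13  0.33  0.68]
push [-0.61  0.62 -0.5 ] [ 328.7  -166.99  113.8 ] z [ 0.37  0.14 -0.92] q [ 1.81  0.45 -1.39  2.45  0.41  0.36  0.12]
push [-0.66  0.62 -0.43] [ 327.59 -151.83   82.31] z [ 0.3   0.19 -0.93] q [ 1.71  0.62 -1.39  2.45  0.77  0.45 -0.25]
push [-0.71  0.61 -0.35] [ 323.33 -135.51   51.21] z [ 0.24  0.23 -0.94] q [ 1.63  0.78 -1.39  2.45  0.97  0.56 -0.46]
push [-0.75  0.6  -0.27] [ 315.76 -118.08   22.01] z [ 0.17  0.28 -0.95] q [ 1.57  0.93 -1.39  2.45  1.08  0.67 -0.58]
push [-0.79  0.59 -0.18] [305.21 -99.78  -4.9 ] z [ 0.11  0.32 -0.94] q [ 1.52  1.07 -1.39  2.45  1.16  0.77 -0.66]
```

```bash
cat > p6.py <<'E'
from p5 import *
import sys
q0=np.array(D[-1]['joint_positions']);X0,M0=fk(q0,P,sg)
for az in (-40,-50):
  for pit,kz in ((.95,.3),(.95,-.2),(.75,.5)):
        a=np.radians(az);u=np.array([np.cos(a),np.sin(a),0])
        W=S+375*(np.sin(pit)*u+np.array([0,0,np.cos(pit)]))
        print('az',az,pit,kz,'W',W,'TCP',W+P[8]*M0[:,2])
        q=walkq(q0,M0,[[520,150,330],W+P[8]*M0[:,2]+[0,0,120],W+P[8]*M0[:,2]])
        for k in range(7):
            w=wrist(q);d=(S-w);d[2]*=kz;d/=np.linalg.norm(d);X,M=fk(q,P,sg)
            q=call(q,.3*d@M,n=5,fn=f);X,M=fk(q,P,sg)
            print('push',d,X,'z',M[:,2],'q',q)
E
python3 p6.py
```

```text
az -40 0.95 0.3 W [ 233.67 -196.07  455.83] TCP [ 387.85 -196.01  206.97]
go [520. 150. 330.] err 0.0 z [ 0.53  0.   -0.85] [ 0.52  0.   -0.99  2.04  0.42  0.63 -0.8 ]
go [ 387.85 -196.01  326.97] err 0.0 z [ 0.53  0.   -0.85] [ 0.44 -0.22  0.1   2.24 -0.41  0.68  0.75]
go [ 387.85 -196.01  206.97] err 0.0 z [ 0.53  0.   -0.85] [ 0.36 -0.05  0.2   2.42 -0.78  0.39  1.17]
push [-0.75  0.63 -0.21] [ 314.12 -125.52  250.02] z [ 0.48  0.03 -0.88] q [ 1.24 -0.33 -0.56  2.45 -0.79  0.74  1.16]
push [-0.74  0.58 -0.34] [-22.53 149.99 247.21] z [ 0.49  0.   -0.87] q [-1.71 -0.33 -0.66  2.45  0.19  1.31 -2.44]
push [ 0.7  -0.63 -0.33] [ 301.84 -136.08  242.26] z [ 0.46  0.03 -0.89] q [ 1.4  -0.33 -0.64  2.45 -0.81  0.78  1.24]
push [-0.71  0.62 -0.34] [-22.06 157.29 243.07] z [ 0.47  0.   -0.88] q [-1.65 -0.33 -0.67  2.45  0.18  1.28 -2.39]
push [ 0.67 -0.66 -0.33] [ 287.96 -144.53  238.7 ] z [ 0.43  0.03 -0.9 ] q [ 1.45 -0.33 -0.65  2.45 -0.78  0.81  1.26]
push [-0.68  0.65 -0.34] [-21.75 163.4  239.47] z [ 0.45 -0.   -0.9 ] q [-1.6  -0.33 -0.67  2.45  0.17  1.25 -2.35]
push [ 0.64 -0.69 -0.
[... 5361 characters left out ...]
 [ 0.04 -0.86 -0.51] [ 181.17 -230.31  233.54] z [ 0.49 -0.   -0.87] q [ 2.37 -0.33 -0.87  2.45 -0.89  1.09  1.97]
push [-0.14  0.87 -0.48] [137.89 216.8  230.54] z [ 0.47 -0.06 -0.88] q [-0.59 -0.33 -0.88  2.45  0.31  0.93 -1.7 ]
push [-0.   -0.88 -0.47] [ 162.51 -231.39  227.02] z [ 0.45 -0.   -0.89] q [ 2.41 -0.33 -0.87  2.45 -0.83  1.08  1.98]
push [-0.12  0.87 -0.47] [131.45 217.25 224.56] z [ 0.43 -0.06 -0.9 ] q [-0.56 -0.33 -0.88  2.45  0.26  0.91 -1.65]
push [-0.02 -0.88 -0.47] [ 146.09 -231.85  221.58] z [ 0.41 -0.   -0.91] q [ 2.44 -0.33 -0.88  2.45 -0.79  1.08  1.98]
push [-0.1   0.88 -0.47] [123.98 217.71 219.47] z [ 0.4  -0.05 -0.92] q [-0.55 -0.33 -0.88  2.45  0.2   0.9  -1.61]
```

```bash
cat > p7.py <<'E'
from p5 import *
q0=np.array(D[-1]['joint_positions']);X0,M0=fk(q0,P,sg)
for az,pit,h in ((-45,.8,0),(-45,.85,.03),(-45,.9,.06),(-60,.9,.04)):
        a=np.radians(az);u=np.array([np.cos(a),np.sin(a),0])
        W=S+375*(np.sin(pit)*u+np.array([0,0,np.cos(pit)]))
        print('az',az,pit,h,'W',W,'TCP',W+P[8]*M0[:,2])
        q=walkq(q0,M0,[[520,150,330],W+P[8]*M0[:,2]+[0,0,120],W+P[8]*M0[:,2]])
        for k in range(8):
            w=wrist(q);d=(S-w);d/=np.linalg.norm(d);t=np.array([0,0,1])-d*d[2];t/=np.linalg.norm(t);X,M=fk(q,P,sg)
            D_=(.29*d+h*t)
            q=call(q,D_@M,n=5,fn=f);X,M=fk(q,P,sg)
            print('push',D_,X,'z',M[:,2],'q',q)
E
python3 p7.py
```

```text
az -45 0.8 0 W [ 190.22 -190.22  498.96] TCP [ 344.4  -190.16  250.1 ]
go [520. 150. 330.] err 0.0 z [ 0.53  0.   -0.85] [ 0.52  0.   -0.99  2.04  0.42  0.63 -0.8 ]
go [ 344.4  -190.16  370.1 ] err 0.0 z [ 0.53  0.   -0.85] [ 0.8  -0.32 -0.13  2.2  -0.5   0.87  0.87]
go [ 344.4  -190.16  250.1 ] err 0.0 z [ 0.53  0.   -0.85] [ 0.73 -0.19 -0.09  2.41 -0.67  0.56  1.1 ]
push [-0.15  0.15 -0.2 ] [ 333.73 -172.76  185.85] z [ 0.48  0.04 -0.88] q [ 2.2  -0.18 -1.39  2.45 -1.04  0.65  1.57]
push [-0.17  0.16 -0.18] [ 335.71 -160.59  158.95] z [ 0.42  0.08 -0.9 ] q [ 1.94  0.12 -1.39  2.45 -0.5   0.39  0.98]
push [-0.18  0.16 -0.16] [ 334.16 -147.84  133.97] z [ 0.36  0.12 -0.92] q [ 1.81  0.29 -1.39  2.45  0.04  0.36  0.41]
push [-0.2   0.16 -0.14] [ 331.92 -135.45  106.06] z [ 0.3   0.16 -0.94] q [ 1.69  0.46 -1.39  2.45  0.5   0.41 -0.07]
push [-0.21  0.16 -0.12] [ 327.92 -122.51   76.64] z [ 0.23  0.2  -0.95] q [ 1.6   0.63 -1.39  2.45  0.78  0.51 -0.37]
push [-0.22  0.16 -0.1 ] [ 321.21 -108.64   47.8 ] z [ 0.17  0.24 -0.96] q [ 1.53  0.78 -1.39  2.45  0.95  0.61 -0.55]
push [-0.23  0.
[... 3447 characters left out ...]
.46]
push [-0.18  0.15 -0.17] [325.   -78.39 200.89] z [ 0.36  0.11 -0.93] q [ 1.7  -0.33 -1.09  2.45 -0.88  0.8   1.2 ]
push [-0.21  0.11 -0.17] [322.44 -30.63 193.56] z [ 0.29  0.12 -0.95] q [ 1.52 -0.33 -1.1   2.45 -0.79  0.77  0.95]
push [-0.23  0.06 -0.17] [310.34   9.18 187.17] z [ 0.22  0.13 -0.97] q [ 1.37 -0.33 -1.11  2.45 -0.7   0.78  0.74]
push [-0.24  0.03 -0.17] [292.36  41.61 182.02] z [ 0.15  0.12 -0.98] q [ 1.25 -0.33 -1.12  2.45 -0.63  0.8   0.55]
push [-0.24 -0.01 -0.17] [270.9   67.89 178.22] z [ 0.09  0.11 -0.99] q [ 1.14 -0.33 -1.13  2.45 -0.56  0.83  0.39]
push [-0.24 -0.03 -0.17] [247.29  89.55 175.8 ] z [ 0.02  0.09 -1.  ] q [ 1.03 -0.33 -1.14  2.45 -0.51  0.87  0.24]
```

```bash
python3 go.py 500 130 320;python3 go.py 430 -140 290; python3 - <<'E'
from p5 import *
t=load('top0');print(t.proj([[330,-130,0],[330,-130,120],[350,-190,0],[450,-190,0]]))
q=np.array(D[-1]['joint_positions']);X,M=fk(q,P,sg)
walkq(q,M,[[500,130,320],[430,-140,290],[350,-195,240]])
E
```

```text
delta tool mm [ 25.9195 107.6691 -54.2422] norm 123.31533444067533 rows 1.9730453510508053
zt err deg 2.992606126000042 xt err 2.1172769431388643 turn to fix -0.00021582937187614393
delta tool mm [-34.0114 381.4411 -66.7783] norm 388.73313415528634 rows 6.219730146484581
zt err deg 2.992606126000042 xt err 2.1172769431388643 turn to fix -0.00021582937187614393
[[339.54 305.99]
 [350.28 311.22]
 [363.53 298.14]
 [363.05 257.58]]
go [500. 130. 320.] err 0.0 z [ 0.53  0.   -0.85] [ 0.5  -0.06 -0.91  2.11  0.31  0.58 -0.69]
go [ 430. -140.  290.] err 0.0 z [ 0.53  0.   -0.85] [ 0.43 -0.16 -0.08  2.28 -0.39  0.52  0.58]
go [ 350. -195.  240.] err 0.0 z [ 0.53  0.   -0.85] [ 0.41 -0.18  0.19  2.43 -0.6   0.5   1.03]
```

Call:
{"name": "send_rows", "arguments": {"deltas": [{"dx": 0.012, "dy": 0.05, "dz": -0.025, "turn": 0, "fingers": 0.2}, {"dx": 0.026, "dy": 0.105, "dz": -0.05, "turn": 0, "fingers": 0.2}, {"dx": 0.012, "dy": 0.165, "dz": -0.055, "turn": 0, "fingers": 0.2}, {"dx": 0, "dy": 0.225, "dz": -0.058, "turn": 0, "fingers": 0.2}, {"dx": -0.012, "dy": 0.285, "dz": -0.06, "turn": 0, "fingers": 0.2}]}}

```text
time_s: 16.23
tcp_pos: [470.5, 11.4, 298.4]
tcp_rot: [0.962, -0.028, 0.273, -0.008]
contact_force: [0.9, -0.9, -2.4]
gripper_width: 32.9
```

```bash
python3 st.py; python3 go.py 430 -140 290;python3 go.py 350 -195 240
```

```text
t 16.225 tcp [470.5182  11.4484 298.4376] w 32.86363420455046 F [ 0.9104 -0.8745 -2.427 ] 
q [ 0.6303 -0.1553 -0.6901  2.2315 -0.1204  0.4809 -0.0487] 
xt [ 0.8499 -0.0579  0.5237] zt [ 0.5246 -0.0001 -0.8513] Tq [-0.1161  0.8367 -0.0251]
delta tool mm [-30.0873 153.4496 -14.054 ] norm 157.00174225846968 rows 2.512027876135515
zt err deg 2.5305206699384524 xt err 1.6368003334891092 turn to fix -0.001996595473952234
delta tool mm [-121.0826  213.8192  -13.4495] norm 246.09051360999473 rows 3.9374482177599157
zt err deg 2.5305206699384524 xt err 1.6368003334891092 turn to fix -0.001996595473952234
```

Call:
{"name": "send_rows", "arguments": {"deltas": [{"dx": -0.015, "dy": 0.055, "dz": -0.005, "turn": 0, "fingers": 0.2}, {"dx": -0.03, "dy": 0.11, "dz": -0.01, "turn": 0, "fingers": 0.2}, {"dx": -0.05, "dy": 0.16, "dz": -0.014, "turn": 0, "fingers": 0.2}, {"dx": -0.09, "dy": 0.195, "dz": -0.014, "turn": 0, "fingers": 0.2}, {"dx": -0.12, "dy": 0.215, "dz": -0.014, "turn": 0, "fingers": 0.2}]}}

```text
time_s: 16.85
tcp_pos: [349.5, -195.2, 239.2]
tcp_rot: [0.962, -0.029, 0.271, -0.009]
contact_force: [0.6, -0.5, -2.2]
gripper_width: 33.1
```

```bash
cat > push.py <<'E'
import sys
from p5 import *
s=manip.get_state();q=s['joint_positions'];h=float(sys.argv[1]);e=float(sys.argv[2])
w=wrist(q);d=(S-w);d/=np.linalg.norm(d);t=np.array([0,0,1])-d*d[2];t/=np.linalg.norm(t);X,M=fk(q,P,sg)
np.set_printoptions(precision=4,suppress=True)
D_=(e*d+h*t);print('tool delta m',D_@M,'up part',(h*t)@M,'wrist',w)
qq=call(q,D_@M,n=5,fn=f);X,M=fk(qq,P,sg);print('pred',X,'z',M[:,2],'q',qq)
E
python3 st.py; python3 push.py 0 .29;python3 push.py .03 .29
```

```text
t 16.85 tcp [ 349.4509 -195.1888  239.1895] w 33.10211432142918 F [ 0.6341 -0.4646 -2.1967] 
q [ 0.5621 -0.1618  0.0605  2.4178 -0.6458  0.5161  1.0726] 
xt [ 0.8512 -0.0609  0.5213] zt [ 0.5223  0.0013 -0.8527] Tq [-0.0928  0.8693  0.0052]
tool delta m [-0.2404 -0.1371  0.0866] up part [0. 0. 0.] wrist [ 196.5402 -195.5697  488.8391]
pred [ 332.9867 -171.6632  185.4677] z [ 0.4745  0.0382 -0.8794] q [ 2.2019 -0.1846 -1.386   2.446  -1.036   0.6567  1.5663]
tool delta m [-0.2418 -0.1513  0.0602] up part [-0.0014 -0.0142 -0.0264] wrist [ 196.5402 -195.5697  488.8391]
pred [ 319.8048 -155.5155  212.6505] z [ 0.4725  0.0376 -0.8805] q [ 1.9931 -0.326  -1.1058  2.446  -1.036   0.824   1.5479]
```

Call:
{"name": "send_rows", "arguments": {"deltas": [{"dx": -0.048, "dy": -0.027, "dz": 0.017, "turn": 0, "fingers": 0.2}, {"dx": -0.096, "dy": -0.055, "dz": 0.035, "turn": 0, "fingers": 0.2}, {"dx": -0.144, "dy": -0.082, "dz": 0.052, "turn": 0, "fingers": 0.2}, {"dx": -0.192, "dy": -0.11, "dz": 0.07, "turn": 0, "fingers": 0.2}, {"dx": -0.24, "dy": -0.137, "dz": 0.087, "turn": 0, "fingers": 0.2}]}}

```text
time_s: 17.48
tcp_pos: [317.8, -171.1, 231.1]
tcp_rot: [0.964, -0.023, 0.265, -0.01]
contact_force: [-0.1, 0.4, -1.8]
gripper_width: 33.1
```

```bash
python3 st.py; python3 push.py 0 .29;python3 push.py .03 .29
```

```text
t 17.475 tcp [ 317.7564 -171.1388  231.0576] w 33.06806865399802 F [-0.1367  0.4299 -1.755 ] 
q [ 1.6934 -0.2665 -0.8472  2.4429 -0.9704  0.7371  1.4822] 
xt [ 0.8588 -0.0486  0.51  ] zt [ 0.5108  0.0064 -0.8597] Tq [-0.0553  0.8614 -0.0102]
tool delta m [-0.2343 -0.134   0.1061] up part [0. 0. 0.] wrist [ 168.2213 -172.9963  482.7395]
pred [ 328.9039 -166.6773  183.9498] z [ 0.4567  0.0468 -0.8884] q [ 2.2213 -0.2225 -1.386   2.446  -1.036   0.7013  1.5823]
tool delta m [-0.2371 -0.1493  0.0805] up part [-0.0028 -0.0154 -0.0256] wrist [ 168.2213 -172.9963  482.7395]
pred [ 325.4661 -146.1937  205.1147] z [ 0.4543  0.0454 -0.8897] q [ 2.0073 -0.326  -1.1632  2.446  -1.0332  0.8064  1.5267]
```

Call:
{"name": "send_rows", "arguments": {"deltas": [{"dx": -0.05, "dy": -0.028, "dz": 0.022, "turn": 0, "fingers": 0.2}, {"dx": -0.1, "dy": -0.056, "dz": 0.044, "turn": 0, "fingers": 0.2}, {"dx": -0.15, "dy": -0.083, "dz": 0.066, "turn": 0, "fingers": 0.2}, {"dx": -0.2, "dy": -0.11, "dz": 0.088, "turn": 0, "fingers": 0.2}, {"dx": -0.25, "dy": -0.137, "dz": 0.108, "turn": 0, "fingers": 0.2}]}}

```text
time_s: 18.1
tcp_pos: [308.9, -168.8, 211.5]
tcp_rot: [0.969, -0.018, 0.244, -0.021]
contact_force: [1.0, 0.5, -1.4]
gripper_width: 33.3
```

```bash
python3 st.py; python3 push.py 0 .3;python3 push.py .03 .3
```

```text
t 18.1 tcp [ 308.8922 -168.8008  211.4515] w 33.32055303647252 F [ 1.0371  0.4818 -1.3968] 
q [ 2.0806 -0.3318 -1.1211  2.4471 -1.041   0.8552  1.6293] 
xt [ 0.8807 -0.0456  0.4715] zt [ 0.4731  0.0319 -0.8805] Tq [-0.169   0.8112 -0.0109]
tool delta m [-0.2372 -0.1438  0.1144] up part [0. 0. 0.] wrist [ 170.4126 -178.1359  469.2201]
pred [ 324.5713 -159.159   170.413 ] z [ 0.4146  0.0736 -0.907 ] q [ 2.0649 -0.0385 -1.386   2.446  -0.7642  0.5333  1.2825]
tool delta m [-0.24   -0.1593  0.0889] up part [-0.0029 -0.0155 -0.0255] wrist [ 170.4126 -178.1359  469.2201]
pred [ 332.4969 -118.3533  194.5501] z [ 0.4093  0.0663 -0.91  ] q [ 1.9491 -0.326  -1.2164  2.446  -0.9907  0.7761  1.4048]
```

Call:
{"name": "send_rows", "arguments": {"deltas": [{"dx": -0.05, "dy": -0.03, "dz": 0.023, "turn": 0, "fingers": 0.2}, {"dx": -0.1, "dy": -0.06, "dz": 0.046, "turn": 0, "fingers": 0.2}, {"dx": -0.15, "dy": -0.09, "dz": 0.07, "turn": 0, "fingers": 0.2}, {"dx": -0.2, "dy": -0.12, "dz": 0.092, "turn": 0, "fingers": 0.2}, {"dx": -0.245, "dy": -0.15, "dz": 0.11, "turn": 0, "fingers": 0.2}]}}

```text
time_s: 18.73
tcp_pos: [309.3, -171.3, 187.0]
tcp_rot: [0.974, -0.015, 0.224, -0.034]
contact_force: [0.1, 0.1, -1.3]
gripper_width: 33.4
```

```bash
python3 st.py; python3 push.py 0 .3;python3 push.py .03 .3
```

```text
t 18.725 tcp [ 309.2959 -171.3037  186.9633] w 33.359916742070226 F [ 0.1212  0.089  -1.2577] 
q [ 2.2918 -0.3038 -1.3365  2.4461 -1.0416  0.8314  1.6647] 
xt [ 0.8991 -0.0436  0.4356] zt [ 0.4376  0.0595 -0.8972] Tq [-0.1652  0.7521 -0.0299]
tool delta m [-0.2348 -0.1518  0.1088] up part [0. 0. 0.] wrist [ 181.1989 -188.7103  449.6348]
pred [ 312.3048 -142.7945  176.0017] z [ 0.3779  0.0973 -0.9207] q [ 2.2602 -0.326  -1.386   2.446  -0.9968  0.8408  1.5622]
tool delta m [-0.237  -0.167   0.0829] up part [-0.0022 -0.0151 -0.0258] wrist [ 181.1989 -188.7103  449.6348]
pred [ 322.192  -115.3549  186.8731] z [ 0.3736  0.0939 -0.9228] q [ 2.0139 -0.326  -1.2607  2.446  -0.959   0.8106  1.4075]
```

Call:
{"name": "send_rows", "arguments": {"deltas": [{"dx": -0.05, "dy": -0.032, "dz": 0.022, "turn": 0, "fingers": 0.2}, {"dx": -0.1, "dy": -0.064, "dz": 0.044, "turn": 0, "fingers": 0.2}, {"dx": -0.15, "dy": -0.096, "dz": 0.066, "turn": 0, "fingers": 0.2}, {"dx": -0.195, "dy": -0.128, "dz": 0.088, "turn": 0, "fingers": 0.2}, {"dx": -0.24, "dy": -0.16, "dz": 0.105, "turn": 0, "fingers": 0.2}]}}

```text
time_s: 19.35
tcp_pos: [312.1, -157.5, 179.9]
tcp_rot: [0.977, -0.011, 0.21, -0.045]
contact_force: [0.1, -0.4, -1.7]
gripper_width: 33.5
```

```bash
python3 st.py; python3 push.py 0 .3;python3 push.py .03 .3
```

```text
t 19.35 tcp [ 312.1258 -157.4917  179.8927] w 33.53009701008336 F [ 0.1327 -0.4067 -1.6785] 
q [ 2.3193 -0.3326 -1.3847  2.4461 -1.0416  0.8586  1.6462] 
xt [ 0.9116 -0.041   0.4091] zt [ 0.4111  0.0839 -0.9077] Tq [-0.1696  0.6509 -0.0065]
tool delta m [-0.2384 -0.1438  0.1116] up part [0. 0. 0.] wrist [ 191.7864 -182.0524  445.6435]
pred [ 323.682  -145.9609  141.9603] z [ 0.3495  0.1252 -0.9285] q [ 1.864   0.2165 -1.386   2.446  -0.1802  0.4062  0.655 ]
tool delta m [-0.2416 -0.1587  0.0858] up part [-0.0031 -0.0149 -0.0259] wrist [ 191.7864 -182.0524  445.6435]
pred [320.9541 -99.6904 183.2696] z [ 0.3455  0.1152 -0.9313] q [ 1.9815 -0.326  -1.2731  2.446  -0.9306  0.8178  1.3492]
```

Call:
{"name": "send_rows", "arguments": {"deltas": [{"dx": -0.05, "dy": -0.032, "dz": 0.022, "turn": 0, "fingers": 0.2}, {"dx": -0.1, "dy": -0.064, "dz": 0.044, "turn": 0, "fingers": 0.2}, {"dx": -0.15, "dy": -0.096, "dz": 0.066, "turn": 0, "fingers": 0.2}, {"dx": -0.2, "dy": -0.125, "dz": 0.085, "turn": 0, "fingers": 0.2}, {"dx": -0.25, "dy": -0.154, "dz": 0.105, "turn": 0, "fingers": 0.2}]}}

```text
time_s: 19.98
tcp_pos: [326.2, -132.0, 179.1]
tcp_rot: [0.977, -0.009, 0.205, -0.055]
contact_force: [-0.3, -0.6, -1.8]
gripper_width: 33.4
```

```bash
python3 st.py; python3 push.py 0 .3;python3 push.py .03 .3
```

```text
t 19.975 tcp [ 326.2373 -132.0464  179.1369] w 33.36303347478151 F [-0.3221 -0.5526 -1.7534] 
q [ 2.2204 -0.333  -1.3846  2.4462 -1.0416  0.8375  1.5556] 
xt [ 0.9161 -0.0407  0.399 ] zt [ 0.401   0.1029 -0.9103] Tq [-0.3047  0.6619  0.0189]
tool delta m [-0.2505 -0.124   0.109 ] up part [0. 0. 0.] wrist [ 208.8485 -162.1596  445.6349]
pred [ 322.3687 -102.4898  172.6368] z [ 0.3368  0.1322 -0.9322] q [ 2.119  -0.326  -1.386   2.446  -0.959   0.8266  1.4068]
tool delta m [-0.255  -0.138   0.0828] up part [-0.0045 -0.014  -0.0262] wrist [ 208.8485 -162.1596  445.6349]
pred [327.929  -76.4052 182.478 ] z [ 0.3331  0.1289 -0.934 ] q [ 1.8959 -0.326  -1.2731  2.446  -0.922   0.8033  1.2636]
```

Call:
{"name": "send_rows", "arguments": {"deltas": [{"dx": -0.053, "dy": -0.028, "dz": 0.017, "turn": 0, "fingers": 0.2}, {"dx": -0.106, "dy": -0.056, "dz": 0.034, "turn": 0, "fingers": 0.2}, {"dx": -0.16, "dy": -0.084, "dz": 0.051, "turn": 0, "fingers": 0.2}, {"dx": -0.212, "dy": -0.112, "dz": 0.068, "turn": 0, "fingers": 0.2}, {"dx": -0.265, "dy": -0.14, "dz": 0.085, "turn": 0, "fingers": 0.2}]}}

```text
time_s: 20.6
tcp_pos: [335.3, -110.4, 178.9]
tcp_rot: [0.978, -0.007, 0.201, -0.064]
contact_force: [-0.3, 0.2, -1.1]
gripper_width: 33.3
```

```bash
python3 st.py; python3 push.py 0 .3;python3 push.py .03 .3
```

```text
t 20.6 tcp [ 335.2685 -110.3627  178.8605] w 33.27905950477284 F [-0.3276  0.1672 -1.0996] 
q [ 2.1469 -0.333  -1.3846  2.4462 -1.0416  0.8285  1.4884] 
xt [ 0.9194 -0.0399  0.3913] zt [ 0.3932  0.123  -0.9112] Tq [-0.2689  0.6613 -0.0254]
tool delta m [-0.2583 -0.1079  0.1078] up part [0. 0. 0.] wrist [ 220.1823 -146.3812  445.63  ]
pred [328.934  -81.7018 172.3216] z [ 0.3271  0.1481 -0.9333] q [ 2.0483 -0.326  -1.386   2.446  -0.957   0.819   1.3404]
tool delta m [-0.2637 -0.1213  0.0815] up part [-0.0054 -0.0134 -0.0263] wrist [ 220.1823 -146.3812  445.63  ]
pred [332.3669 -55.937  182.1878] z [ 0.3237  0.1446 -0.9351] q [ 1.8281 -0.326  -1.273   2.446  -0.9186  0.7972  1.1988]
```

```bash
cat > sim2.py <<'E'
from p5 import *
VM=np.array([2.57,2.57]+[3.14]*5)*.7
def jac(q):
    J=np.zeros((6,7));x,m=fk(q,P,sg)
    for i in range(7):
        d=q.copy();d[i]+=1e-5;xx,mm=fk(d,P,sg);J[:,i]=np.r_[(xx-x)/1000,R.from_matrix(mm@m.T).as_rotvec()]/1e-5
    return J,x,m
LIM=np.array([[-2.594,-.3336,-1.3856,.1,-1.042,.21,-2.66],[2.59,1.99,1.29,2.4465,4.18,1.9862,2.66]])
def step(X,M,q,lam,freeze,it):
    for k in range(it):
        J,x,m=jac(q);e=np.r_[(X-x)/1000,R.from_matrix(M@m.T).as_rotvec()]
        if np.linalg.norm(e)<1e-5:break
        act=np.ones(7,bool)
        for _ in range(4):
            Ja=J[:,act];dq=np.zeros(7);dq[act]=Ja.T@np.linalg.solve(Ja@Ja.T+lam*np.eye(6),e)
            if not freeze:break
            bad=act&(((q+dq>LIM[1]-1e-6)&(q>LIM[1]-1e-4))|((q+dq<LIM[0]+1e-6)&(q<LIM[0]+1e-4)))
            if not bad.any():break
            act&=~bad
        q=np.clip(q+dq*min(1,.2/np.abs(dq).max()),LIM[0],LIM[1])
    return q
def call2(q,d,lam=.01,freeze=False,it=20):
    X,M=fk(q,P,sg);d=np.array(d,float)*1000
    for k in range(1,6):
        q2=step(X+M@d*k/5,M,q,lam,freeze,it)
        dq=q2-q;q=q+dq*min(1,1/np.max(np.abs(dq)/(VM*.125)))
    return q
E
python3 - <<'E'
from sim2 import *
def g(t): return np.array(min(D,key=lambda d:abs(d['time_s']-t))['joint_positions'])
for t0,t1,dd in [(5.725,6.35,(.08,.08,-.2)),(16.85,17.475,(-.24,-.137,.087)),(17.475,18.1,(-.25,-.137,.108)),(18.725,19.35,(-.24,-.16,.105)),(19.975,20.6,(-.265,-.14,.085)),(1.35,1.975,(0,0,-.3)),(1.975,2.6,(0,0,-.12)),(5.1,5.725,(0,0,-.2))]:
    print('\nreal',g(t1),fk(g(t1),P,sg)[0],fk(g(t1),P,sg)[1][:,2])
    for lam,fr in ((.1,False),(.01,False),(.001,False),(.01,True),(.001,True)):
        q=call2(g(t0),dd,lam,fr);x,m=fk(q,P,sg);print(lam,fr,q,x,m[:,2])
E
```

```text
real [ 1.    0.2  -0.56  0.71 -0.11  1.99  0.32] [ 436.2  -288.18  800.29] [ 0.33  0.06 -0.94]
0.1 False [ 0.86  0.32 -0.5   0.36 -0.05  1.99  0.29] [ 476.79 -328.08  881.99] [ 0.52 -0.02 -0.85]
0.01 False [ 0.71  0.45 -0.29  0.1  -0.13  1.99  0.27] [ 528.02 -353.51  905.69] [ 0.61 -0.06 -0.79]
0.001 False [ 0.62  0.74 -0.1   0.1  -0.28  1.99  0.15] [ 685.36 -417.41  692.2 ] [ 0.41  0.11 -0.91]
0.01 True [ 1.    0.21 -0.55  0.69 -0.11  1.99  0.34] [ 435.65 -297.57  801.98] [ 0.34  0.06 -0.94]
0.001 True [ 0.96  0.19 -0.46  0.7  -0.15  1.99  0.35] [ 431.95 -297.67  805.05] [ 0.35  0.06 -0.94]

real [ 1.69 -0.27 -0.85  2.44 -0.97  0.74  1.48] [ 317.77 -171.14  231.07] [ 0.51  0.01 -0.86]
0.1 False [ 0.63 -0.33 -0.3   2.45 -1.04  0.32  1.21] [ 417.36 -100.9   324.66] [ 0.75 -0.05 -0.66]
0.01 False [ 0.3  -0.33 -0.15  2.45 -1.04  0.21  1.17] [441.33 -53.87 342.7 ] [ 0.8   0.03 -0.61]
0.001 False [ 0.22 -0.33 -0.1   2.45 -1.04  0.21  1.18] [443.43 -37.79 343.72] [ 0.79  0.07 -0.6 ]
0.01 True [ 1.69 -0.18 -0.93  2.44 -0.93  0.61  1.43] [ 330.51 -177.88  211.03] [ 0.49  0.   -0.87]
0.001 Tr
[... 2935 characters left out ...]
 ]
0.001 True [-0.72  0.26  0.34  0.83 -0.1   1.99 -0.5 ] [523.49 245.14 701.06] [ 0.07  0.03 -1.  ]

real [ 1.09  0.15 -0.72  0.82 -0.09  1.99  0.25] [ 427.72 -235.07  779.61] [ 0.27  0.09 -0.96]
0.1 False [ 0.76  0.23 -0.36  0.51 -0.14  1.99  0.24] [ 473.7  -265.26  863.39] [ 0.46  0.02 -0.89]
0.01 False [ 0.63  0.37 -0.19  0.11 -0.22  1.99  0.2 ] [ 509.67 -285.59  947.88] [ 0.66 -0.04 -0.75]
0.001 False [ 0.58  0.62 -0.04  0.1  -0.37  1.99  0.07] [ 653.18 -351.25  785.68] [ 0.5   0.11 -0.86]
0.01 True [ 1.12  0.15 -0.75  0.83 -0.09  1.99  0.25] [ 424.97 -234.02  776.59] [ 0.26  0.09 -0.96]
0.001 True [ 1.14  0.15 -0.79  0.83 -0.08  1.99  0.25] [ 425.88 -234.27  776.83] [ 0.26  0.09 -0.96]
```

```bash
cat > beam.py <<'E'
import sys,time
from sim2 import *
from multiprocessing import Pool
a=np.radians(101.7);lx=np.array([np.cos(a),np.sin(a),0]);nly=np.array([np.sin(a),-np.cos(a),0])
def tc(M):
    z=M[:,2];return np.degrees(np.arcsin(z@lx)),np.degrees(np.arcsin(z@nly))
def cost(M):
    th,ph=tc(M); return abs(ph)+ (max(0,2-th)+max(0,th-24))*1.0
def okX(X):
    r=np.hypot(X[0],X[1]); return r>290 and 160<X[2]<900 and X[0]<720 and X[0]>-150 and not (X[0]>440 and X[2]<270) and abs(X[1])<520
def ev(a):
    q,d=a
    X0=fk(q,P,sg)[0];qq=call2(q,d,.01,True,8);X,M=fk(qq,P,sg)
    mid=(X0+X)/2
    return qq,X,cost(M),tc(M),okX(X) and np.hypot(mid[0],mid[1])>230
if __name__=='__main__':
    rng=np.random.default_rng(int(sys.argv[2]));K=int(sys.argv[1]);B=int(sys.argv[3])
    q0=np.array(D[-1]['joint_positions']);M0=fk(q0,P,sg)[1]
    beam=[(cost(M0),q0,[])];print(beam[0][0],tc(M0));t0=time.time()
    with Pool(4) as pool:
      for k in range(K):
        jobs=[]
        for b in beam:
            for i in range(240//len(beam) if len(beam)<6 else 24):
                d=rng.normal(size=3);d=d/np.linalg.norm(d)*(.3 if i%3 else .15)
                if b[2] and i==0:d=b[2][-1][0]
                jobs.append((b,d))
        res=pool.map(ev,[(b[1],d) for b,d in jobs],chunksize=6)
        new=[(r[2],r[0],b[2]+[(d,r[1],r[3])]) for (b,d),r in zip(jobs,res) if r[4]]
        new.sort(key=lambda v:v[0])
        # diversity: best B/2 plus random of the rest
        keep=new[:B//2];rest=new[B//2:len(new)//2]
        keep+= [rest[i] for i in rng.choice(len(rest),min(len(rest),B-B//2),replace=False)]
        beam=keep;print(k,beam[0][0].round(2),round(time.time()-t0),flush=True)
    b=min(beam,key=lambda v:v[0])
    for (d,X,t) in b[2]: print('d',d.round(3),'X',X,'th,ph',np.round(t,1))
    print(b[1])
E
OMP_NUM_THREADS=1 OPENBLAS_NUM_THREADS=1 timeout 560 python3 beam.py 8 0 14
```

```text
24.201145848822136 (np.float64(2.3360020605316825), np.float64(24.201145848822136))
0 19.96 4
1 14.62 11
2 11.83 17
3 7.93 24
4 5.81 29
5 3.48 33
6 1.82 36
7 1.13 39
d [-0.03 -0.26 -0.15] X [328.03  -1.33 229.1 ] th,ph [ 2.1 20. ]
d [-0.16 -0.19 -0.17] X [272.   137.31 255.22] th,ph [ 2.4 14.6]
d [ 0.04 -0.   -0.3 ] X [309.18 146.98 568.23] th,ph [ 2.1 13.3]
d [-0.23  0.18 -0.05] X [291.61 -63.78 609.68] th,ph [3.2 9.5]
d [-0.11 -0.1   0.03] X [299.07  43.79 600.75] th,ph [3.4 7.6]
d [-0.28  0.03  0.11] X [292.93  -8.22 439.58] th,ph [4.8 3.5]
d [-0.03 -0.12 -0.08] X [277.3  112.26 532.19] th,ph [4.7 3.2]
d [-0.15  0.01  0.01] X [238.57 169.62 530.16] th,ph [4.  1.1]
[-0.41 -0.33 -0.18  1.77 -0.12  1.65 -0.57]
```

Call:
{"name": "send_rows", "arguments": {"deltas": [{"dx": -0.006, "dy": -0.052, "dz": -0.03, "turn": 0, "fingers": 0.2}, {"dx": -0.012, "dy": -0.104, "dz": -0.06, "turn": 0, "fingers": 0.2}, {"dx": -0.018, "dy": -0.156, "dz": -0.09, "turn": 0, "fingers": 0.2}, {"dx": -0.024, "dy": -0.208, "dz": -0.12, "turn": 0, "fingers": 0.2}, {"dx": -0.03, "dy": -0.26, "dz": -0.15, "turn": 0, "fingers": 0.2}]}}

```text
time_s: 21.22
tcp_pos: [318.0, -38.3, 233.1]
tcp_rot: [0.981, -0.003, 0.188, -0.055]
contact_force: [0.5, 0.9, -1.6]
gripper_width: 33.1
```

```bash
python3 st.py;OMP_NUM_THREADS=1 OPENBLAS_NUM_THREADS=1 timeout 560 python3 beam.py 5 1 20
```

```text
t 21.225 tcp [318.0268 -38.3389 233.093 ] w 33.07980869989591 F [ 0.5045  0.923  -1.6472] 
q [ 1.0156 -0.3332 -0.6495  2.4466 -0.6645  0.7446  0.8043] 
xt [ 0.9293 -0.0261  0.3683] zt [ 0.3689  0.1068 -0.9233] Tq [-0.2498  0.6219 -0.0112]
22.808770909313026 (np.float64(1.7048284388081676), np.float64(22.513599348121193))
0 15.87 3
1 12.47 7
2 10.13 12
3 7.14 17
4 5.01 22
d [-0.17 -0.22 -0.1 ] X [267.97 125.3  231.98] th,ph [ 1.6 16. ]
d [-0.11  0.08  0.06] X [279.41  85.14 218.77] th,ph [ 1.4 13.8]
d [-0.08  0.07 -0.28] X [323.24 -57.1  461.25] th,ph [ 2.9 11.1]
d [-0.24 -0.18 -0.03] X [268.89 178.44 452.82] th,ph [1.7 7.7]
d [-0.15  0.25 -0.04] X [289.23 -75.94 454.71] th,ph [2.8 5. ]
[ 0.48 -0.33 -0.18  1.93 -0.15  1.48  0.31]
```

Call:
{"name": "send_rows", "arguments": {"deltas": [{"dx": -0.034, "dy": -0.044, "dz": -0.02, "turn": 0, "fingers": 0.2}, {"dx": -0.068, "dy": -0.088, "dz": -0.04, "turn": 0, "fingers": 0.2}, {"dx": -0.102, "dy": -0.132, "dz": -0.06, "turn": 0, "fingers": 0.2}, {"dx": -0.136, "dy": -0.176, "dz": -0.08, "turn": 0, "fingers": 0.2}, {"dx": -0.17, "dy": -0.22, "dz": -0.1, "turn": 0, "fingers": 0.2}]}}

```text
time_s: 21.85
tcp_pos: [294.2, 124.6, 231.9]
tcp_rot: [0.984, -0.007, 0.171, -0.044]
contact_force: [0.5, 0.2, -1.7]
gripper_width: 33.1
```

```bash
python3 st.py;OMP_NUM_THREADS=1 OPENBLAS_NUM_THREADS=1 timeout 560 python3 beam.py 4 2 20
```

```text
t 21.85 tcp [294.197  124.5975 231.8542] w 33.10780090340625 F [ 0.505   0.2277 -1.6615] 
q [ 0.1524 -0.3328 -0.5967  2.4461 -0.1924  0.6319 -0.3286] 
xt [ 0.9416 -0.028   0.3355] zt [ 0.3366  0.0837 -0.9379] Tq [-0.2823  0.5724 -0.0403]
21.49402287574976 (np.float64(0.7855616206745621), np.float64(20.279584496424324))
0 15.94 3
1 12.9 9
2 11.15 15
3 8.85 21
d [-0.11  0.26  0.1 ] X [317.24 -76.26 179.37] th,ph [ 1.1 15.9]
d [-0.09 -0.12 -0.26] X [335.75   9.55 371.36] th,ph [ 1.9 13.4]
d [-0.13 -0.04 -0.06] X [324.47  61.21 375.98] th,ph [ 2.1 11.3]
d [-0.26  0.01 -0.15] X [260.3  183.81 448.33] th,ph [0.6 7.4]
[-0.51 -0.33 -0.19  1.95 -0.01  1.4  -0.7 ]
```

```bash
cat > push2.py <<'E'
import sys
from beam import *
s=manip.get_state();q=s['joint_positions']
np.set_printoptions(precision=3,suppress=True)
X,M=fk(q,P,sg);w=wrist(q);dr=(S-w);dr/=np.linalg.norm(dr);t=np.array([0,0,1])-dr*dr[2];t/=np.linalg.norm(t);y=np.cross(dr,t)
out=[]
for h in (-.1,-.05,0,.05,.1,.2,.3,.4):
  for g in (-.2,-.1,0,.1,.2):
    D_=dr+h*t+g*y;D_*=.3/np.linalg.norm(D_);qq=call2(q,D_@M,.01,True,20);x,m=fk(qq,P,sg)
    out.append((cost(m),h,g,D_@M,x,np.array(tc(m)),qq))
out.sort(key=lambda o:o[0])
for o in out[:6]: print(*o)
E
python3 push2.py
```

```text
14.909805388553858 -0.05 -0.2 [-0.197  0.152  0.168] [333.893  -0.198 155.747] [ 0.153 13.063] [ 1.237 -0.07  -1.226  2.446 -0.238  0.507  0.181]
15.32541059055813 0 -0.2 [-0.203  0.156  0.155] [331.52   -2.028 165.147] [ 0.696 14.022] [ 1.277 -0.144 -1.194  2.446 -0.412  0.551  0.386]
15.516838112055439 0.4 -0.2 [-0.236  0.178  0.051] [279.533 -48.842 220.546] [ 0.526 14.043] [ 0.975 -0.334 -0.631  2.446 -0.464  0.812  0.632]
15.619999507089393 0.4 -0.1 [-0.252  0.156  0.049] [282.012 -31.25  222.393] [ 0.035 13.655] [ 0.821 -0.334 -0.586  2.446 -0.403  0.796  0.484]
15.819853324833895 -0.1 -0.2 [-0.19   0.147  0.18 ] [338.335  16.974 152.808] [-0.569 13.251] [ 1.133 -0.039 -1.221  2.446 -0.113  0.48  -0.017]
15.827879062318683 0.3 -0.2 [-0.231  0.175  0.077] [288.705 -40.36  214.443] [ 0.73  14.558] [ 1.088 -0.334 -0.747  2.446 -0.526  0.796  0.678]
```

Call:
{"name": "send_rows", "arguments": {"deltas": [{"dx": -0.041, "dy": 0.031, "dz": 0.03, "turn": 0, "fingers": 0.2}, {"dx": -0.082, "dy": 0.062, "dz": 0.06, "turn": 0, "fingers": 0.2}, {"dx": -0.123, "dy": 0.094, "dz": 0.09, "turn": 0, "fingers": 0.2}, {"dx": -0.164, "dy": 0.125, "dz": 0.12, "turn": 0, "fingers": 0.2}, {"dx": -0.205, "dy": 0.156, "dz": 0.15, "turn": 0, "fingers": 0.2}]}}

```text
time_s: 22.48
tcp_pos: [328.9, 70.7, 188.9]
tcp_rot: [0.988, -0.006, 0.148, -0.039]
contact_force: [-0.0, 0.9, -1.2]
gripper_width: 33.2
```

```bash
python3 st.py;python3 push2.py
```

```text
t 22.475 tcp [328.9468  70.6529 188.8896] w 33.20525394854598 F [-0.0443  0.8821 -1.1915] 
q [ 1.0995 -0.3331 -1.141   2.4463 -0.6455  0.6208  0.414 ] 
xt [ 0.9562 -0.023   0.2919] zt [ 0.2928  0.0756 -0.9532] Tq [-0.2072  0.5086 -0.02  ]
10.916602181547425 -0.1 -0.2 [-0.234  0.113  0.151] [320.4   -55.019 134.652] [ 3.28  10.917] [ 1.509  0.136 -1.376  2.446  0.03   0.508  0.114]
12.005183503423346 -0.1 -0.1 [-0.243  0.085  0.153] [330.341 -16.225 143.396] [ 1.72  11.725] [ 1.394  0.043 -1.366  2.446 -0.073  0.495  0.079]
12.306869748525846 -0.05 -0.2 [-0.241  0.114  0.138] [314.529 -80.918 140.655] [ 3.072 12.307] [ 1.641  0.086 -1.374  2.446 -0.126  0.515  0.369]
12.555187769843439 -0.05 -0.1 [-0.251  0.087  0.14 ] [325.237 -38.931 149.562] [ 2.146 12.555] [ 1.56  -0.026 -1.386  2.446 -0.283  0.526  0.392]
13.02524753936002 0 -0.2 [-0.247  0.115  0.125] [ 297.316 -109.643  147.027] [ 3.471 13.025] [ 1.831  0.022 -1.386  2.446 -0.309  0.567  0.686]
13.048912109031768 0.4 0.1 [-0.297  0.036  0.019] [211.548 179.815 211.266] [ 0.669 11.718] [ 0.004 -0.334 -0.747  2.446 -0.19   0.768 -0.618]
```

Call:
{"name": "send_rows", "arguments": {"deltas": [{"dx": -0.049, "dy": 0.018, "dz": 0.03, "turn": 0, "fingers": 0.2}, {"dx": -0.098, "dy": 0.036, "dz": 0.06, "turn": 0, "fingers": 0.2}, {"dx": -0.147, "dy": 0.054, "dz": 0.09, "turn": 0, "fingers": 0.2}, {"dx": -0.196, "dy": 0.072, "dz": 0.12, "turn": 0, "fingers": 0.2}, {"dx": -0.243, "dy": 0.09, "dz": 0.15, "turn": 0, "fingers": 0.2}]}}

```text
time_s: 23.1
tcp_pos: [341.2, 35.9, 156.5]
tcp_rot: [0.992, -0.007, 0.125, -0.035]
contact_force: [-0.9, -1.1, -2.2]
gripper_width: 33.4
```

```bash
python3 st.py;python3 push2.py
```

```text
t 23.1 tcp [341.1959  35.9374 156.5376] w 33.35738614451999 F [-0.9007 -1.0655 -2.1887] 
q [ 1.3202 -0.1016 -1.3841  2.4465 -0.3249  0.4786  0.1811] 
xt [ 0.9688 -0.0229  0.2467] zt [ 0.2477  0.0667 -0.9665] Tq [-0.299   0.5039 -0.0143]
6.029905537493861 -0.1 0.2 [-0.263 -0.03   0.141] [298.911 108.217 107.605] [0.386 4.416] [ 0.76   0.335 -1.386  2.446  0.611  0.646 -1.089]
6.180336322976735 -0.1 0 [-0.263  0.029  0.141] [337.101  18.048  82.311] [2.013 6.18 ] [ 1.028  0.517 -1.386  2.446  0.863  0.657 -1.   ]
6.309832184672038 -0.1 0.1 [-0.265 -0.001  0.141] [316.651  78.662  99.317] [0.834 5.144] [ 0.849  0.398 -1.386  2.446  0.71   0.647 -1.072]
7.423595551030141 -0.1 -0.1 [-0.26   0.058  0.138] [333.868 -55.916  75.056] [3.809 7.424] [ 1.282  0.569 -1.386  2.446  0.87   0.635 -0.748]
8.453941419054033 -0.1 -0.2 [-0.254  0.087  0.135] [ 318.755 -106.768   70.284] [4.805 8.454] [ 1.462  0.604 -1.386  2.446  0.862  0.628 -0.562]
8.78474028176249 -0.05 0.2 [-0.27  -0.03   0.128] [292.903 132.502 126.469] [0.456 7.241] [ 0.745  0.188 -1.386  2.446  0.426  0.581 -0.982]
```

Call:
{"name": "send_rows", "arguments": {"deltas": [{"dx": -0.054, "dy": 0, "dz": 0.026, "turn": 0, "fingers": 0.2}, {"dx": -0.108, "dy": 0, "dz": 0.053, "turn": 0, "fingers": 0.2}, {"dx": -0.16, "dy": 0, "dz": 0.08, "turn": 0, "fingers": 0.2}, {"dx": -0.215, "dy": 0, "dz": 0.107, "turn": 0, "fingers": 0.2}, {"dx": -0.268, "dy": 0, "dz": 0.133, "turn": 0, "fingers": 0.2}]}}

```text
time_s: 23.72
tcp_pos: [340.8, 66.9, 129.0]
tcp_rot: [0.994, -0.006, 0.101, -0.032]
contact_force: [-0.2, -0.4, -1.2]
gripper_width: 33.3
```

```bash
python3 st.py;python3 push2.py; sed 's/(-.1,-.05,0,.05,.1,.2,.3,.4)/(.3,.5,.7,.9,1.2)/' push2.py > push3.py; python3 push3.py
```

```text
t 23.725 tcp [340.847   66.9257 128.9553] w 33.32553053451312 F [-0.153  -0.377  -1.2308] 
q [ 1.0082  0.2035 -1.3837  2.4462  0.464   0.4859 -0.7566] 
xt [ 0.9796 -0.0187  0.1998] zt [ 0.2006  0.0619 -0.9777] Tq [-0.1478  0.3365 -0.0631]
4.80734313775251 0.4 -0.2 [-0.28   0.108 -0.012] [255.853 -83.87  168.624] [0.893 3.7  ] [ 1.491 -0.206 -1.083  2.446 -0.334  0.777  0.617]
5.189520008947996 0.3 -0.2 [-0.279  0.11   0.014] [266.106 -77.04  160.365] [1.079 4.268] [ 1.603 -0.191 -1.217  2.446 -0.354  0.742  0.617]
6.0067837272882825 0.3 -0.1 [-0.288  0.084  0.015] [266.941 -60.233 172.007] [1.117 5.124] [ 1.455 -0.242 -1.099  2.446 -0.402  0.781  0.617]
6.088594922459848 0.4 -0.1 [-0.288  0.082 -0.011] [256.361 -67.894 183.424] [0.956 5.045] [ 1.325 -0.259 -0.942  2.446 -0.376  0.82   0.617]
6.590242189444786 0.2 -0.1 [-0.285  0.085  0.043] [282.591 -48.026 159.181] [1.296 5.886] [ 1.575 -0.21  -1.274  2.446 -0.416  0.72   0.586]
7.303825596247005 -0.1 -0.1 [-0.259  0.083  0.128] [358.159 -47.578   5.175] [2.806 7.304] [ 1.134  0.946 -1.386  2.446  1.354  0.883 -1.212]
4.721732809012252 0.5 -0.2 [-0.279  0.105 -0.036] [247.278 -88.465 177.22 ] [0.716 3.438] [ 1.385 -0.224 -0.959  2.446 -0.318  0.809  0.617]
5.189520008947996 0.3 -0.2 [-0.279  0.11   0.014] [266.106 -77.04  160.365] [1.079 4.268] [ 1.603 -0.191 -1.217  2.446 -0.354  0.742  0.617]
5.520801682335904 0.7 -0.2 [-0.272  0.099 -0.079] [238.434 -92.542 191.707] [0.545 4.066] [ 1.209 -0.252 -0.765  2.446 -0.301  0.851  0.617]
6.0067837272882825 0.3 -0.1 [-0.288  0.084  0.015] [266.941 -60.233 172.007] [1.117 5.124] [ 1.455 -0.242 -1.099  2.446 -0.402  0.781  0.617]
6.368341186678882 0.9 -0.2 [-0.262  0.091 -0.113] [238.934 -88.051 199.114] [0.255 4.623] [ 1.059 -0.263 -0.651  2.446 -0.277  0.861  0.563]
6.422310497396431 0.5 -0.1 [-0.287  0.08  -0.036] [248.055 -72.538 194.184] [0.912 5.335] [ 1.207 -0.277 -0.806  2.446 -0.356  0.853  0.617]
```

Call:
{"name": "send_rows", "arguments": {"deltas": [{"dx": -0.057, "dy": 0.017, "dz": 0.008, "turn": 0, "fingers": 0.2}, {"dx": -0.114, "dy": 0.034, "dz": 0.016, "turn": 0, "fingers": 0.2}, {"dx": -0.171, "dy": 0.05, "dz": 0.024, "turn": 0, "fingers": 0.2}, {"dx": -0.228, "dy": 0.067, "dz": 0.032, "turn": 0, "fingers": 0.2}, {"dx": -0.285, "dy": 0.085, "dz": 0.04, "turn": 0, "fingers": 0.2}]}}

```text
time_s: 24.35
tcp_pos: [304.6, 30.2, 163.4]
tcp_rot: [0.997, -0.004, 0.077, -0.031]
contact_force: [-7.4, -25.9, 15.6]
gripper_width: 32.9
```

```bash
python3 st.py;python3 push2.py
```

```text
t 24.35 tcp [304.5955  30.1662 163.402 ] w 32.92955716004894 F [ -7.3907 -25.9357  15.5501] 
q [ 1.4411 -0.3344 -1.316   2.4466 -0.6278  0.7276  0.5724] 
xt [ 0.988  -0.0123  0.1541] zt [ 0.1546  0.0608 -0.9861] Tq [-3.9786  0.4431 -0.965 ]
0.8933241175601981 -0.1 -0.1 [-0.238  0.053  0.174] [280.116 -50.866 115.76 ] [4.811 0.893] [ 1.408  0.271 -1.386  2.446  0.294  0.67  -0.193]
1.306268004848057 -0.1 -0.2 [-0.233  0.082  0.17 ] [269.021 -91.6   108.216] [5.947 1.306] [ 1.539  0.336 -1.386  2.446  0.362  0.68  -0.111]
2.9647685176974945 -0.1 0 [-0.241  0.024  0.177] [287.31   11.033 140.024] [2.148 2.965] [ 1.294  0.016 -1.371  2.446 -0.047  0.646 -0.051]
3.3686490347322424 -0.05 -0.2 [-0.241  0.082  0.158] [ 264.336 -110.65   116.801] [5.642 3.369] [ 1.657  0.269 -1.386  2.446  0.248  0.653  0.085]
3.450356503047762 -0.05 -0.1 [-0.247  0.053  0.162] [280.154 -66.073 130.207] [4.045 3.45 ] [ 1.544  0.139 -1.386  2.446  0.083  0.64   0.092]
5.051443904617904 0 -0.2 [-0.249  0.082  0.146] [ 247.252 -136.923  129.606] [5.224 5.051] [ 1.846  0.157 -1.386  2.446  0.045  0.654  0.424]
```

```bash
python3 - <<'E'
from h import *
for n in('side','top'): snap(n,n+'6.png')
print(manip.get_state()['contact_force'],manip.get_state()['time_s'],manip.get_state()['dq'])
E
```

```text
[-0.80817754 -0.53620437 -1.87220733] 24.45 [-0.04018916 -0.00626381 -0.04135353 -0.0004635   0.10029976 -0.04841444
 -0.15386038]
```

Call:
{"name": "send_rows", "arguments": {"deltas": [{"dx": -0.045, "dy": 0.011, "dz": 0.033, "turn": 0, "fingers": 0.2}, {"dx": -0.09, "dy": 0.022, "dz": 0.066, "turn": 0, "fingers": 0.2}, {"dx": -0.135, "dy": 0.033, "dz": 0.1, "turn": 0, "fingers": 0.2}, {"dx": -0.18, "dy": 0.044, "dz": 0.13, "turn": 0, "fingers": 0.2}, {"dx": -0.23, "dy": 0.055, "dz": 0.165, "turn": 0, "fingers": 0.2}]}}

```text
time_s: 25.08
tcp_pos: [313.0, -3.4, 132.9]
tcp_rot: [0.998, -0.004, 0.056, -0.031]
contact_force: [-1.2, 0.3, -1.9]
gripper_width: 33.2
```

```bash
python3 st.py;python3 push2.py
```

```text
t 25.075 tcp [312.975   -3.4051 132.9307] w 33.19209029476573 F [-1.223   0.3077 -1.8938] 
q [ 1.3039  0.124  -1.3853  2.4461  0.1309  0.5595 -0.1879] 
xt [ 0.9937 -0.0115  0.1114] zt [ 0.1119  0.0608 -0.9919] Tq [-0.2413  0.2915  0.0127]
0.963225202562749 -0.1 0.1 [-0.249 -0.034  0.164] [319.593  69.858  33.12 ] [1.435 0.398] [ 0.759  0.789 -1.386  2.446  1.103  0.87  -1.424]
1.2430117487564973 -0.1 0 [-0.252 -0.005  0.163] [330.343 -15.756  16.681] [3.281 1.243] [ 1.036  0.877 -1.386  2.446  1.177  0.89  -1.195]
1.7546995165842136 -0.05 0.1 [-0.256 -0.036  0.152] [309.397  83.656  69.217] [1.62  1.375] [ 0.769  0.587 -1.386  2.446  0.886  0.752 -1.285]
1.7578869147951726 -0.1 0.2 [-0.243 -0.063  0.164] [304.095 107.462  50.227] [0.665 0.423] [ 0.645  0.696 -1.386  2.446  1.009  0.83  -1.481]
1.8128754412344161 -0.05 0 [-0.26  -0.006  0.15 ] [325.946 -11.341  45.322] [3.324 1.813] [ 1.06   0.726 -1.386  2.446  1.022  0.795 -1.086]
2.150022656964582 -0.1 -0.1 [-0.252  0.025  0.16 ] [ 304.497 -112.474   14.457] [4.97 2.15] [ 1.369  0.892 -1.386  2.446  1.15   0.876 -0.848]
```

```bash
python3 - <<'E'
from sim2 import *
s=manip.get_state();q=s['joint_positions'];X,M=fk(q,P,sg)
np.set_printoptions(precision=3,suppress=True)
M2=M@R.from_euler('z',-.218).as_matrix()
print('x after turn',M2[:,0],'y',M2[:,1])
pts=[X,[330,-60,190],[470,-170,270],[611,-247,170],[611,-247,82],[597,-180,60]]
pts=[np.array(p,float) for p in pts]
for a,b in zip(pts[:-1],pts[1:]):
    for k in range(1,7):
        q=step(a+(b-a)*k/6,M2,q,.001,True,20)
    x,m=fk(q,P,sg);print(b,np.linalg.norm(x-b).round(1),np.degrees(np.arccos(np.clip((np.trace(m.T@M2)-1)/2,-1,1))).round(2),q, 'delta',(b-X)@M)
E
```

```text
x after turn [0.971 0.205 0.122] y [ 0.21  -0.977 -0.036]
[330. -60. 190.] 0.0 0.0 [ 1.503 -0.088 -1.259  2.329 -0.248  0.76   0.624] delta [ 23.927  52.887 -58.141]
[ 470. -170.  270.] 0.0 0.0 [ 1.303  0.305 -1.17   1.915  0.238  1.014  0.258] delta [ 173.22   157.094 -128.515]
[ 611. -247.  170.] 0.0 0.0 [ 0.985  0.658 -0.926  1.673  0.52   0.991  0.129] delta [303.078 239.467 -18.235]
[ 611. -247.   82.] 0.0 0.0 [ 0.936  0.748 -0.848  1.738  0.613  0.85   0.067] delta [293.276 244.897  69.048]
[ 597. -180.   60.] 0.0 0.0 [ 0.85   0.722 -0.825  1.843  0.643  0.759 -0.07 ] delta [276.145 179.447  93.376]
```

Call:
{"name": "send_rows", "arguments": {"deltas": [{"dx": 0.01, "dy": 0.025, "dz": -0.045, "turn": -0.04, "fingers": 0.2}, {"dx": 0.03, "dy": 0.06, "dz": -0.085, "turn": -0.09, "fingers": 0.2}, {"dx": 0.08, "dy": 0.09, "dz": -0.1, "turn": -0.14, "fingers": 0.2}, {"dx": 0.13, "dy": 0.12, "dz": -0.115, "turn": -0.19, "fingers": 0.2}, {"dx": 0.173, "dy": 0.155, "dz": -0.128, "turn": -0.218, "fingers": 0.2}], "squeeze": 40}}

```text
time_s: 25.7
tcp_pos: [446.7, -149.4, 259.3]
tcp_rot: [0.993, 0.103, 0.059, -0.023]
contact_force: [0.6, 0.2, -0.3]
gripper_width: 33.1
```

```bash
python3 st.py; python3 go.py 611.4 -247.4 170
```

```text
t 25.7 tcp [ 446.7201 -149.3987  259.3246] w 33.093911904122834 F [ 0.6118  0.1525 -0.3299] 
q [ 1.3687  0.2667 -1.2367  1.9864  0.2153  0.9714  0.2506] 
xt [0.9716 0.2026 0.1223] zt [ 0.1129  0.0573 -0.992 ] Tq [-0.0307  0.1819  0.0056]
delta tool mm [129.2224 132.9857 101.5826] norm 211.4299595824601 rows 3.3828793533193617
zt err deg 24.004681646016838 xt err 27.19445716308926 turn to fix 0.2403414242447643
```

Call:
{"name": "send_rows", "arguments": {"deltas": [{"dx": 0.035, "dy": 0.035, "dz": 0.01, "turn": 0, "fingers": 0.2}, {"dx": 0.07, "dy": 0.072, "dz": 0.03, "turn": 0, "fingers": 0.2}, {"dx": 0.105, "dy": 0.108, "dz": 0.055, "turn": 0, "fingers": 0.2}, {"dx": 0.129, "dy": 0.133, "dz": 0.08, "turn": 0, "fingers": 0.2}, {"dx": 0.129, "dy": 0.133, "dz": 0.1, "turn": 0, "fingers": 0.2}], "squeeze": 40}}

```text
time_s: 26.32
tcp_pos: [611.1, -246.2, 167.3]
tcp_rot: [0.993, 0.103, 0.059, -0.024]
contact_force: [-1.1, 0.3, -2.2]
gripper_width: 33.1
```

```bash
python3 st.py; python3 both.py 7 320 150 450 240 290 190 430 330; cp pics/both7.png pics/b7.png
```

```text
t 26.325 tcp [ 611.0704 -246.166   167.3313] w 33.1408707489567 F [-1.136   0.252  -2.1644] 
q [ 0.9937  0.6691 -0.9452  1.6756  0.5402  0.9937  0.1089] 
xt [0.972  0.2009 0.1215] zt [ 0.1115  0.0607 -0.9919] Tq [-0.1191  0.2625 -0.0521]
```

```bash
python3 - <<'E'
from h import *
t=load('top7');s=load('side7')
a=cv2.resize(t.im[155:225,340:420],(640,560),interpolation=cv2.INTER_CUBIC)
b=cv2.resize(s.im[220:275,365:420],(560,560),interpolation=cv2.INTER_CUBIC)
cv2.imwrite('pics/z7a.png',cv2.cvtColor(a,cv2.COLOR_RGB2BGR));cv2.imwrite('pics/z7b.png',cv2.cvtColor(b,cv2.COLOR_RGB2BGR))
E
python3 - <<'E'
from h import *
t=load('top7');s=load('side7')
np.set_printoptions(precision=1,suppress=True)
st=manip.get_state();M=R.from_quat(st['tcp_rot']).as_matrix();T=st['tcp_pos'];print(T)
for za in (155,159,163):
    A=t.plane([382.75,190.4],za)[0];B=s.plane([393,252.9],za)[0];print(za,A,B,np.linalg.norm(A-B),(A+B)/2, 'axis yaw',np.degrees(np.arctan2(*(A-B)[1::-1])), 'in tool',((A+B)/2-T)@M)
lx=np.array([np.cos(np.radians(101.8)),np.sin(np.radians(101.8)),0])
print('tool -y',-M[:,1])
# lamp checks from top0: lip/plate
E
```

```text
[ 607.5 -243.9  166.3]
155 [ 597.9 -197.2  155. ] [ 628.2 -298.7  155. ] 105.94748566415687 [ 613.1 -248.   155. ] axis yaw 106.6472712498554 in tool [ 3.2  5.6 11.6]
159 [ 597.3 -196.   159. ] [ 623.6 -301.   159. ] 108.1969045465636 [ 610.4 -248.5  159. ] axis yaw 104.09937648433022 in tool [1.  5.4 7.3]
163 [ 596.6 -194.8  163. ] [ 619.  -303.2  163. ] 110.65134401200638 [ 607.8 -249.   163. ] axis yaw 101.65986128667146 in tool [-1.1  5.2  3. ]
tool -y [-0.2  1.   0. ]
```

```bash
python3 st.py; python3 - <<'E'
from sim2 import *
s=manip.get_state();print(fk(s['joint_positions'],P,sg)[0],s['tcp_pos'],s['dq'])
E
```

```text
t 26.425 tcp [ 607.5259 -243.905   166.3243] w 33.177118132544386 F [-0.6186 -0.2789 -2.3195] 
q [ 0.9951  0.6672 -0.9468  1.682   0.5378  0.9957  0.1108] 
xt [0.9719 0.2046 0.1162] zt [ 0.1055  0.0626 -0.9924] Tq [-0.1744  0.2591  0.0099]
[ 607.52 -243.91  166.32] [ 607.53 -243.91  166.32] [ 0.03 -0.05 -0.04 -0.01 -0.02  0.02  0.02]
```

```bash
python3 go.py 610 -242.6 106
```

```text
delta tool mm [-4.3404  1.6164 60.2112] norm 60.38911478515593 rows 0.9662258365624949
zt err deg 24.483948534498666 xt err 27.549068735616522 turn to fix 0.239716433998621
```

Call:
{"name": "send_rows", "arguments": {"deltas": [{"dx": -0.001, "dy": 0.001, "dz": 0.015, "turn": 0, "fingers": 0.2}, {"dx": -0.003, "dy": 0.0016, "dz": 0.035, "turn": 0, "fingers": 0.2}, {"dx": -0.0043, "dy": 0.0016, "dz": 0.052, "turn": 0, "fingers": 0.2}, {"dx": -0.0043, "dy": 0.0016, "dz": 0.06, "turn": 0, "fingers": 0.2}, {"dx": -0.0043, "dy": 0.0016, "dz": 0.06, "turn": 0, "fingers": 0.2}], "squeeze": 40}}

```text
time_s: 27.05
tcp_pos: [611.3, -244.2, 109.0]
tcp_rot: [0.993, 0.104, 0.058, -0.025]
contact_force: [0.2, 0.5, -0.8]
gripper_width: 33.2
```

```bash
python3 st.py; python3 both.py 8 340 155 420 225 330 220 430 320
```

```text
t 27.05 tcp [ 611.29   -244.2495  109.0126] w 33.17708419894789 F [ 0.1749  0.5182 -0.8169] 
q [ 0.9589  0.7269 -0.8938  1.721   0.601   0.9016  0.0683] 
xt [0.9715 0.2044 0.12  ] zt [ 0.1098  0.0607 -0.9921] Tq [-0.1347  0.1407  0.0542]
```

```bash
python3 - <<'E'
from h import *
np.set_printoptions(precision=1,suppress=True)
O=np.array([612.4,-252.3,0]);a=np.radians(101.8);B=np.array([[np.cos(a),np.sin(a),0],[-np.sin(a),np.cos(a),0],[0,0,1]])
t=load('top0');s=load('side0');t8=load('top8')
L=lambda x,y:[325+x/6,155+y/6]; M=lambda x,y:[290+x/5,230+y/5]
print('button',(t8.plane([376.4,192.6],100)-O)@B.T)
for z in (73.5,68,47):
    print(z,'dark top crop',((t.plane([L(225,200),L(245,310),L(302,185),L(328,280),L(275,175),L(290,300)],z))-O)@B.T)
print('side lip corners z73.5',((s.plane([M(300,147),M(278,127),M(272,165)],73.5))-O)@B.T)
print('disc',((t.plane([L(507,200)],47))-O)@B.T,((s.plane([M(465,300)],47))-O)@B.T)
E
python3 - <<'E'
import cv2,sys
sys.path.insert(0,'.')
from h import *
t=load('top0');s=load('side0')
a=cv2.resize(t.im[170:210,355:445],(800,356),interpolation=cv2.INTER_CUBIC);b=cv2.resize(s.im[245:330,320:420],(800,680),interpolation=cv2.INTER_CUBIC)[:600]
cv2.imwrite('pics/za.png',cv2.cvtColor(a,cv2.COLOR_RGB2BGR));cv2.imwrite('pics/zb.png',cv2.cvtColor(b,cv2.COLOR_RGB2BGR))
E
```

```text
button [[ 55.2   0.3 100. ]]
73.5 dark top crop [[ 77.9 -18.4  73.5]
 [ 79.6  26.4  73.5]
 [ 46.  -18.6  73.5]
 [ 44.2  20.8  73.5]
 [ 55.9 -24.6  73.5]
 [ 61.   25.8  73.5]]
68 dark top crop [[ 76.4 -18.9  68. ]
 [ 78.1  26.1  68. ]
 [ 44.3 -19.2  68. ]
 [ 42.5  20.4  68. ]
 [ 54.2 -25.2  68. ]
 [ 59.4  25.5  68. ]]
47 dark top crop [[ 70.6 -21.1  47. ]
 [ 72.3  24.8  47. ]
 [ 37.9 -21.4  47. ]
 [ 36.   19.   47. ]
 [ 48.  -27.5  47. ]
 [ 53.2  24.1  47. ]]
side lip corners z73.5 [[ 44.3 -17.2  73.5]
 [ 59.  -22.9  73.5]
 [ 48.1   2.6  73.5]]
disc [[-44.2   0.3  47. ]] [[-49.7  -4.8  47. ]]
```

Call:
{"name": "send_rows", "arguments": {"deltas": [{"dx": 0, "dy": -0.0035, "dz": 0, "turn": 0, "fingers": 0.2}, {"dx": 0, "dy": -0.0065, "dz": 0.004, "turn": 0, "fingers": 0.2}, {"dx": 0, "dy": -0.0065, "dz": 0.01, "turn": 0, "fingers": 0.2}, {"dx": 0, "dy": -0.0065, "dz": 0.016, "turn": 0, "fingers": 0.2}, {"dx": 0, "dy": -0.0065, "dz": 0.02, "turn": 0, "fingers": 0.2}], "squeeze": 30}}

```text
time_s: 27.78
tcp_pos: [613.3, -239.3, 90.9]
tcp_rot: [0.993, 0.104, 0.059, -0.022]
contact_force: [-1.2, -5.9, 5.9]
gripper_width: 33.4
```

```bash
python3 st.py; python3 both.py 9 340 155 420 225 330 220 430 320
```

```text
t 27.775 tcp [ 613.3055 -239.3231   90.9484] w 33.39381171295827 F [-1.2374 -5.854   5.9283] 
q [ 0.9378  0.7428 -0.8736  1.7361  0.6253  0.8677  0.0407] 
xt [0.9716 0.2031 0.1218] zt [ 0.1126  0.0565 -0.992 ] Tq [-0.9151  0.3933 -0.0126]
```

Call:
{"name": "send_rows", "arguments": {"deltas": [{"dx": 0, "dy": 0, "dz": 0.003, "turn": 0, "fingers": 0.2}, {"dx": 0, "dy": 0, "dz": 0.006, "turn": 0, "fingers": 0.2}, {"dx": 0, "dy": 0, "dz": 0.009, "turn": 0, "fingers": 0.2}, {"dx": 0, "dy": 0, "dz": 0.012, "turn": 0, "fingers": 0.2}, {"dx": 0, "dy": 0, "dz": 0.012, "turn": 0, "fingers": 0.2}], "squeeze": 30}}

```text
time_s: 28.5
tcp_pos: [615.1, -239.5, 79.7]
tcp_rot: [0.993, 0.103, 0.06, -0.022]
contact_force: [-0.7, -6.1, 6.4]
gripper_width: 33.4
```

```bash
python3 st.py; python3 both.py 10 340 155 420 225 330 220 430 320
```

```text
t 28.5 tcp [ 615.069  -239.4712   79.6926] w 33.40925377635732 F [-0.6662 -6.0687  6.3575] 
q [ 0.9281  0.756  -0.861   1.7397  0.6393  0.8501  0.0304] 
xt [0.9716 0.2024 0.1228] zt [ 0.1139  0.0554 -0.9919] Tq [-1.1312  0.2592 -0.0109]
```

```bash
cat > tilt.py <<'E'
import sys
from h import *
np.set_printoptions(precision=1,suppress=True)
O=np.array([612.4,-252.3,0]);a=np.radians(101.8);B=np.array([[np.cos(a),np.sin(a),0],[-np.sin(a),np.cos(a),0],[0,0,1]])
k,bx,by,ex,ey=sys.argv[1],*map(float,sys.argv[2:6])
t=load('top'+k);s=load('side'+k);st=manip.get_state();M=R.from_quat(st['tcp_rot']).as_matrix();T=st['tcp_pos']
pv=T+7*M[:,2];print('pivot lamp',(pv-O)@B.T)
# cell assumed in plane lamp y=const through pivot: intersect rays with that plane
n=B[1];off=n@pv
A=t.plane([bx,by],off,n)[0];E=s.plane([ex,ey],off,n)[0]
print('button lamp',(A-O)@B.T,'base pt lamp',(E-O)@B.T, 'tilt btn',np.degrees(np.arctan2((A-pv)[2],(B@(A-pv))[0])))
E
python3 tilt.py 10 376.6 191.75 384.5 280
```

```text
pivot lamp [12.2 -6.1 72.8]
button lamp [39.1 -6.1 50.4] base pt lamp [-46.7  -6.1  75. ] tilt btn -39.701170144995245
```

```bash
python3 - <<'E'
from h import *
np.set_printoptions(precision=1,suppress=True)
O=np.array([612.4,-252.3,0]);a=np.radians(101.8);B=np.array([[np.cos(a),np.sin(a),0],[-np.sin(a),np.cos(a),0],[0,0,1]])
for k,p in (('8',[376.4,192.6]),('9',[340+168/5,155+213*.175]),('10',[376.6,191.75])):
    t=load('top'+k)
    for z in (90,96,102): print(k,z,(t.plane([p],z)-O)@B.T)
s=load('side10')
crop(s,370,262,400,305,14,'z10.png')
t=load('top10');crop(t,355,180,400,210,14,'z10t.png')
E
```

```text
8 90 [[52.2 -0.6 90. ]]
8 96 [[54.  -0.1 96. ]]
8 102 [[ 55.8   0.5 102. ]]
9 90 [[58.5 -2.6 90. ]]
9 96 [[60.3 -2.1 96. ]]
9 102 [[ 62.1  -1.5 102. ]]
10 90 [[51.2 -2.5 90. ]]
10 96 [[53.1 -2.  96. ]]
10 102 [[ 54.9  -1.4 102. ]]
```

```bash
python3 - <<'E'
from h import *
np.set_printoptions(precision=1,suppress=True)
O=np.array([612.4,-252.3,0]);a=np.radians(101.8);B=np.array([[np.cos(a),np.sin(a),0],[-np.sin(a),np.cos(a),0],[0,0,1]])
s=load('side10')
for p in ([370+140/14,262+365/14],[370+215/14,262+285/14],[370+50/14,262+425/14]):
    for z in (45,55): print(p,z,(s.plane([p],z)-O)@B.T)
E
```

```text
[380.0, 288.07142857142856] 45 [[-41.4  -7.9  45. ]]
[380.0, 288.07142857142856] 55 [[-44.2   2.5  55. ]]
[385.35714285714283, 282.35714285714283] 45 [[-43.1 -32.9  45. ]]
[385.35714285714283, 282.35714285714283] 55 [[-45.8 -22.1  55. ]]
[373.57142857142856, 292.35714285714283] 45 [[-36.2  13.9  45. ]]
[373.57142857142856, 292.35714285714283] 55 [[-39.  24.  55.]]
```

Call:
{"name": "send_rows", "arguments": {"deltas": [{"dx": -0.002, "dy": 0, "dz": -0.004, "turn": 0.02, "fingers": 0.2}, {"dx": -0.004, "dy": 0, "dz": -0.008, "turn": 0.04, "fingers": 0.2}, {"dx": -0.005, "dy": 0.002, "dz": -0.009, "turn": 0.06, "fingers": 0.2}, {"dx": -0.005, "dy": 0.006, "dz": -0.009, "turn": 0.06, "fingers": 0.2}, {"dx": -0.005, "dy": 0.008, "dz": -0.009, "turn": 0.06, "fingers": 0.2}], "squeeze": 45}}

```text
time_s: 29.22
tcp_pos: [609.4, -245.8, 85.8]
tcp_rot: [0.995, 0.074, 0.057, -0.026]
contact_force: [-0.0, 0.4, -1.9]
gripper_width: 33.3
```

```bash
python3 st.py; python3 both.py 11 340 155 420 225 330 220 430 320
```

```text
t 29.225 tcp [ 609.4242 -245.8361   85.8193] w 33.33482187030054 F [-0.031   0.4467 -1.9141] 
q [ 0.9416  0.7441 -0.8581  1.7389  0.614   0.858   0.0029] 
xt [0.9824 0.1451 0.1179] zt [ 0.1101  0.0604 -0.9921] Tq [-0.2228  0.2576  0.0113]
```

```bash
python3 - <<'E'
from h import *
np.set_printoptions(precision=1,suppress=True)
O=np.array([612.4,-252.3,0]);a=np.radians(101.8);B=np.array([[np.cos(a),np.sin(a),0],[-np.sin(a),np.cos(a),0],[0,0,1]])
t=load('top11');s=load('side11')
for z in (98,104): print((t.plane([[379.2,193.15]],z)-O)@B.T)
crop(s,370,262,400,305,14,'z11.png')
st=manip.get_state();M=R.from_quat(st['tcp_rot']).as_matrix()
print('-yt in lamp',B@-M[:,1],'pivot',B@(st['tcp_pos']+7*M[:,2]-O))
E
```

```text
[[48.4  2.6 98. ]]
[[ 50.2   3.1 104. ]]
-yt in lamp [ 1.  -0.1  0. ] pivot [ 7.1  0.7 79. ]
```

Call:
{"name": "send_rows", "arguments": {"deltas": [{"dx": 0, "dy": 0.004, "dz": 0, "turn": 0, "fingers": 0.2}, {"dx": 0, "dy": 0.008, "dz": 0, "turn": 0, "fingers": 0.2}, {"dx": 0.001, "dy": 0.012, "dz": 0, "turn": 0, "fingers": 0.2}, {"dx": 0.001, "dy": 0.015, "dz": 0, "turn": 0, "fingers": 0.2}, {"dx": 0.001, "dy": 0.015, "dz": 0, "turn": 0, "fingers": 0.2}], "squeeze": 45}}

```text
time_s: 29.95
tcp_pos: [612.3, -257.8, 85.7]
tcp_rot: [0.995, 0.075, 0.057, -0.028]
contact_force: [-2.4, 7.0, 1.2]
gripper_width: 33.1
```

```bash
python3 st.py; python3 both.py 12 340 155 420 225 330 220 430 320
```

```text
t 29.95 tcp [ 612.2584 -257.8438   85.6513] w 33.08264784286876 F [-2.3661  6.9554  1.155 ] 
q [ 0.9528  0.7562 -0.8587  1.7177  0.6116  0.8716  0.0268] 
xt [0.9823 0.1461 0.1169] zt [ 0.1086  0.0637 -0.992 ] Tq [1.2872 0.8535 0.1397]
```

Call:
{"name": "send_rows", "arguments": {"deltas": [{"dx": 0, "dy": 0.003, "dz": 0.003, "turn": 0, "fingers": 0.2}, {"dx": -0.001, "dy": 0.004, "dz": 0.007, "turn": -0.005, "fingers": 0.2}, {"dx": -0.0013, "dy": 0.004, "dz": 0.011, "turn": -0.01, "fingers": 0.2}, {"dx": -0.0018, "dy": 0.004, "dz": 0.015, "turn": -0.02, "fingers": 0.2}, {"dx": -0.002, "dy": 0.004, "dz": 0.017, "turn": -0.025, "fingers": 0.2}], "squeeze": 35}}

```text
time_s: 30.68
tcp_pos: [613.7, -260.1, 69.5]
tcp_rot: [0.994, 0.088, 0.058, -0.027]
contact_force: [-4.0, 8.1, 5.7]
gripper_width: 33.0
```

```bash
python3 st.py; python3 both.py 13 340 155 420 225 330 220 430 320
```

```text
t 30.675 tcp [ 613.7385 -260.0628   69.5412] w 32.98357344674629 F [-4.0045  8.0604  5.6998] 
q [ 0.9482  0.7788 -0.8492  1.7218  0.6354  0.85    0.041 ] 
xt [0.9777 0.1722 0.1201] zt [ 0.1106  0.0638 -0.9918] Tq [1.2741 0.8599 0.1145]
```

```bash
python3 - <<'E'
from h import *
np.set_printoptions(precision=1,suppress=True)
O=np.array([612.4,-252.3,0]);a=np.radians(101.8);B=np.array([[np.cos(a),np.sin(a),0],[-np.sin(a),np.cos(a),0],[0,0,1]])
t=load('top13');s=load('side13')
crop(t,355,175,405,210,14,'z13.png')
for z in (70,76): print((t.plane([[380,192.6]],z)-O)@B.T)
E
```

```text
[[37.4 -0.8 70. ]]
[[39.3 -0.3 76. ]]
```

Call:
{"name": "send_rows", "arguments": {"deltas": [{"dx": 0, "dy": 0.001, "dz": 0.004, "turn": -0.01, "fingers": 0.2}, {"dx": -0.001, "dy": 0.0015, "dz": 0.008, "turn": -0.02, "fingers": 0.2}, {"dx": -0.0013, "dy": 0.0015, "dz": 0.012, "turn": -0.03, "fingers": 0.2}, {"dx": -0.0018, "dy": 0.0015, "dz": 0.015, "turn": -0.035, "fingers": 0.2}, {"dx": -0.0018, "dy": 0.0015, "dz": 0.0155, "turn": -0.035, "fingers": 0.2}], "squeeze": 30}}

```text
time_s: 31.4
tcp_pos: [613.9, -260.2, 54.0]
tcp_rot: [0.992, 0.105, 0.058, -0.026]
contact_force: [-4.9, 8.7, 8.5]
gripper_width: 33.4
```

```bash
python3 st.py; python3 both.py 14 340 155 420 225 330 220 430 320
```

```text
t 31.4 tcp [ 613.9403 -260.2204   54.0306] w 33.42270794582813 F [-4.8772  8.6722  8.525 ] 
q [ 0.9436  0.8    -0.842   1.7279  0.6592  0.831   0.0604] 
xt [0.9709 0.2062 0.1214] zt [ 0.1103  0.0648 -0.9918] Tq [1.5886 1.0452 0.1327]
```

```bash
python3 - <<'E'
from h import *
t=load('top14');s=load('side14')
crop(t,355,175,405,210,14,'z14.png');crop(s,370,262,410,305,13,'z14s.png')
E
```

Call:
{"name": "send_rows", "arguments": {"deltas": [{"dx": 0, "dy": 0, "dz": 0.0015, "turn": 0, "fingers": 0.2}, {"dx": 0, "dy": -0.002, "dz": 0.002, "turn": 0, "fingers": 0.2}, {"dx": 0, "dy": -0.004, "dz": 0.002, "turn": 0, "fingers": 0.2}, {"dx": 0, "dy": -0.007, "dz": 0.002, "turn": 0, "fingers": 0.2}, {"dx": 0, "dy": -0.009, "dz": 0.002, "turn": 0, "fingers": 0.2}], "squeeze": 25}}

```text
time_s: 32.12
tcp_pos: [614.0, -255.3, 53.4]
tcp_rot: [0.992, 0.104, 0.061, -0.024]
contact_force: [-1.3, 2.8, 6.0]
gripper_width: 33.4
```

```bash
python3 st.py; python3 both.py 15 340 155 420 225 330 220 430 320
```

```text
t 32.125 tcp [ 613.9633 -255.2787   53.3636] w 33.35742835321563 F [-1.2981  2.8454  6.0274] 
q [ 0.9354  0.7942 -0.8379  1.7386  0.6656  0.8183  0.0433] 
xt [0.9709 0.2043 0.125 ] zt [ 0.1152  0.0594 -0.9916] Tq [ 0.3009  0.1446 -0.0928]
```

Call:
{"name": "send_rows", "arguments": {"deltas": [{"dx": 0, "dy": -0.002, "dz": 0, "turn": 0, "fingers": 0.2}, {"dx": 0, "dy": -0.004, "dz": 0, "turn": 0, "fingers": 0.2}, {"dx": 0, "dy": -0.006, "dz": 0, "turn": 0, "fingers": 0.2}, {"dx": 0, "dy": -0.006, "dz": 0, "turn": 0, "fingers": 0.2}, {"dx": 0, "dy": -0.006, "dz": 0, "turn": 0, "fingers": 0.2}], "squeeze": 15}}

```text
time_s: 32.85
tcp_pos: [613.5, -252.7, 53.2]
tcp_rot: [0.992, 0.104, 0.061, -0.022]
contact_force: [4.2, -4.4, 6.0]
gripper_width: 33.4
```

```bash
python3 st.py; python3 both.py 16 340 155 420 225 330 220 430 320
```

```text
t 32.85 tcp [ 613.5232 -252.6512   53.2309] w 33.3989142762717 F [ 4.2296 -4.3781  6.0198] 
q [ 0.931   0.79   -0.8352  1.7453  0.669   0.8114  0.0334] 
xt [0.971  0.2028 0.1266] zt [ 0.1176  0.0558 -0.9915] Tq [-1.0101 -0.8023 -0.1377]
```

```bash
python3 - <<'E'
from h import *
t=load('top16');s=load('side16')
crop(t,355,175,405,210,14,'z16.png');crop(s,360,262,410,305,12,'z16s.png')
E
python3 - <<'E'
from h import *
np.set_printoptions(precision=1,suppress=True)
O=np.array([612.4,-252.3,0]);a=np.radians(101.8);B=np.array([[np.cos(a),np.sin(a),0],[-np.sin(a),np.cos(a),0],[0,0,1]])
s=load('side16');t=load('top16')
print('base rim', (s.plane([[360+330/12,262+275/12],[360+285/12,262+345/12],[360+245/12,262+430/12]],47)-O)@B.T)
print('top rim z64',(s.plane([[360+310/12,262+290/12]],64)-O)@B.T)
print('band inner end z62', (t.plane([[355+330/14,175+250/14]],62)-O)@B.T, 'lip edge z73.5',(t.plane([[355+320/14,175+260/14]],73.5)-O)@B.T)
s14=load('side14');print('14 base rim',(s14.plane([[370+220/13,262+410/13]],47)-O)@B.T)
E
```

```text
base rim [[-50.7 -26.4  47. ]
 [-51.9  -3.7  47. ]
 [-55.3  20.9  47. ]]
top rim z64 [[-54.   -2.1  64. ]]
band inner end z62 [[38.5 -1.5 62. ]] lip edge z73.5 [[44.2  0.9 73.5]]
14 base rim [[-60.9  -0.6  47. ]]
```

Call:
{"name": "send_rows", "arguments": {"deltas": [{"dx": 0, "dy": 0, "dz": 0, "turn": 0, "fingers": 0.5}, {"dx": 0, "dy": 0, "dz": 0, "turn": 0, "fingers": 0.6}, {"dx": 0, "dy": 0, "dz": 0, "turn": 0, "fingers": 0.7}, {"dx": 0, "dy": 0, "dz": 0, "turn": 0, "fingers": 0.7}, {"dx": 0, "dy": 0, "dz": 0, "turn": 0, "fingers": 0.7}]}}

```text
time_s: 33.58
tcp_pos: [610.4, -249.3, 51.1]
tcp_rot: [0.993, 0.104, 0.058, -0.024]
contact_force: [0.1, 0.0, 0.1]
gripper_width: 60.8
```

```bash
python3 st.py; python3 both.py 17 340 155 420 225 330 220 430 320
```

```text
t 33.575 tcp [ 610.3723 -249.3401   51.0768] w 60.84319152729957 F [0.1236 0.0091 0.0966] 
q [ 0.9301  0.7912 -0.8359  1.7504  0.666   0.8139  0.0333] 
xt [0.9715 0.2045 0.1202] zt [ 0.1101  0.0604 -0.9921] Tq [-0.1874  0.1679 -0.0699]
```

Call:
{"name": "send_rows", "arguments": {"deltas": [{"dx": 0, "dy": 0, "dz": -0.01, "turn": 0, "fingers": 0.7}, {"dx": 0, "dy": 0, "dz": -0.03, "turn": 0, "fingers": 0.7}, {"dx": 0, "dy": 0, "dz": -0.06, "turn": 0, "fingers": 0.7}, {"dx": 0, "dy": 0, "dz": -0.1, "turn": 0, "fingers": 0.7}, {"dx": 0, "dy": 0, "dz": -0.14, "turn": 0, "fingers": 0.7}]}}

```text
time_s: 34.3
tcp_pos: [595.1, -257.9, 193.0]
tcp_rot: [0.992, 0.105, 0.059, -0.024]
contact_force: [0.3, 0.6, -0.1]
gripper_width: 60.7
```

```bash
python3 both.py 18 330 140 430 230 310 200 450 330
```

```text
(no output)
```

View pics/both18.png

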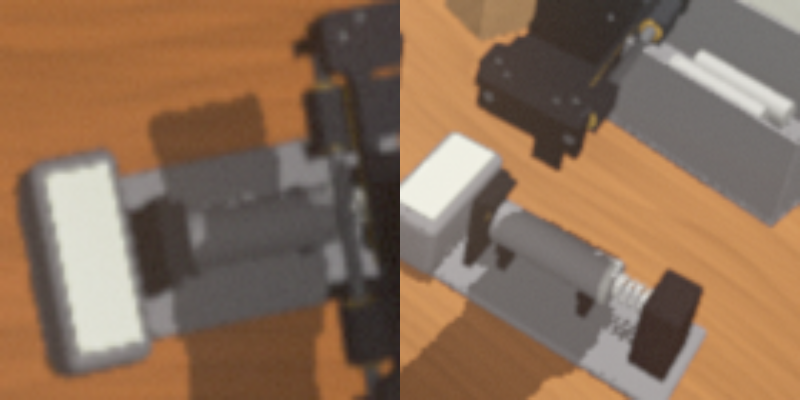

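The side crop shows the cell lying in the bay: base at about (610,275) against the spring, button end at about (495,225) by the lip. The hand still hides the spring end in the top view, so I'll move further up and away.

Call:
{"name": "send_rows", "arguments": {"deltas": [{"dx": 0, "dy": 0, "dz": -0.04, "turn": 0, "fingers": 0.7}, {"dx": 0, "dy": 0, "dz": -0.08, "turn": 0, "fingers": 0.7}, {"dx": -0.05, "dy": 0, "dz": -0.1, "turn": 0, "fingers": 0.7}, {"dx": -0.1, "dy": 0, "dz": -0.1, "turn": 0, "fingers": 0.7}, {"dx": -0.15, "dy": 0.0, "dz": -0.1, "turn": 0, "fingers": 0.7}]}}

```text
time_s: 35.02
tcp_pos: [436.8, -294.6, 271.5]
tcp_rot: [0.993, 0.105, 0.058, -0.024]
contact_force: [-1.1, -0.6, -0.0]
gripper_width: 61.0
```

```bash
python3 both.py 19 340 150 420 220 330 220 420 310; cat both.py h.py
```

```text
import sys
from h import *
k=sys.argv[1]
for n in('side','top'):
    s=snap(n,n+k+'.png'); np.save(n+k+'.npy',s,allow_pickle=True)
b=[int(v) for v in sys.argv[2:10]]
t=load('top'+k);s=load('side'+k)
a=cv2.resize(t.im[b[1]:b[3],b[0]:b[2]],(400,400));c=cv2.resize(s.im[b[5]:b[7],b[4]:b[6]],(400,400))
cv2.imwrite('pics/both'+k+'.png',cv2.cvtColor(np.hstack([a,c]),cv2.COLOR_RGB2BGR))
import numpy as np, cv2
from bench import manip
def snap(n,f):
    s=manip.snapshot(n); cv2.imwrite('pics/'+f,cv2.cvtColor(s['pixels'],cv2.COLOR_RGB2BGR)); return s
from scipy.spatial.transform import Rotation as R
class Cam:
    def __init__(s,d):
        s.f=d['pixels'].shape[0]/2/np.tan(np.radians(d['fovy'])/2); s.c=np.array([d['cx'],d['cy']]); s.e=np.array(d['eye']); s.R=R.from_quat(d['rotation']).as_matrix(); s.im=d['pixels']
    def ray(s,p):
        p=np.atleast_2d(p).astype(float); r=np.c_[(p-s.c)/s.f,np.ones(len(p))]@s.R.T; return r/np.linalg.norm(r,axis=1)[:,None]
    def plane(s,p,z,n=(0,0,1)):
        # plane n.x = z
        n=np.array(n,float); r=s.ray(p); return s.e+r*((z-n@s.e)/(r@n))[:,None]
    def proj(s,P):
        q=(np.atleast_2d(P)-s.e)@s.R; return q[:,:2]/q[:,2:]*s.f+s.c
def load(n): return Cam(np.load(n+'.npy',allow_pickle=True).item())
def tri(c1,p1,c2,p2):
    a=c1.ray(p1)[0];b=c2.ray(p2)[0]
    M=np.c_[a,-b];t=np.linalg.lstsq(M,c2.e-c1.e,rcond=None)[0]
    A=c1.e+a*t[0];B=c2.e+b*t[1];return (A+B)/2,np.linalg.norm(A-B)
def crop(c,x0,y0,x1,y1,k,f):
    cv2.imwrite('pics/'+f,cv2.cvtColor(cv2.resize(c.im[y0:y1,x0:x1],None,fx=k,fy=k,interpolation=cv2.INTER_CUBIC),cv2.COLOR_RGB2BGR))
```

View pics/both19.png

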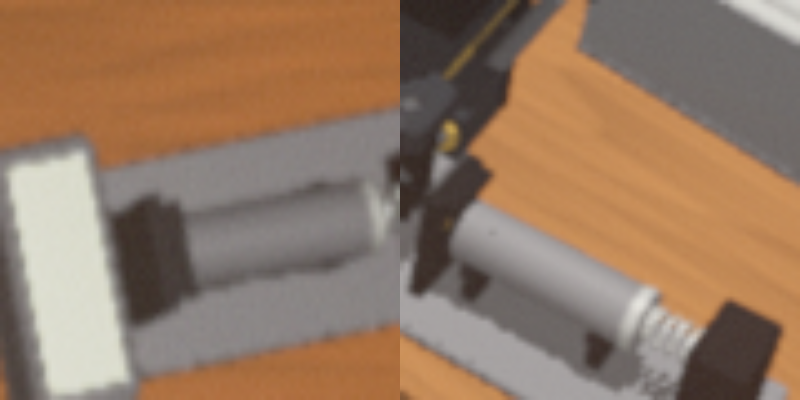

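Both crops show the cell in the bay, the base end by the spring (top crop x≈370) and the other end at the dark lip (x≈190). I'll check this against the expected points.

```bash
python3 - <<'E'
from h import *
ex=np.array([-.2045,.979,0]);ey=np.array([-.979,-.2045,0]);O=np.array([612.4,-252.3,0])
L=lambda x,y,z:O+ex*x+ey*y+np.array([0,0,z])
ims=[]
for n,b,k in(('top19',(335,145,430,225),8),('side19',(325,215,425,315),6)):
    c=load(n); im=cv2.resize(c.im[b[1]:b[3],b[0]:b[2]],None,fx=4,fy=4,interpolation=cv2.INTER_CUBIC)[:,:,::-1].copy()
    T=lambda P:tuple(((c.proj(P)[0]-[b[0],b[1]]+.5)*4).astype(int))
    def poly(ps,col):
        for p in ps: cv2.circle(im,T(p),2,col,-1)
    a=np.linspace(0,2*np.pi,16)
    poly([L(-55,17*np.cos(t),47+17*np.sin(t)) for t in a],(0,0,255))
    poly([L(52,17*np.cos(t),47+17*np.sin(t)) for t in a],(0,255,0))
    poly([L(46,y,z) for y in(-20,0,20) for z in(68,73.5)],(255,0,0))
    poly([L(55,y,73.5) for y in(-25,25)],(255,255,0))
    poly([L(-82,y,66) for y in(-25,25)],(0,255,255))
    ims.append(im)
h=max(i.shape[0] for i in ims)
cv2.imwrite('pics/ov19.png',np.hstack([cv2.copyMakeBorder(i,0,h-i.shape[0],0,0,0) for i in ims]))
E
```

```text
(no output)
```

View pics/ov19.png

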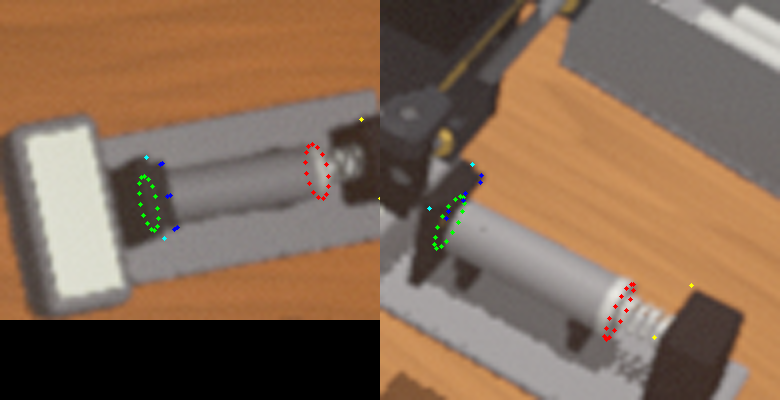

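View pics/top19.png

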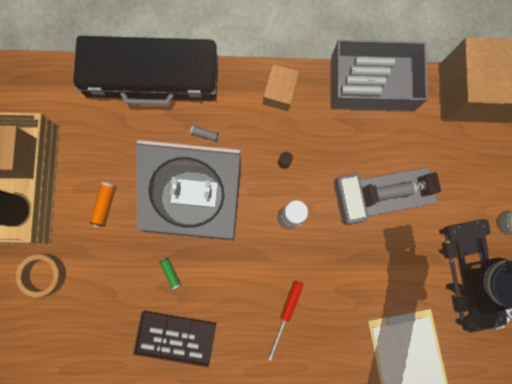

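View pics/side19.png

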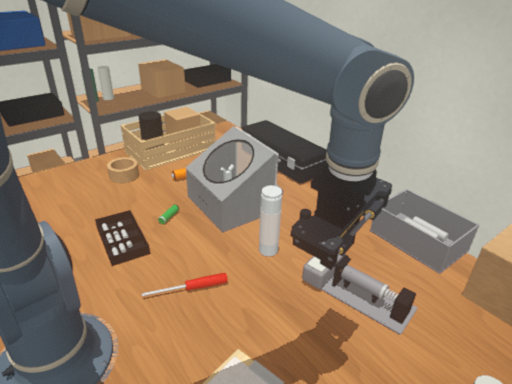

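The points predicted for a home cell match both views. The base ring is at the red dots, about (317,172) top and (620,310) side. The lip edge is at the blue dots and the button end is hidden beneath the lip. The spray can stands at top (293,213). I'll compare the loose things with the first picture and check the cell has settled.

```bash
ls -tr *.npy pics | head -8; python3 - <<'E'
from h import *
import glob,os
f=sorted(glob.glob('top*.npy'),key=os.path.getmtime)[0];print(f)
a=load(f[:-4]).im;b=load('top19').im
A=np.vstack([np.hstack([cv2.resize(i[140:235,260:320],None,fx=4,fy=4) , cv2.resize(i[140:235,440:512],None,fx=4,fy=4)]) for i in(a,)])
B=np.hstack([cv2.resize(b[140:235,260:320],None,fx=4,fy=4) , cv2.resize(b[140:235,440:512],None,fx=4,fy=4)])
M=np.hstack([A,B]) ;M=cv2.resize(M,(800,int(M.shape[0]*800/M.shape[1])))
cv2.imwrite('pics/cmp.png',M[:,:,::-1])
s=manip.get_state();print(s['time_s'],s['contact_force'],np.abs(s['dq']).max())
E
```

```text
side0.npy
top0.npy
side1.npy
top1.npy
side2.npy
top2.npy
side3.npy
top3.npy
top0.npy
35.125 [ 0.29570027 -0.17563631  0.73881012] 0.08517443787565417
```

View pics/cmp.png

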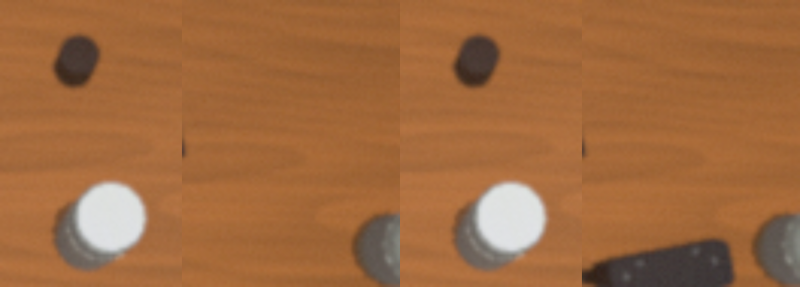

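The dark short cell, the spray can and the grey round thing at the right edge are unmoved from the first picture. I'll settle for one call, then hand in.

Call:
{"name": "send_rows", "arguments": {"deltas": [{"dx": 0, "dy": 0, "dz": 0, "turn": 0, "fingers": 0.7}, {"dx": 0, "dy": 0, "dz": 0, "turn": 0, "fingers": 0.7}, {"dx": 0, "dy": 0, "dz": 0, "turn": 0, "fingers": 0.7}, {"dx": 0, "dy": 0, "dz": 0, "turn": 0, "fingers": 0.7}, {"dx": 0, "dy": 0, "dz": 0, "turn": 0, "fingers": 0.7}]}}

```text
time_s: 35.75
tcp_pos: [438.7, -294.2, 271.3]
tcp_rot: [0.992, 0.105, 0.058, -0.024]
contact_force: [0.0, 0.4, -0.1]
gripper_width: 60.7
```

```bash
python3 both.py 20 340 150 420 220 330 220 420 310; python3 - <<'E'
from h import *
a=load('top19').im[150:220,350:440].astype(int);b=load('top20').im[150:220,350:440].astype(int)
print(np.abs(a-b).max(2).mean(), (np.abs(a-b).max(2)>30).sum())
print(manip.get_state()['contact_force'])
print(manip.hand_in())
E
```

```text
2.7515873015873016 0
[0.26587253 0.36898188 0.05375231]
the job is handed in; nothing more can be done
None
```

The long cell is loaded in the lamp's bay and released, and I handed the job in at about 36 s of the 56 s. I took it off the pedestal and out through the port, then tilted it button end up, about 32°. I tilted it by pressing its button end on top of the lip. I then pressed the base on the spring, swung the button end down past the lip, and slid the cell under the lip until it met the end wall.

**Last checks:**
- **Fit:** in both views the base ring is within about 2 mm of where a home cell's base should be. The cell looks level.
- **Lip:** the button end is hidden beneath the lip, so I judged that end from the lip edge, the base position and the earlier stop against the end wall, not directly.
- **Settled:** two pictures about 0.7 s apart show no change in the bay. The hand is clear, with contact force under 0.5 N.
- **Other things:** the spray can and short cell stand where they were in the first picture.

None of these final checks failed or disagreed. An earlier base reading, before release, ranged from −52 to −55 mm (home is −55 mm).

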